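# Unlatch the tipping pot with the fork, empty it and box the wedges

### The arm

A 6-joint arm with a two-finger parallel gripper is mounted at the origin on the work surface; the furniture and walls round the work are solid. World frame = base frame: x ahead of the robot, y to its left, z up, the work surface at z = 0. Lengths are in mm, angles in rad, forces in N, time in s.
With the tool pointing down it reaches from about 275 to 850 mm from the base axis. Payload 5.2 kg.
Tool frame: the origin (TCP) lies midway between the tips of the shut fingers; the grasp point (between the pads) lies 19 mm behind it; z points along the fingers, y is the direction in which the jaws open and shut (so a half turn about z gives the same grasp; the last joint's range is limited). The gripper opens to 85 mm and grips with 20 to 120 N. Pads are 22 mm wide; open, the fingers measure 114 mm over their backs; the gripper's body (76 mm by 85 mm) begins 54 mm behind the grasp point. The pads swing forward as they close: fully open they stand 13 mm farther back than shut.
Start: joints at [0.953, 0.259, 1.535, -0, 1.348, -0.203], TCP at [221.633, 503.372, 231.31] pointing down, gripper open.
Joint ranges: [-3.14, 3.14], [-0.91, 2.08], [0.19, 2.58], [-1.22, 4.36], [0.22, 2.71], [-3.12, 3.12]. Speed limits (rad/s): [2.57, 2.57, 3.14, 3.14, 3.14, 3.14].

### API

Orientations are given as [roll, pitch, yaw] about the fixed x, y, z axes, in that order (R = Rz(yaw) Ry(pitch) Rx(roll)).
In Python, from plant import observe, capture, close_job gives the robot as it stands.
- The arm moves only by the tool arm_command, never from a script. Its arguments are lists of equal length, an entry for each row: "travel": the shift along the tool's x, y, z each as a share of 0.1 m, from -1 to 1, a list of three; "dr": the turn, a rotation vector about the tool's x, y, z each as a share of 2 rad, from -1 to 1, a list of three; "claw": the opening, from -1 (shut) to 1 (fully open). In form: {"travel": [[tx, ty, tz], ...], "dr": [[ax, ay, az], ...], "claw": [claw, ...]}. A call has exactly 10 rows; each row is the pose to reach, as a shift and turn from the pose commanded when the call began, along the tool's axes at that moment; what a row does not reach only later rows make up. A row lasts 1/8 s, in which the tool goes at most 62.5 mm and 10.7 degrees, less where a joint would pass 70% of its speed; a pose out of reach is approached as far as the arm can. A call with a number of a shift or a turn outside -1 to 1 is refused whole. A call with a gripper value outside its range is refused whole. The fingers move at their own pace and stop on an object; "squeeze" is the grip in N (left out, the last holds). Time passes only in rows, so rows that repeat a pose let the fingers close, or fill a call up. It gives the time, the measured TCP pose, the force and the opening at its end, in the units of the state.
- observe(): the state, without advancing time (a new reading comes with each control period).
- capture(name): name is "side" or "top"; returns a dict with "color" (384x512x3 uint8, red, green, blue), "camera_matrix" (3x3 intrinsics, pixels), "rvec" (rotation vector, rad) and "tvec" (3), from world to camera coordinates, as OpenCV has them. Camera axes: x right, y down, z forward; pixel columns grow to the right and rows downward; lengths in mm; the calibration is good to about 2 mm. A picture is of the moment at which its call begins. There is no depth.
- close_job(): hands the job in, once; it reports no verdict.
The state is a dict: "time_s": time; "joints": joint angles; "qvel": joint speeds; "joint_torque": joint torques, N m; "position": TCP position; "eef_rot": TCP orientation; "contact_force": force on the tool from outside, world axes, zero at the start; "torque": the same for the moment, N m; "grip_width": opening from 0.0 (shut) to 1.0 (fully open).
Only numpy, scipy, OpenCV 4.12 (cv2) and the standard library are available. Lean on these libraries where they do the work, as an engineer would, in place of code of your own. Each camera call takes 0.05 s, during which the arm holds its last target.

### The job

Hook the forked tool over the bare steel of the spring bar and draw its red collar back until the brass keeper springs open, then stand the tool back on its grey mat. Tip the blue pot right over by its handle until every wooden wedge has slid out, stand the pot upright again, and put all the wedges in the plywood box. Leave the jar, the tape and the oil can where they are.

Things in the scene. Friction and masses are not known exactly. Their poses are not given: they have to be found in the camera images.
- station: tipping station, fixed: grey base, two posts, blue pot, chute, tray, latch. Origin: on the table below the pot's hinge axis, midway between the posts; x = way the pot pours, y = along the hinge axis, z up. Hinge axis: x = 0, z = 72 mm. Posts: |y| = 57..67, x = -11..7, 78 mm high. Upright pot: x = -84..5, |y| < 53, z = 12..72 mm. Latch at x = -120..-28, y = -115..-49, up to 78 mm high
- tray (a point): middle of the catch tray's bare metal floor (station's axes), 4 mm above the table. Tray x = -67..67, y = -75..75 mm about here, rim 8 mm above its floor, 4 mm thick. At its pot end a steep chute, 112 mm wide, rises from x = -40, z = 10 to x = -82 (under the pot's lip), z = 56 mm; wedges may end up leaning on it
- pot (a joint): hinge of the blue sheet pot (inside 100 x 58 x 56 mm, 350 g): 0 = upright, grows as its back rises and it pours toward the station's +x; stop at 2.3 rad. Stiff (0.35 N m), it stays where it is left. The wedges slide out by about 2.1 rad. The shut keeper blocks it at 0.1 rad
- pot_handle (a point): middle of the pot's handle, a black round bar 12 mm thick, 64 mm long along the station's y, 35 mm clear of the pot's back; turns with the pot. Upright it is at x = -125, y = 10, z = 78 mm in the station's frame (125 mm behind the hinge axis), with the station's axes
- keeper (a joint): hinge of the brass keeper link (12 x 48 x 8 mm) lying over a lug on the pot's side: 0 to 0.08 rad = shut, held down by the spring bar's tip. Once the bar is drawn back it springs up by itself to 1.9 rad (open) and stays there, its end then 98 mm above the table, at x = -46, y = -116 mm in the station's frame
- spring_bar (a joint): travel (m) of the spring bar, an 8 mm steel rod along the station's x, 62 mm above the table, with a red collar (32 mm diameter, 6 mm thick): 0 = tip over the keeper; grows as the collar is drawn toward the station's -x (2.5 N at 0, 6.1 N at the stop, 0.018). Keeper free past about 0.012. Springs back when let go
- bar_gap (a point): point on the spring bar's axis, moving with it: middle of the 20 mm of bare rod between keeper and collar, 9 mm from the collar's face. The fork goes over the rod here from above. At rest x = -63, y = -75, z = 62 mm in the station's frame, its axes. Behind the collar a grey housing, x = -112..-100, 28 mm wide, 78 mm high
- fork: forked tool, 103 x 56 x 72 mm, 120-180 g, a bridge standing by itself: wooden handle (92 mm along x, 20 wide, 46 to 72 mm up) between a forked steel plate (x = 46..51, 34 mm wide) and a foot plate at the -x end (56 mm wide); open below. The fork's two tines point down, slot between them 16 mm wide, 36 mm deep. Origin: underside, below the handle's middle; z up
- mat: grey felt mat, 125 x 60 x 3 mm, fixed, on which the fork stands. Origin: middle of its underside; x along its length.
- bin: open plywood box, 120 x 150 x 40 mm, walls 5 mm, inner floor 5 mm above the table, fixed. Origin: middle of its underside; x across, y along its length.
- wedge_0: beech wedge, 32 (x) x 90 (y) x 22 mm, 40-70 g, flat underside in its plane z = 0; 22 mm thick at y = -45, 6 mm at y = +45 mm; centre of mass 9 mm toward the thick end. Origin: middle of the flat underside. Starts standing on its thick end in the pot (y up). Some runs have only two or three wedges.
- wedge_1: beech wedge, 32 (x) x 90 (y) x 22 mm, 40-70 g, flat underside in its plane z = 0; 22 mm thick at y = -45, 6 mm at y = +45 mm; centre of mass 9 mm toward the thick end. Origin: middle of the flat underside. Starts standing on its thick end in the pot (y up). Some runs have only two or three wedges.
- wedge_2: beech wedge, 32 (x) x 90 (y) x 22 mm, 40-70 g, flat underside in its plane z = 0; 22 mm thick at y = -45, 6 mm at y = +45 mm; centre of mass 9 mm toward the thick end. Origin: middle of the flat underside. Starts standing on its thick end in the pot (y up). Some runs have only two or three wedges.
- wedge_3: beech wedge, 32 (x) x 90 (y) x 22 mm, 40-70 g, flat underside in its plane z = 0; 22 mm thick at y = -45, 6 mm at y = +45 mm; centre of mass 9 mm toward the thick end. Origin: middle of the flat underside. Starts standing on its thick end in the pot (y up). Some runs have only two or three wedges.
- pin_jar: bystander: clear jar with a teal lid, 56 mm across, 74 mm tall; origin under its middle
- black_tape: bystander: roll of black tape lying flat, 58 mm across, 19 mm high; origin under its middle
- oil_can: bystander: green pump oil can with a long spout, 110 x 66 x 137 mm; origin under its middle
Not all that is in view belongs to the job. Leave any purple look-alike of the fork alone.

How it is judged (in metres and radians):
On the way, in this order (a step that is already met when the one before it is completed fails the run):
1. with the fork bearing on it, the spring bar is drawn back more than 10 mm (value of joint spring_bar above 0.01 m and contact force between fork and station above 1 N), for 0.05 s.
2. the pot is tipped over by more than 1.5 rad and every wedge is out of it, on the pouring side of its lip (value of joint pot above 1.5 rad and x of each of wedge_0, wedge_1, wedge_2, wedge_3 in the frame of station above 0.015 m), for 0.2 s.
3. the pot stands upright again (within 0.06 rad) (value of joint pot below 0.06 rad), for 0.2 s.
At the end, for the whole second after the job is handed in: keeper open; pot upright within 0.06 rad; fork standing upright on its mat (origin within 45 mm of the mat's middle along it and 22 mm across); every wedge present in the plywood box (origin inside the walls, no more than 70 mm above the table), all at rest (value of joint keeper above 1 rad and value of joint pot below 0.06 rad and x of fork in the frame of mat between -0.045 and 0.045 m and y of fork in the frame of mat between -0.022 and 0.022 m and height (world z) of fork below 0.01 m and angle between fork's own z axis and vertical below 0.15 rad and linear speed of each of fork, wedge_0, wedge_1, wedge_2, wedge_3 below 0.02 m/s and x of wedge_0 in the frame of bin between -0.058 and 0.058 m and y of wedge_0 in the frame of bin between -0.073 and 0.073 m and z of each of wedge_0, wedge_1, wedge_2, wedge_3 in the frame of bin below 0.07 m and x of wedge_1 in the frame of bin between -0.058 and 0.058 m and y of wedge_1 in the frame of bin between -0.073 and 0.073 m and x of wedge_2 in the frame of bin between -0.058 and 0.058 m and y of wedge_2 in the frame of bin between -0.073 and 0.073 m and x of wedge_3 in the frame of bin between -0.058 and 0.058 m and y of wedge_3 in the frame of bin between -0.073 and 0.073 m); the robot touches nothing.
It fails at once if the jar is moved more than 30 mm (distance of pin_jar from where it was at the start of the episode above 0.03 m).
It fails at once if the roll of tape is moved more than 30 mm (distance of black_tape from where it was at the start of the episode above 0.03 m).
It fails at once if the oil can is moved more than 30 mm (distance of oil_can from where it was at the start of the episode above 0.03 m).
Of wedge_0, wedge_1, wedge_2, wedge_3 only 2 to 4 are there at a start; the rules pass over those that are not, and their reading is None.
At some moment in a run one of wedge_0, wedge_1, wedge_2, wedge_3 may be knocked a few centimetres aside while the robot is not near it.
Once in a run the grip may slacken for a moment while it holds something.
It also fails if it takes over 210 s, if anything falls off the work surface, if the arm or the gripper's body presses on something with over 40 N, if the wrist force passes 120 N, or if a joint passes its speed limit or range.

## Working session

There is one attempt and no reset: what is moved stays moved. The work goes in short steps, Python scripts to look and compute and a tool call to move; the robot and the scene stay as the last step left them, time stands still between calls to the robot, and variables do not carry over. Pictures are saved under pics/ and viewed, and the job is handed in when it is done.

Besides the shell and the picture viewer there is one more tool, called after "Request:" by a JSON object that holds its "name" and its "arguments". arm_command: Moves the arm, as the interface text tells. Its arguments: {"type":"object","properties":{"travel":{"type":"array"},"dr":{"type":"array"},"claw":{"type":"array"},"squeeze":{"type":"number"}},"required":["travel","dr","claw"]}

```bash
ls; mkdir -p pics
python3 - <<'E'
from plant import observe,capture
import cv2
print(observe())
for n in("side","top"):
    c=capture(n); cv2.imwrite(f"pics/{n}0.png",c["color"][:,:,::-1]); print(n,c["camera_matrix"],c["rvec"],c["tvec"])
E
```

```text
pics
{'time_s': 0.0, 'joints': array([ 9.53205187e-01,  2.59353536e-01,  1.53611115e+00, -1.40613999e-05,
        1.34798968e+00, -2.02812753e-01]), 'qvel': array([ 0.00028997, -0.0009226 ,  0.00102628, -0.00129972,  0.00074145,
       -0.00059565]), 'joint_torque': array([-7.35934700e-04, -4.46026647e+01, -2.90572250e+01, -4.43499293e-04,
        1.16918460e-02,  2.21531337e-05]), 'position': array([221.31417286, 502.91973078, 230.45776021]), 'eef_rot': array([-3.13976634e+00, -3.61568358e-04,  2.72681706e+00]), 'contact_force': array([ 0.53136091, -0.28741347, -0.65972137]), 'torque': array([-0.02456069,  0.00984769,  0.04022275]), 'grip_width': 0.9968076799850097}
side [[403.92887538   0.         256.99441916]
 [  0.         403.92887538 198.31088436]
 [  0.           0.           1.        ]] [ 0.71910024 -2.39357048  1.41045729] [364.99974819 192.99530116 832.11081716]
top [[383.42807294   0.         253.74131802]
 [  0.         383.42807294 192.89017665]
 [  0.           0.           1.        ]] [ 2.15283717 -2.12203292  0.16911832] [-17.69366462 483.61006111 939.71626792]
```

View pics/side0.png

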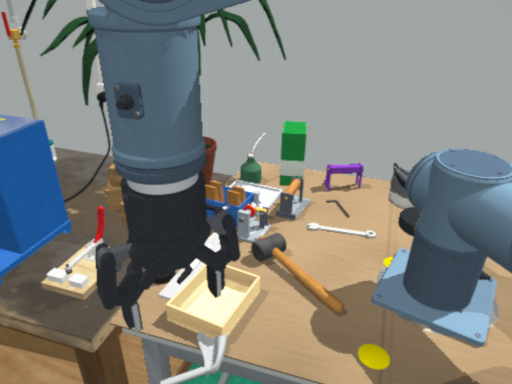

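View pics/top0.png

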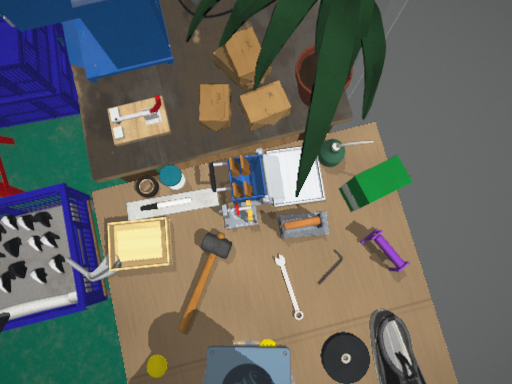

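```bash
cat > h.py <<'E'
import numpy as np, cv2, time
from plant import observe,capture
def cam(n):
    c=capture(n); R,_=cv2.Rodrigues(np.array(c["rvec"])); return dict(img=c["color"][:,:,::-1].copy(),K=np.array(c["camera_matrix"]),R=R,rv=np.array(c["rvec"]),t=np.array(c["tvec"]).reshape(3))
def proj(c,P):
    return cv2.projectPoints(np.array(P,float).reshape(-1,1,3),c["rv"],c["t"],c["K"],None)[0].reshape(-1,2)
def ray(c,u,v,z):
    d=c["R"].T@np.linalg.inv(c["K"])@np.array([u,v,1.]); o=-c["R"].T@c["t"]; return o+d*(z-o[2])/d[2]
def crop(c,x0,y0,x1,y1,name,s=None):
    s=s or min(800/(x1-x0),600/(y1-y0)); cv2.imwrite("pics/"+name,cv2.resize(c["img"][y0:y1,x0:x1],None,fx=s,fy=s,interpolation=cv2.INTER_CUBIC)); print(name,"scale",s)
E
python3 - <<'E'
from h import *
a=cam("top"); b=cam("side")
print(proj(a,[[221,503,230],[0,0,0],[300,0,0],[0,300,0]]),proj(b,[[221,503,230],[0,0,0]]))
print("campos",-a["R"].T@a["t"],-b["R"].T@b["t"])
for p in [(242,175),(305,224),(140,243),(295,177)]: print(p,ray(a,*p,0))
crop(a,90,120,350,260,"t1.png"); crop(b,150,110,390,290,"s1.png")
E
```

```text
[[-11.14864671 306.38151493]
 [246.52185406 390.21534821]
 [248.55435743 265.68323494]
 [124.24430619 388.30215546]] [[177.12078217 317.58770749]
 [434.17507198 291.99597214]]
campos [ 328.33994541  -13.49747267 1004.62386974] [-27.1920809  733.95960857 568.72163508]
(242, 175) [538.03686511  21.48170096   0.        ]
(305, 224) [ 409.43756604 -146.05950503    0.        ]
(140, 243) [353.86356712 283.13045957   0.        ]
(295, 177) [ 534.61556051 -120.2013868     0.        ]
t1.png scale 3.076923076923077
s1.png scale 3.3333333333333335
```

View pics/t1.png

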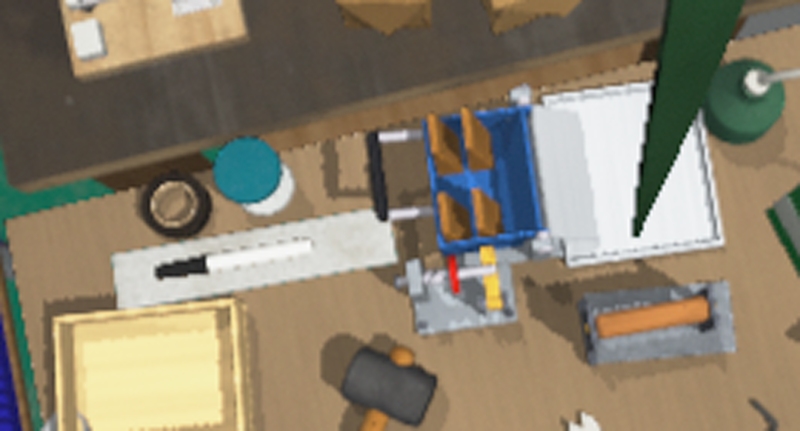

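View pics/s1.png

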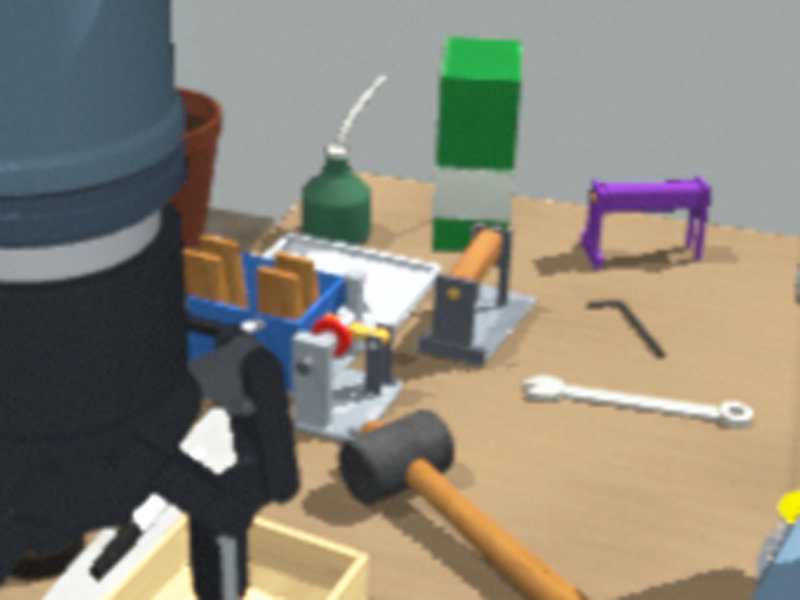

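Run:
```python
from h import *
a=cam("top"); b=cam("side")
crop(a,205,140,275,192,"t2.png"); crop(a,210,185,340,245,"t3.png");crop(b,270,160,330,220,"s2.png"); crop(b,205,170,285,245,"s3.png")
```

```text
t2.png scale 11.428571428571429
t3.png scale 6.153846153846154
s2.png scale 10.0
s3.png scale 8.0
```

View pics/t2.png

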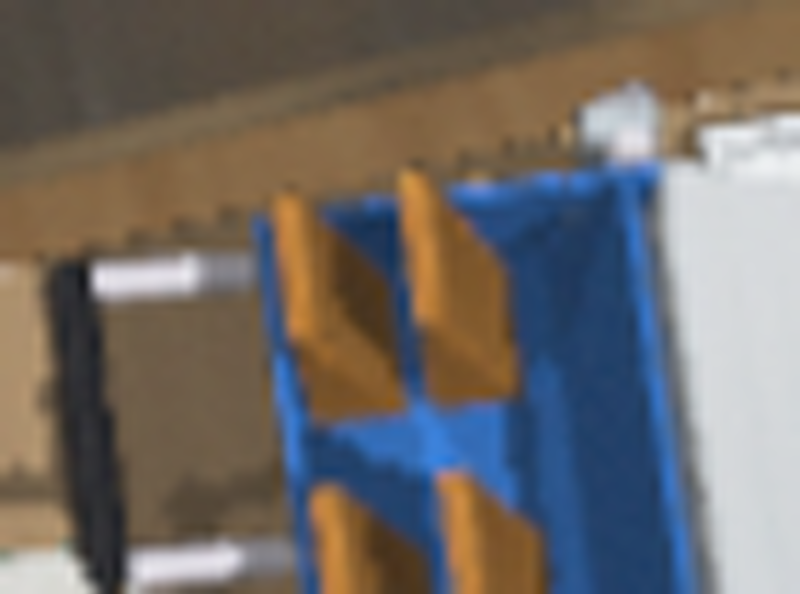

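View pics/t3.png

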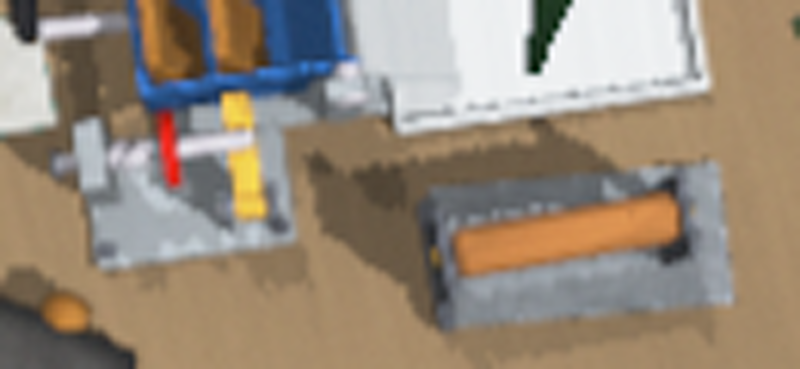

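View pics/s2.png

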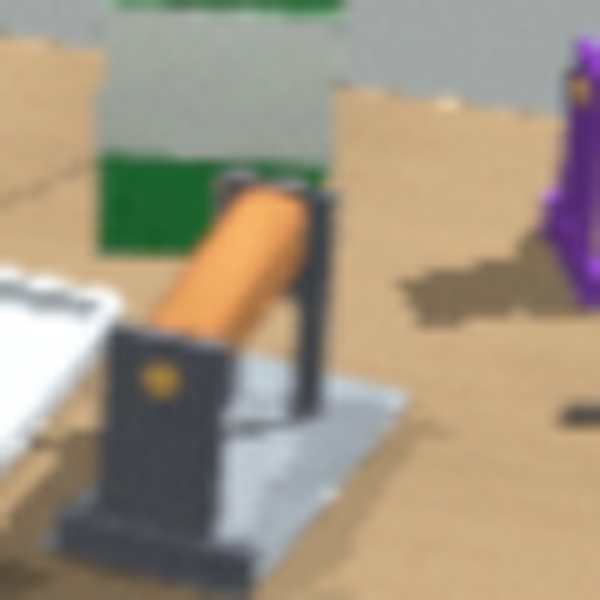

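View pics/s3.png

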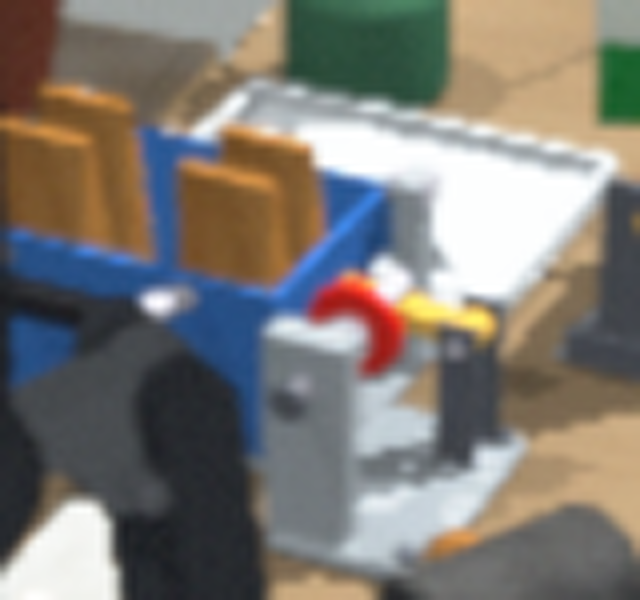

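```bash
cat > fit.py <<'E'
from h import *
from scipy.optimize import least_squares
a=cam("top"); b=cam("side")
def T(off,s,p): return np.array(off)+np.array(p)/s
# (cam, model pt, pixel)
L=[(a,(-84,53,72),T((205,140),11.43,(262,216))),(a,(5,53,72),T((205,140),11.43,(655,172))),
(a,(-125,42,78),T((205,140),11.43,(72,268))),(a,(-125,-22,78),T((205,140),11.43,(108,588))),
(a,(-84,-53,72),T((210,185),6.154,(148,106))),(a,(5,-53,72),T((210,185),6.154,(350,60))),
(a,(-75,-75,62),T((210,185),6.154,(169,150))),
(b,(5,-53,72),T((205,170),8,(383,188))),(b,(-84,-53,72),T((205,170),8,(275,292))),]
def W(p,m): 
    c,s=np.cos(p[2]),np.sin(p[2]); m=np.array(m,float); return np.array([p[0]+c*m[0]-s*m[1],p[1]+s*m[0]+c*m[1],m[2]])
def res(p): return np.concatenate([proj(c,W(p,m))[0]-u for c,m,u in L])
if __name__=="__main__":
    r=least_squares(res,[550,-10,-1.5],x_scale=[10,10,.1],loss='soft_l1'); print(r.x); print(r.fun.reshape(-1,2).round(1))
    p=r.x
    print("bar",W(p,(-63,-75,62)),"handle",W(p,(-125,10,78)))
    # fork fit
    F=[(a,(-46,10,72),(455,228)),(a,(-46,-10,72),(458,276)),(a,(46,10,72),(672,190)),(a,(46,-10,72),(684,238))]
    F=[(c,m,T((210,185),6.154,u)) for c,m,u in F]
    S=[((-51.5,-28,3),(250,585)),((-51.5,28,3),(45,545)),((-51.5,14,60),None)]
    F+=[(b,m,T((270,160),10,u)) for m,u in S if u]
    def rf(q): return np.concatenate([proj(c,W(q,np.add(m,(0,0,3))))[0]-u for c,m,u in F])
    r=least_squares(rf,[409,-146,-1.5],x_scale=[10,10,.1]); print("fork",r.x, r.fun.reshape(-1,2).round(1))
    M=[((62.5,30,3),(715,165)),((62.5,-30,3),(730,300)),((-62.5,-30,3),(440,325))]
    M=[(a,m,T((210,185),6.154,u)) for m,u in M]
    r=least_squares(lambda q:np.concatenate([proj(c,W(q,m))[0]-u for c,m,u in M]),[409,-146,-1.5],x_scale=[10,10,.1]); print("mat",r.x,r.fun.reshape(-1,2).round(1))
    # leaf tip
    for z in (0,100,200,300,400,500,600): q=ray(a,297,194,z); print(z,q.round(),proj(b,q)[0].round())
    crop(b,100,0,300,150,"s4.png")
E
python3 fit.py
```

```text
[523.52698057 -33.9690061   -1.4228282 ]
[[-0.8 -0. ]
 [ 0.1 -0.8]
 [-0.2  1.3]
 [-0.4 -1.5]
 [-1.6 -1.7]
 [ 1.4  1. ]
 [-0.1 -0. ]
 [ 2.3 -2.9]
 [ 0.5 -0.3]]
bar [440.05851772  17.28541527  62.        ] handle [514.98911191  91.13936611  78.        ]
fork [ 406.08470503 -128.79637594   -1.38784732] [[-1.4 -0.1]
 [-0.4  0.3]
 [ 0.6 -0.3]
 [ 0.2  0.1]
 [ 0.1 -0.6]
 [ 0.6 -1.1]]
mat [ 407.75272194 -142.59494031   -1.47701035] [[ 0.2 -0.6]
 [ 0.3  0.4]
 [-0.5  0.2]]
0 [ 489. -125.    0.] [265. 201.]
100 [ 473. -114.  100.] [269. 172.]
200 [ 457. -103.  200.] [273. 139.]
300 [441. -92. 300.] [278. 102.]
400 [425. -81. 400.] [284.  60.]
500 [409. -70. 500.] [290.  11.]
600 [393. -59. 600.] [298. -46.]
s4.png scale 4.0
```

Run:
```python
from h import *
a=cam("top");crop(a,95,180,235,280,"t4.png");crop(a,270,130,360,200,"t5.png")
```

```text
t4.png scale 5.714285714285714
t5.png scale 8.571428571428571
```

View pics/t4.png

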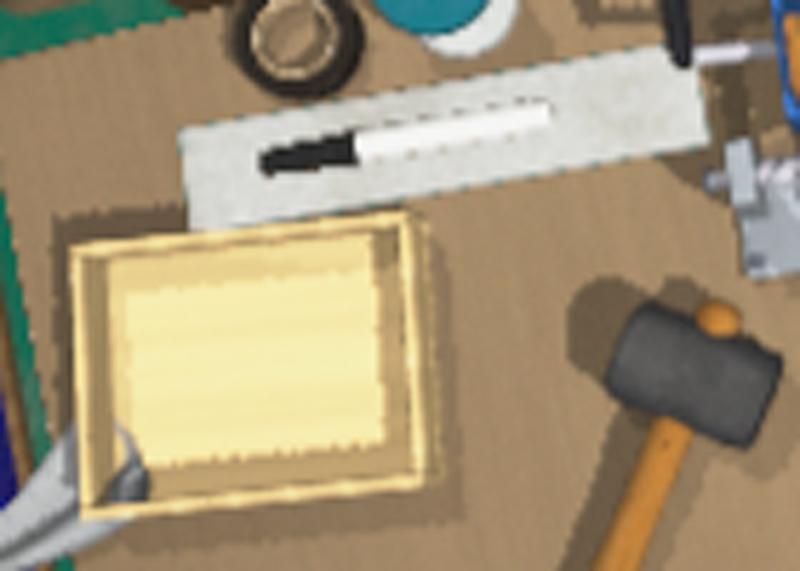

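View pics/s4.png

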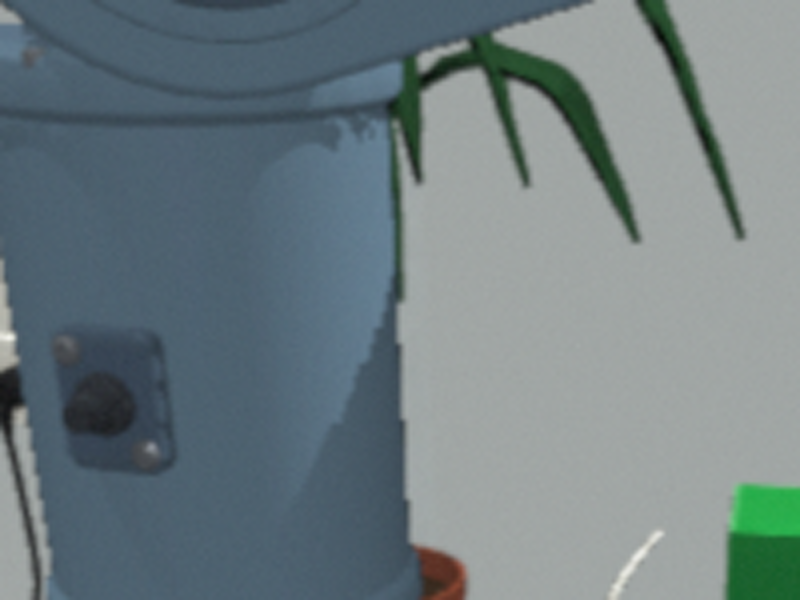

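Run:
```python
from h import *
a=cam("top"); b=cam("side")
for p in [(303,170),(310,150),(318,125),(325,100)]:
    for z in (400,450,500,550,600): q=ray(a,*p,z); print(p,z,q.round(),proj(b,q)[0].round())
# bin corners: outer top z=40
for u in [(75,246),(407,212),(428,486),(85,518)]:
    print(ray(a,95+u[0]/5.714,180+u[1]/5.714,40).round(1))
crop(a,225,130,335,215,"t6.png")
for u,z in [((172,178),74),((147,186),19),((332,152),60)]: print(u,ray(a,*u,z).round())
for x in (51,-51.5): print(x)
```

```text
(303, 170) 400 [464. -91. 400.] [271.  57.]
(303, 170) 450 [453. -84. 450.] [274.  34.]
(303, 170) 500 [442. -78. 500.] [278.  10.]
(303, 170) 550 [430. -72. 550.] [283. -17.]
(303, 170) 600 [419. -65. 600.] [287. -46.]
(310, 150) 400 [ 498. -102.  400.] [261.  55.]
(310, 150) 450 [484. -95. 450.] [265.  33.]
(310, 150) 500 [470. -88. 500.] [269.   9.]
(310, 150) 550 [456. -80. 550.] [274. -17.]
(310, 150) 600 [442. -73. 600.] [279. -46.]
(318, 125) 400 [ 540. -116.  400.] [249.  52.]
(318, 125) 450 [ 523. -107.  450.] [254.  31.]
(318, 125) 500 [505. -99. 500.] [258.   7.]
(318, 125) 550 [488. -90. 550.] [264. -18.]
(318, 125) 600 [470. -82. 600.] [269. -46.]
(325, 100) 400 [ 584. -128.  400.] [237.  49.]
(325, 100) 450 [ 563. -118.  450.] [242.  29.]
(325, 100) 500 [ 541. -109.  500.] [247.   6.]
(325, 100) 550 [ 520. -100.  550.] [253. -18.]
(325, 100) 600 [499. -90. 600.] [260. -45.]
[401.5 354.6  40. ]
[418.6 209.1  40. ]
[299.8 194.   40. ]
[284.1 341.5  40. ]
t6.png scale 7.0588235294117645
(172, 178) [513. 192.  74.]
(147, 186) [501. 268.  19.]
(332, 152) [ 588. -208.   60.]
51
-51.5
```

View pics/t6.png

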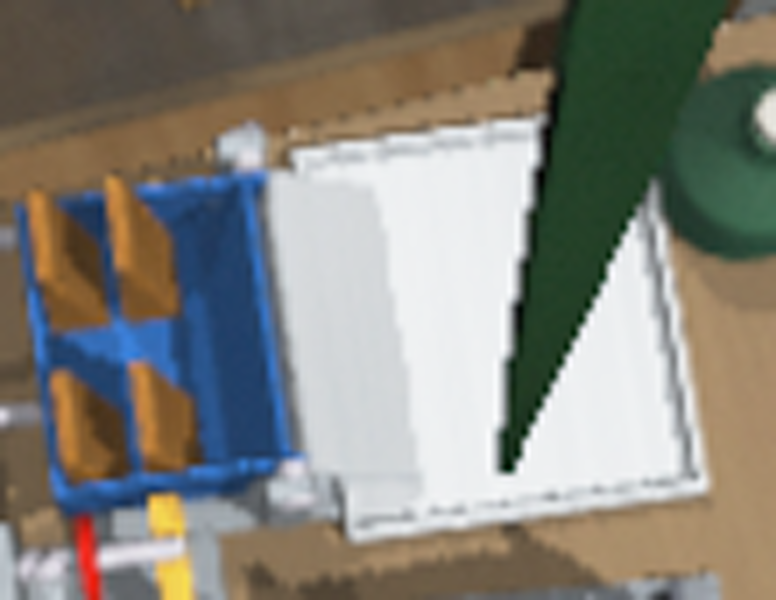

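Run:
```python
import fit; from fit import *
L=fit.L; L[7]=(b,(-75,-75,62),T((205,170),8,(358,325)))
# post tops corners from t6 (offset 225,130 s 7.0588): +y post
L+=[(a,(-2,62,78),T((225,130),7.0588,(243,138))),(a,(-2,-62,78),T((225,130),7.0588,(293,470)))]
r=least_squares(res,[550,-10,-1.5],x_scale=[10,10,.1],loss='soft_l1'); p=r.x;print(p,r.fun.reshape(-1,2).round(1))
def W3(x,y,z): return W(p,(x,y,z))
ch=[[(-84,-53,72),(5,-53,72),(5,53,72),(-84,53,72),(-84,-53,72)],[(-125,-22,78),(-125,42,78)],[(-11,57,78),(7,57,78),(7,67,78),(-11,67,78),(-11,57,78)],[(-11,-57,78),(7,-57,78),(7,-67,78),(-11,-67,78),(-11,-57,78)],
[(-112,-89,78),(-100,-89,78),(-100,-61,78),(-112,-61,78),(-112,-89,78)],[(-112,-75,62),(-40,-75,62)],[(-75,-75,46),(-75,-75,78)],[(-75,-91,62),(-75,-59,62)],[(-120,-115,0),(-28,-115,0)]]
for c,n,box in((a,"t7.png",(205,140,285,240)),(b,"s7.png",(200,165,290,255))):
    s=6; big=cv2.resize(c["img"],None,fx=s,fy=s,interpolation=cv2.INTER_CUBIC)
    for l in ch:
        q=((proj(c,[W3(*m) for m in l])+.5)*s).astype(int); cv2.polylines(big,[q.reshape(-1,1,2)],False,(0,255,0),1)
    cv2.imwrite("pics/"+n,big[box[1]*s:box[3]*s,box[0]*s:box[2]*s])
```

```text
[524.49473354 -34.34369718  -1.41586717] [[-0.7 -0.1]
 [ 0.1 -1.1]
 [-0.1  1.3]
 [-0.1 -1.5]
 [-1.3 -1.9]
 [ 1.7  0.6]
 [ 0.3 -0.2]
 [-0.  -0.8]
 [ 0.6 -0.5]
 [-0.3  0.6]
 [-0.1  2.4]]
```

View pics/t7.png

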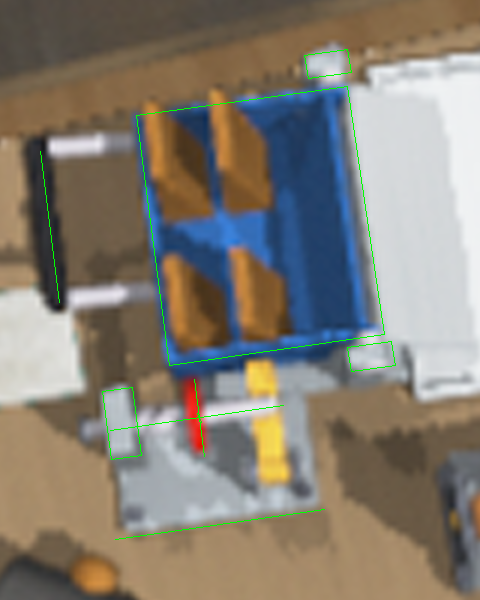

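View pics/s7.png

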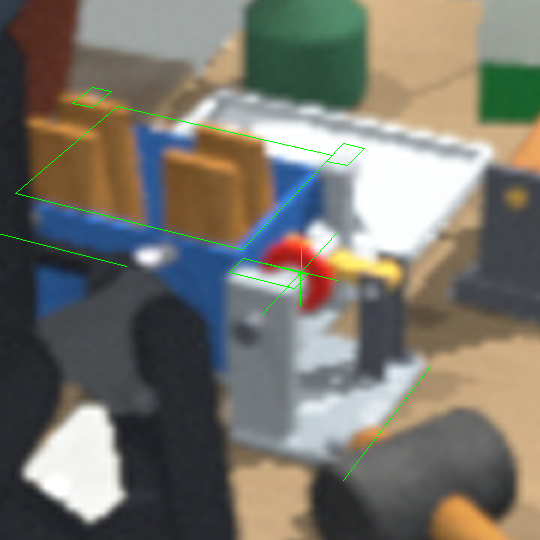

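Run:
```python
from h import *
from fit import W
p=[524.5,-34.3,-1.416]
a=cam("top")
for q in [(-63,-75,62),(-111.5,-75,0),(-163,-103,0),(-163,-47,0),(-125,10,78)]: print(q,W(p,q).round(1))
for u in [(202,240),(207,233),(231,242),(226,258),(219,236)]: print("mallet",u,ray(a,*u,45).round())
```

```text
(-63, -75, 62) [440.7  16.4  62. ]
(-111.5, -75, 0) [433.2  64.3   0. ]
(-163, -103, 0) [397.6 110.9   0. ]
(-163, -47, 0) [452.9 119.5   0. ]
(-125, 10, 78) [515.1  90.7  78. ]
mallet (202, 240) [362. 116.  45.]
mallet (207, 233) [380. 104.  45.]
mallet (231, 242) [358.  44.  45.]
mallet (226, 258) [319.  55.  45.]
mallet (219, 236) [373.  74.  45.]
```

```bash
cat > go.py <<'E'
import sys,numpy as np
from scipy.spatial.transform import Rotation as Ro
from plant import observe
s=observe(); v=[float(x) for x in sys.argv[1:]]
R=Ro.from_euler("xyz",s["eef_rot"]); tgt=np.array(v[:3]); rpy=[v[4] if len(v)>4 else np.pi, v[5] if len(v)>5 else 0, v[3]]
T=Ro.from_euler("xyz",rpy)
print("t",round(s["time_s"],2),"pos",np.round(s["position"],1),"rpy",np.round(s["eef_rot"],3),"F",np.round(s["contact_force"],1),"w",round(s["grip_width"]*85,1),"j",np.round(s["joints"],2))
d=R.inv().apply(tgt-s["position"])/100; r=(R.inv()*T).as_rotvec()/2
print("travel",d.round(3),"dr",r.round(3), "max",np.abs(d).max().round(2))
E
python3 go.py 406 -129 200 1.754
```

```text
t 0.8 pos [221.6 503.4 231.3] rpy [3.142 0.    2.727] F [-0.2 -0.2 -0.3] w 85.2 j [ 0.95  0.26  1.53 -0.    1.35 -0.2 ]
travel [-4.236 -5.044  0.313] dr [ 0.    -0.     0.486] max 5.04
```

Request:
{"name": "arm_command", "arguments": {"travel": [[-0.08,-0.1,0],[-0.17,-0.2,0],[-0.25,-0.3,0],[-0.34,-0.4,0],[-0.42,-0.5,0],[-0.5,-0.6,0],[-0.59,-0.7,0],[-0.67,-0.8,0],[-0.76,-0.9,0],[-0.84,-1,0]], "dr": [[0,0,0.05],[0,0,0.1],[0,0,0.15],[0,0,0.2],[0,0,0.25],[0,0,0.3],[0,0,0.35],[0,0,0.4],[0,0,0.45],[0,0,0.486]], "claw": [0,0,0,0,0,0,0,0,0,0], "squeeze": 40}}

```text
time_s: 2.05
position: [258.4, 377.6, 231.4]
eef_rot: [3.141, -0.0, 1.752]
contact_force: [0.5, 0.1, -0.8]
grip_width: 0.504
```

```bash
python3 go.py 406 -129 200 1.754
```

```text
t 2.05 pos [258.4 377.6 231.4] rpy [ 3.141 -0.     1.752] F [ 0.5  0.1 -0.8] w 42.9 j [ 0.73  0.09  1.74 -0.    1.31  0.54]
travel [-5.249  0.539  0.314] dr [ 0.    -0.    -0.001] max 5.25
```

Request:
{"name": "arm_command", "arguments": {"travel": [[-0.1,0.01,0],[-0.2,0.02,0],[-0.3,0.03,0],[-0.4,0.04,0],[-0.5,0.05,0],[-0.6,0.06,0],[-0.7,0.07,0],[-0.8,0.08,0],[-0.9,0.09,0],[-1,0.1,0]], "dr": [[0,0,0],[0,0,0],[0,0,0],[0,0,0],[0,0,0],[0,0,0],[0,0,0],[0,0,0],[0,0,0],[0,0,0]], "claw": [0,0,0,0,0,0,0,0,0,0]}}

```text
time_s: 3.3
position: [286.5, 280.8, 231.3]
eef_rot: [-3.142, 0.0, 1.755]
contact_force: [-0.4, -0.1, 0.9]
grip_width: 0.502
```

Request:
{"name": "arm_command", "arguments": {"travel": [[-0.1,0.01,0],[-0.2,0.02,0],[-0.3,0.03,0],[-0.4,0.04,0],[-0.5,0.05,0],[-0.6,0.06,0],[-0.7,0.07,0],[-0.8,0.08,0],[-0.9,0.09,0],[-1,0.1,0]], "dr": [[0,0,0],[0,0,0],[0,0,0],[0,0,0],[0,0,0],[0,0,0],[0,0,0],[0,0,0],[0,0,0],[0,0,0]], "claw": [0,0,0,0,0,0,0,0,0,0]}}

```text
time_s: 4.55
position: [314.6, 184.4, 231.3]
eef_rot: [3.142, -0.0, 1.755]
contact_force: [0.4, 0.4, -0.1]
grip_width: 0.498
```

Request:
{"name": "arm_command", "arguments": {"travel": [[-0.1,0.01,0],[-0.2,0.02,0],[-0.3,0.03,0],[-0.4,0.04,0],[-0.5,0.05,0],[-0.6,0.06,0],[-0.7,0.07,0],[-0.8,0.08,0],[-0.9,0.09,0],[-1,0.1,0]], "dr": [[0,0,0],[0,0,0],[0,0,0],[0,0,0],[0,0,0],[0,0,0],[0,0,0],[0,0,0],[0,0,0],[0,0,0]], "claw": [0,0,0,0,0,0,0,0,0,0]}}

```text
time_s: 5.8
position: [342.8, 87.9, 231.3]
eef_rot: [-3.142, -0.0, 1.755]
contact_force: [0.2, 0.3, 0.1]
grip_width: 0.501
```

Request:
{"name": "arm_command", "arguments": {"travel": [[-0.1,0.01,0],[-0.2,0.02,0.03],[-0.3,0.03,0.06],[-0.4,0.04,0.09],[-0.5,0.05,0.12],[-0.6,0.06,0.15],[-0.7,0.07,0.18],[-0.8,0.08,0.21],[-0.9,0.09,0.25],[-1,0.1,0.3]], "dr": [[0,0,0],[0,0,0],[0,0,0],[0,0,0],[0,0,0],[0,0,0],[0,0,0],[0,0,0],[0,0,0],[0,0,0]], "claw": [0,0,0,0,0,0,0,0,0,0]}}

```text
time_s: 7.05
position: [370.9, -8.6, 201.0]
eef_rot: [3.141, 0.0, 1.755]
contact_force: [0.2, 0.7, -0.2]
grip_width: 0.499
```

```bash
python3 go.py 406 -129 140 1.754
python3 - <<'E'
from h import *
a=cam("top"); b=cam("side"); crop(a,150,120,390,300,"t8.png"); crop(b,200,120,360,240,"s8.png")
E
```

```text
t 7.05 pos [370.9  -8.6 201. ] rpy [3.141 0.    1.755] F [ 0.2  0.7 -0.2] w 42.4 j [-0.33 -0.05  1.96  0.    1.23 -0.51]
travel [-1.248  0.124  0.61 ] dr [0. 0. 0.] max 1.25
t8.png scale 3.3333333333333335
s8.png scale 5.0
```

View pics/t8.png

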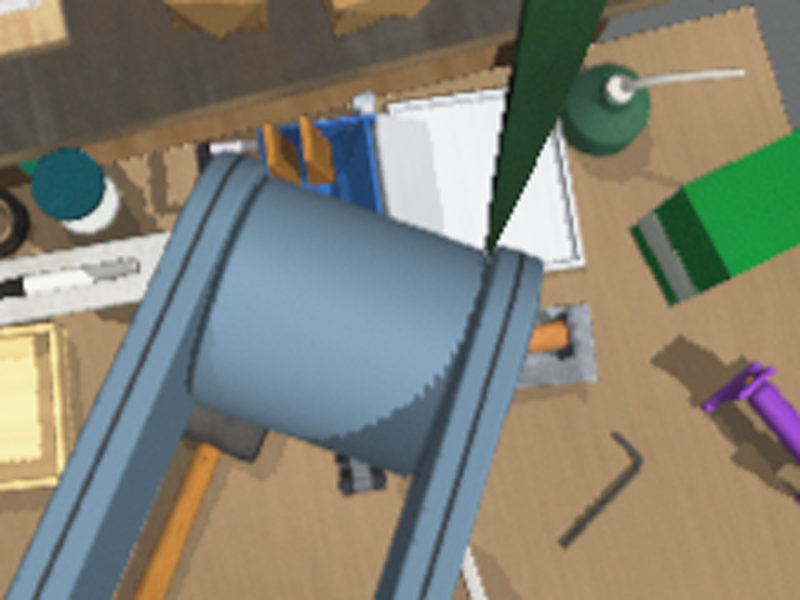

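View pics/s8.png

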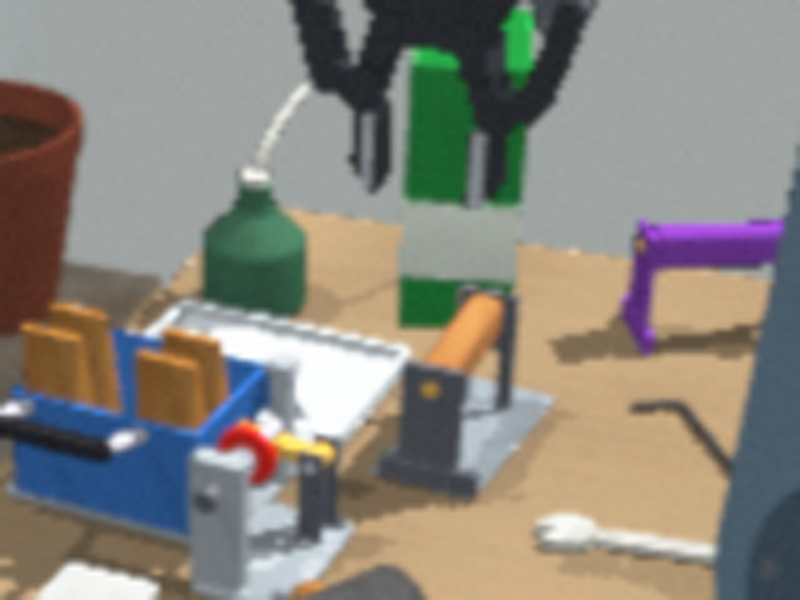

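Request:
{"name": "arm_command", "arguments": {"travel": [[-0.1,0.01,0.05],[-0.2,0.02,0.1],[-0.3,0.04,0.15],[-0.4,0.05,0.2],[-0.5,0.06,0.25],[-0.6,0.07,0.3],[-0.7,0.09,0.35],[-0.8,0.1,0.4],[-0.9,0.11,0.45],[-1,0.12,0.5]], "dr": [[0,0,0],[0,0,0],[0,0,0],[0,0,0],[0,0,0],[0,0,0],[0,0,0],[0,0,0],[0,0,0],[0,0,0]], "claw": [0.2,0.2,0.2,0.2,0.2,0.2,0.2,0.2,0.2,0.2]}}

```text
time_s: 8.4
position: [401.0, -104.7, 151.0]
eef_rot: [3.142, -0.0, 1.755]
contact_force: [0.0, -0.0, -0.1]
grip_width: 0.598
```

```bash
python3 go.py 406 -129 110 1.754
python3 - <<'E'
from h import *
a=cam("top"); b=cam("side"); crop(a,150,120,390,300,"t9.png"); crop(b,250,120,370,220,"s9.png")
print(proj(b,[[406,-129,72]]))
E
```

```text
t 8.4 pos [ 401.  -104.7  151. ] rpy [ 3.142 -0.     1.755] F [ 0.  -0.  -0.1] w 50.8 j [-0.53  0.09  1.96  0.    1.09 -0.71]
travel [-0.248  0.005  0.41 ] dr [ 0. -0.  0.] max 0.41
t9.png scale 3.3333333333333335
s9.png scale 6.0
[[292.56023828 185.33435663]]
```

View pics/t9.png

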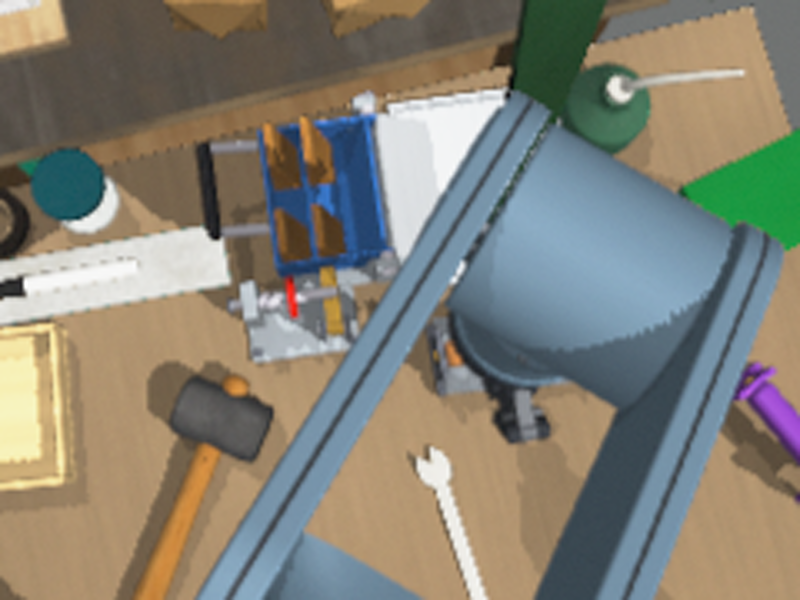

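View pics/s9.png

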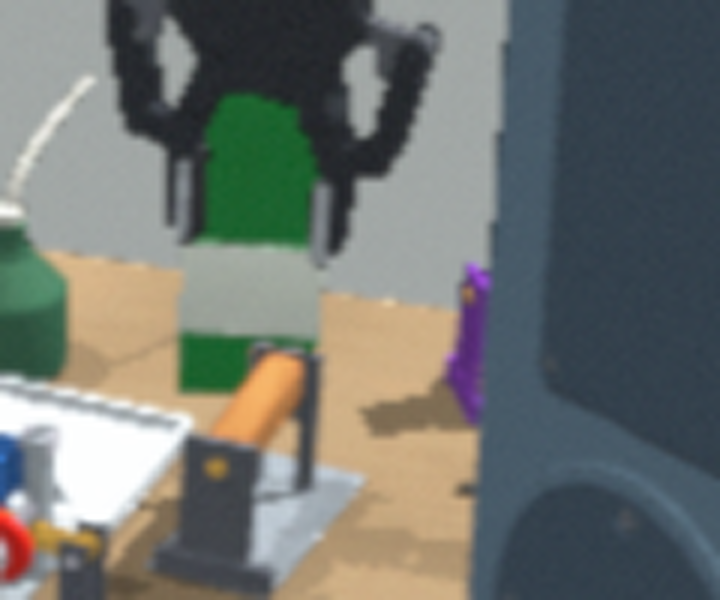

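Request:
{"name": "arm_command", "arguments": {"travel": [[-0.12,0,0.1],[-0.25,0,0.2],[-0.25,0,0.3],[-0.25,0,0.4],[-0.25,0,0.5],[-0.25,0,0.6],[-0.25,0,0.7],[-0.25,0,0.8],[-0.25,0,0.9],[-0.25,0,1]], "dr": [[0,0,0],[0,0,0],[0,0,0],[0,0,0],[0,0,0],[0,0,0],[0,0,0],[0,0,0],[0,0,0],[0,0,0]], "claw": [0.2,0.2,0.2,0.2,0.2,0.2,0.2,0.2,0.2,0.2]}}

```text
time_s: 9.75
position: [405.4, -128.7, 50.7]
eef_rot: [3.142, 0.0, 1.755]
contact_force: [0.8, 0.5, -0.5]
grip_width: 0.602
```

```bash
python3 go.py 406 -129 50 1.754
python3 - <<'E'
from h import *
b=cam("side"); crop(b,250,120,370,220,"s10.png")
E
```

```text
t 9.75 pos [ 405.4 -128.7   50.7] rpy [3.142 0.    1.755] F [ 0.8  0.5 -0.5] w 51.2 j [-0.57  0.26  2.05  0.    0.83 -0.75]
travel [-0.004  0.005  0.007] dr [0. 0. 0.] max 0.01
s10.png scale 6.0
```

View pics/s10.png

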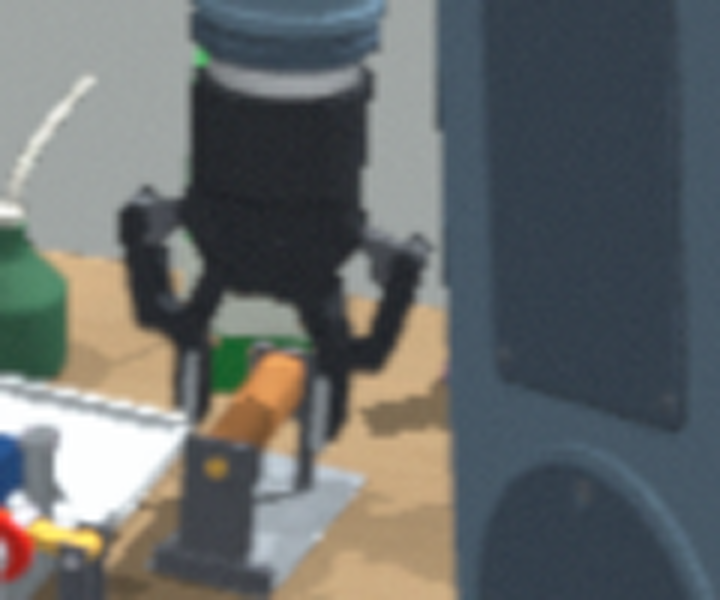

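Request:
{"name": "arm_command", "arguments": {"travel": [[0,0,0],[0,0,0],[0,0,0],[0,0,0],[0,0,0],[0,0,0],[0,0,0],[0,0,-0.05],[0,0,-0.15],[0,0,-0.25]], "dr": [[0,0,0],[0,0,0],[0,0,0],[0,0,0],[0,0,0],[0,0,0],[0,0,0],[0,0,0],[0,0,0],[0,0,0]], "claw": [-1,-1,-1,-1,-1,-1,-1,-1,-1,-1], "squeeze": 70}}

```text
time_s: 11.05
position: [405.4, -128.6, 77.0]
eef_rot: [-3.142, 0.0, 1.755]
contact_force: [0.7, -0.9, -1.4]
grip_width: 0.219
```

```bash
python3 go.py 433.2 64.3 180 1.7256
python3 - <<'E'
from h import *
b=cam("side"); crop(b,250,120,370,220,"s11.png")
E
```

```text
t 11.05 pos [ 405.4 -128.6   77. ] rpy [-3.142  0.     1.755] F [ 0.7 -0.9 -1.4] w 18.6 j [-0.57  0.22  2.03 -0.    0.9  -0.75]
travel [ 1.846  0.627 -1.03 ] dr [-0.     0.     0.015] max 1.85
s11.png scale 6.0
```

View pics/s11.png

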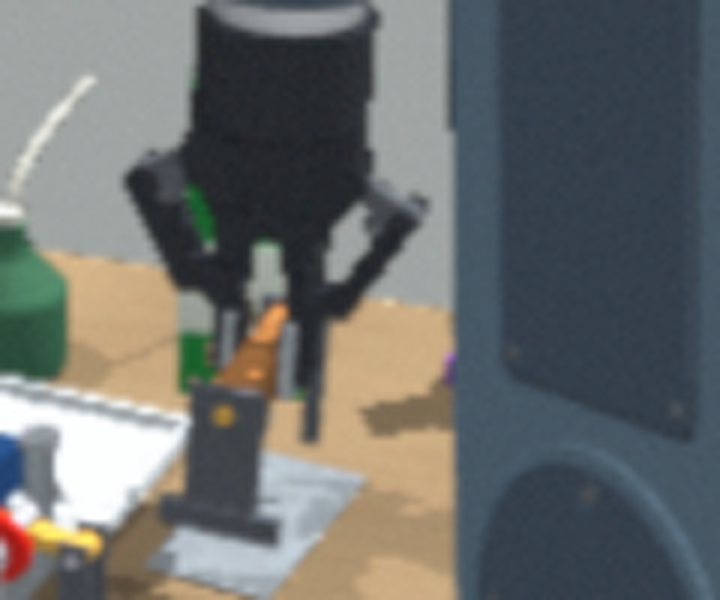

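Request:
{"name": "arm_command", "arguments": {"travel": [[0,0,-0.1],[0.05,0,-0.2],[0.15,0.05,-0.3],[0.25,0.1,-0.4],[0.4,0.15,-0.5],[0.5,0.2,-0.6],[0.6,0.25,-0.7],[0.7,0.3,-0.75],[0.8,0.3,-0.75],[0.9,0.3,-0.75]], "dr": [[0,0,0],[0,0,0],[0,0,0],[0,0,0],[0,0,0],[0,0,0],[0,0,0],[0,0,0.005],[0,0,0.01],[0,0,0.015]], "claw": [-1,-1,-1,-1,-1,-1,-1,-1,-1,-1]}}

```text
time_s: 12.35
position: [417.9, -33.9, 150.9]
eef_rot: [-3.141, -0.0, 1.724]
contact_force: [0.4, -0.4, -1.4]
grip_width: 0.218
```

```bash
python3 go.py 433.2 64.3 150 1.7256
```

```text
t 12.35 pos [417.9 -33.9 150.9] rpy [-3.141 -0.     1.724] F [ 0.4 -0.4 -1.4] w 18.5 j [-0.35  0.1   1.95 -0.    1.1  -0.5 ]
travel [0.947 0.301 0.009] dr [-0.    -0.    -0.001] max 0.95
```

Request:
{"name": "arm_command", "arguments": {"travel": [[0.1,0.03,0],[0.2,0.06,0],[0.3,0.09,0],[0.4,0.12,0],[0.5,0.15,0],[0.6,0.18,0],[0.7,0.22,0],[0.8,0.26,0],[0.95,0.3,0],[0.95,0.3,0]], "dr": [[0,0,0],[0,0,0],[0,0,0],[0,0,0],[0,0,0],[0,0,0],[0,0,0],[0,0,0],[0,0,0],[0,0,0]], "claw": [-1,-1,-1,-1,-1,-1,-1,-1,-1,-1]}}

```text
time_s: 13.6
position: [433.5, 64.9, 151.3]
eef_rot: [-3.141, -0.0, 1.727]
contact_force: [0.2, 0.1, -0.8]
grip_width: 0.217
```

```bash
python3 go.py 433.2 64.3 150 1.7256;python3 - <<'E'
from h import *
a=cam("top"); b=cam("side"); crop(a,180,140,320,245,"t12.png"); crop(b,190,110,330,220,"s12.png")
from fit import W
print(proj(b,[[440.7,16.4,62]]),proj(a,[[440.7,16.4,62]]), proj(b,[[440.7,16.4,103]]))
E
```

```text
t 13.6 pos [433.5  64.9 151.3] rpy [-3.141 -0.     1.727] F [ 0.2  0.1 -0.8] w 18.4 j [-0.11  0.13  1.91  0.    1.1  -0.26]
travel [-0.006 -0.004  0.013] dr [-0. -0.  0.] max 0.01
t12.png scale 5.714285714285714
s12.png scale 5.454545454545454
[[251.72444036 207.58782292]] [[242.52217127 208.44023575]] [[251.91956299 192.96395115]]
```

View pics/t12.png

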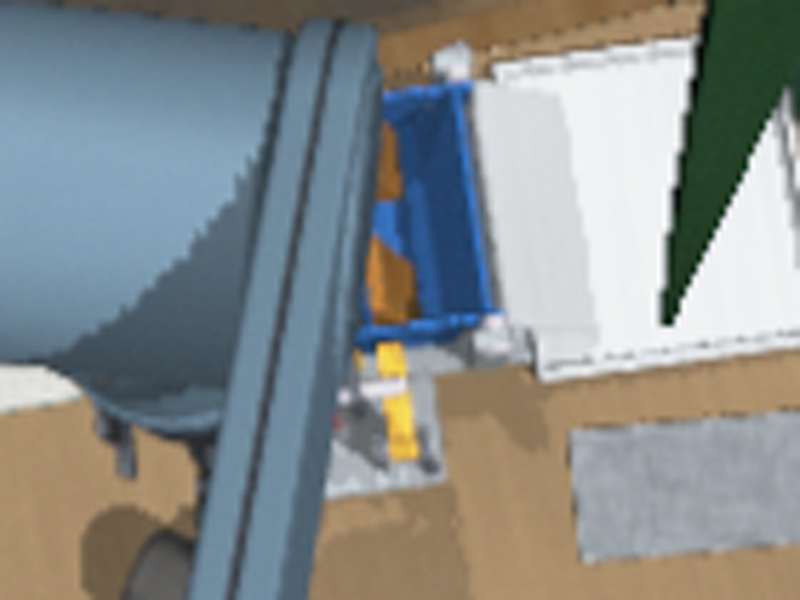

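View pics/s12.png

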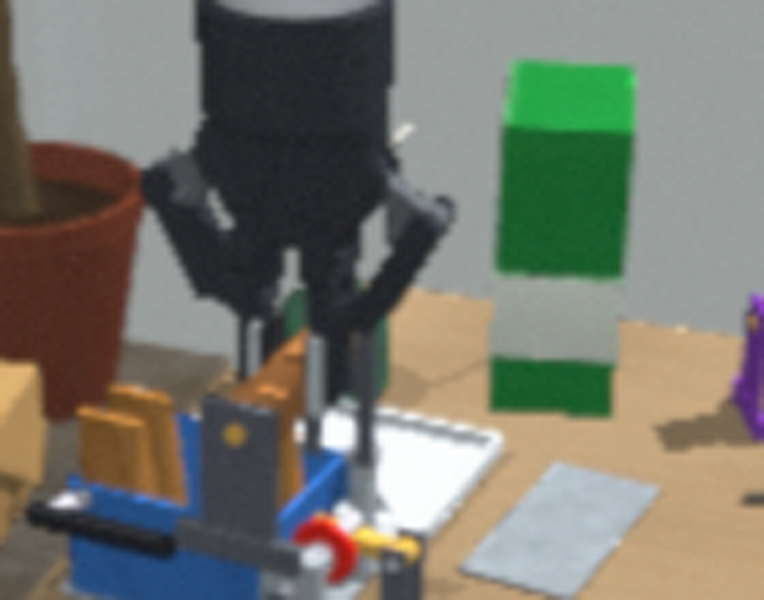

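Run:
```python
from h import *
from fit import W
a=cam("top");b=cam("side")
p=[524.5,-34.3,-1.416]
q=[433.5,64.9,1.727-np.pi]
def F(x,y,z): return W(q,(x,y,z+104))
s=8;big=cv2.resize(b["img"],None,fx=s,fy=s,interpolation=cv2.INTER_CUBIC)
for l in [[(51,-17,0),(51,-8,0),(51,-8,36),(51,8,36),(51,8,0),(51,17,0),(51,17,72),(51,-17,72),(51,-17,0)],[(-52,-28,0),(-52,28,0),(-52,28,10),(-52,-28,10),(-52,-28,0)]]:
    cv2.polylines(big,[((proj(b,[F(*m) for m in l])+.5)*s).astype(int).reshape(-1,1,2)],False,(0,255,0),1)
cv2.polylines(big,[((proj(b,[W(p,m) for m in [(-112,-75,62),(-52,-75,62)]])+.5)*s).astype(int).reshape(-1,1,2)],False,(0,0,255),1)
cv2.imwrite("pics/s13.png",big[150*s:225*s,200*s:290*s])
M=[((62.5,30,3),None)]
```

```text
(no output)
```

View pics/s13.png

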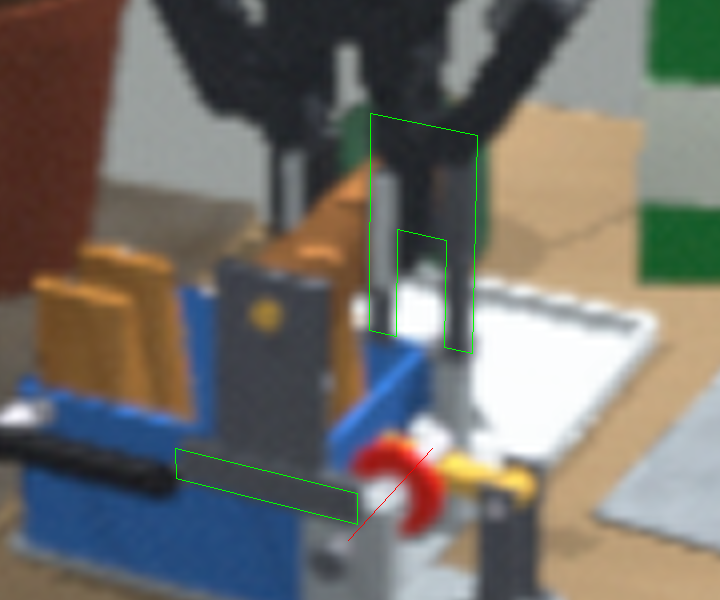

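Request:
{"name": "arm_command", "arguments": {"travel": [[0,0,0.1],[0,0,0.2],[0,0,0.3],[0,0,0.4],[0,0,0.48],[0,0,0.54],[0,0,0.6],[0,0,0.64],[0,0,0.68],[0,0,0.69]], "dr": [[0,0,0],[0,0,0],[0,0,0],[0,0,0],[0,0,0],[0,0,0],[0,0,0],[0,0,0],[0,0,0],[0,0,0]], "claw": [-1,-1,-1,-1,-1,-1,-1,-1,-1,-1]}}

```text
time_s: 15.25
position: [433.4, 63.8, 82.1]
eef_rot: [-3.141, -0.0, 1.725]
contact_force: [-0.3, -1.1, -0.8]
grip_width: 0.217
```

```bash
python3 go.py 433.2 64.3 82 1.7256;python3 - <<'E'
from h import *
a=cam("top"); b=cam("side"); crop(a,210,185,260,235,"t14.png"); crop(b,190,140,290,225,"s14.png")
E
```

```text
t 15.25 pos [433.4  63.8  82.1] rpy [-3.141 -0.     1.725] F [-0.3 -1.1 -0.8] w 18.4 j [-0.11  0.23  1.99 -0.    0.92 -0.26]
travel [ 0.005 -0.001  0.001] dr [-0. -0. -0.] max 0.0
t14.png scale 12.0
s14.png scale 7.0588235294117645
```

View pics/s14.png

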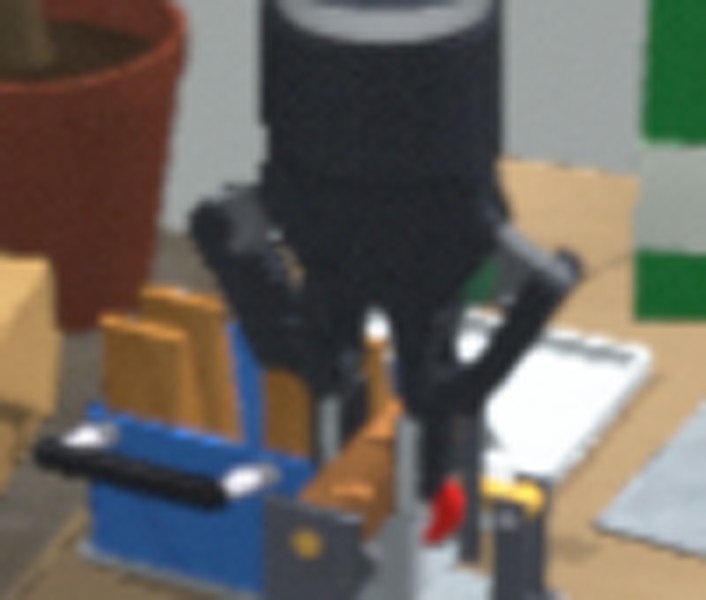

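Request:
{"name": "arm_command", "arguments": {"travel": [[0.02,0,0],[0.05,0,0],[0.08,0,0],[0.1,0,0],[0.13,0,0],[0.16,0,0],[0.19,0,0],[0.21,0,0],[0.21,0,0],[0.21,0,0]], "dr": [[0,0,0],[0,0,0],[0,0,0],[0,0,0],[0,0,0],[0,0,0],[0,0,0],[0,0,0],[0,0,0],[0,0,0]], "claw": [-1,-1,-1,-1,-1,-1,-1,-1,-1,-1]}}

```text
time_s: 16.6
position: [430.4, 84.5, 82.3]
eef_rot: [3.141, 0.0, 1.725]
contact_force: [0.8, -4.7, -2.4]
grip_width: 0.222
```

```bash
python3 go.py 433.2 64.3 82 1.7256;python3 - <<'E'
from h import *
a=cam("top"); b=cam("side"); crop(a,200,165,300,235,"t15.png"); crop(b,190,140,290,225,"s15.png")
E
```

```text
t 16.6 pos [430.4  84.5  82.3] rpy [3.141 0.    1.725] F [ 0.8 -4.7 -2.4] w 18.8 j [-0.06  0.23  1.99 -0.    0.92 -0.22]
travel [-0.204 -0.003  0.003] dr [ 0.  0. -0.] max 0.2
t15.png scale 8.0
s15.png scale 7.0588235294117645
```

View pics/s15.png

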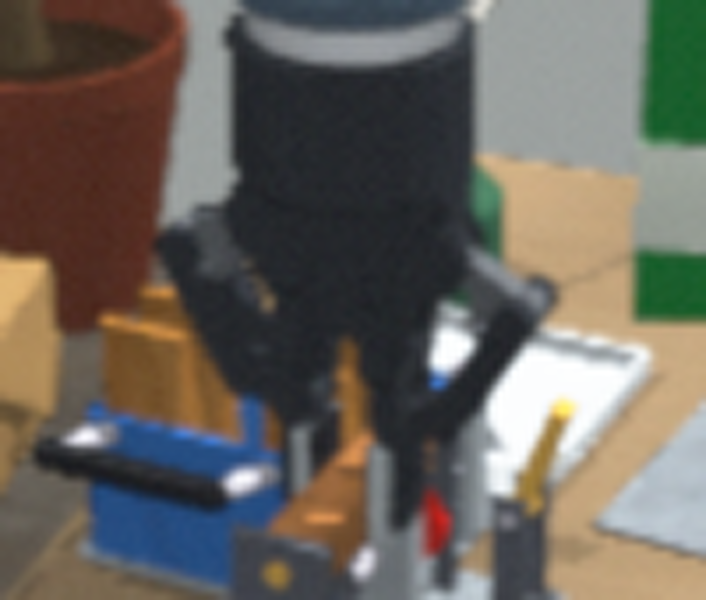

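View pics/t15.png

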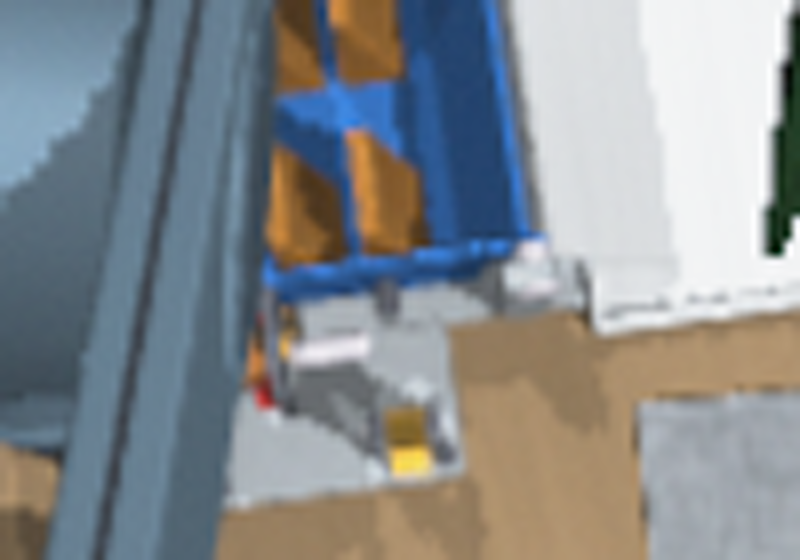

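Request:
{"name": "arm_command", "arguments": {"travel": [[-0.04,0,0],[-0.08,0,0],[-0.12,0,0],[-0.16,0,0],[-0.17,0,0],[-0.17,0,-0.15],[-0.17,0,-0.3],[-0.17,0,-0.45],[-0.17,0,-0.6],[-0.17,0,-0.75]], "dr": [[0,0,0],[0,0,0],[0,0,0],[0,0,0],[0,0,0],[0,0,0],[0,0,0],[0,0,0],[0,0,0],[0,0,0]], "claw": [-1,-1,-1,-1,-1,-1,-1,-1,-1,-1]}}

```text
time_s: 17.95
position: [432.5, 68.2, 157.7]
eef_rot: [-3.141, -0.001, 1.725]
contact_force: [-0.4, 0.5, -1.3]
grip_width: 0.22
```

```bash
python3 go.py 406 -129 165 1.7256;python3 - <<'E'
from h import *
from scipy.optimize import least_squares
from fit import W
a=cam("top"); b=cam("side"); crop(a,280,195,340,240,"t16.png"); crop(b,190,120,330,225,"s16.png")
E
```

```text
t 17.95 pos [432.5  68.2 157.7] rpy [-3.141e+00 -1.000e-03  1.725e+00] F [-0.4  0.5 -1.3] w 18.7 j [-0.1   0.13  1.9   0.    1.12 -0.25]
travel [-1.908 -0.565 -0.074] dr [-0. -0. -0.] max 1.91
t16.png scale 13.333333333333334
s16.png scale 5.714285714285714
```

View pics/s16.png

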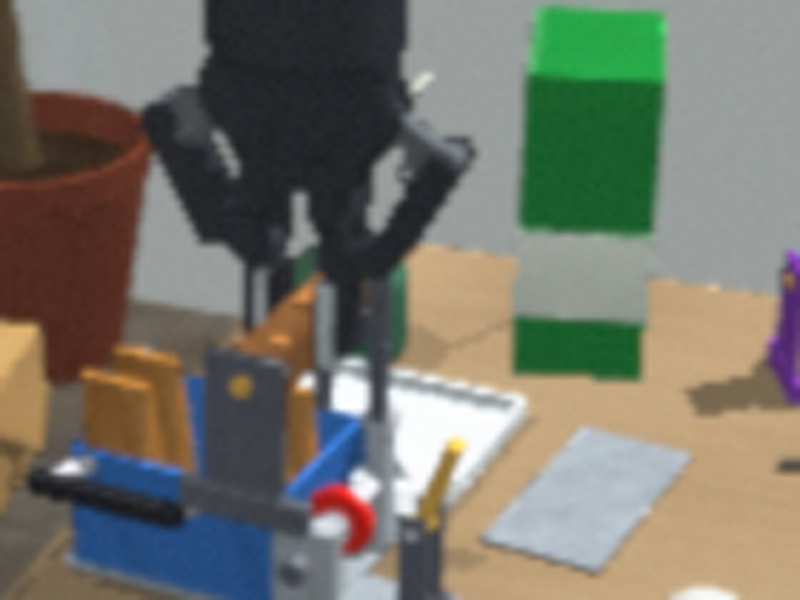

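View pics/t16.png

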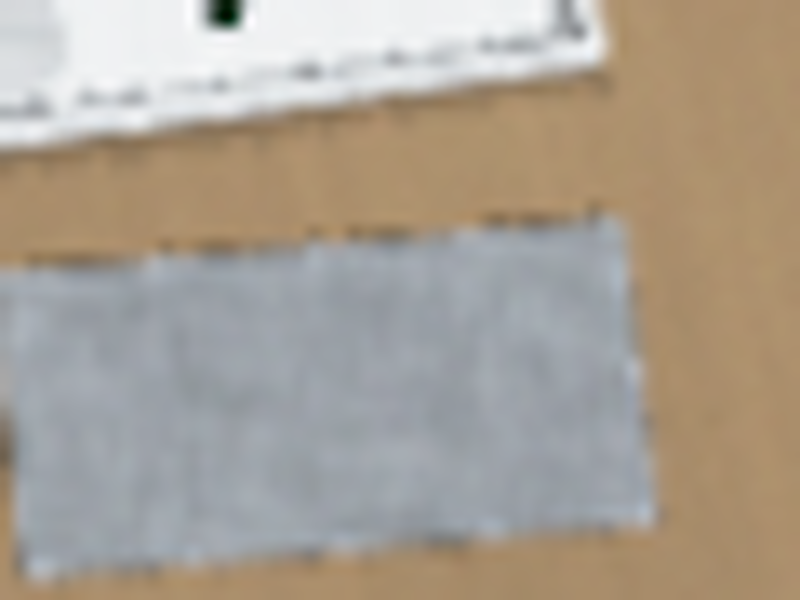

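```bash
python3 - <<'E'
from h import *
a=cam("top")
q=np.array([ray(a,280+u/13.333-.5,195+v/13.333-.5,3) for u,v in [(10,270),(618,215),(650,528),(25,578)]]);print(q.round(1),q.mean(0)); d=q[1]-q[0]+q[2]-q[3]; print(np.arctan2(d[1],d[0]), np.linalg.norm(d)/2)
E
python3 go.py 410 -143 165 1.655
```

```text
[[ 432.5  -81.     3. ]
 [ 445.1 -200.6    3. ]
 [ 383.8 -205.9    3. ]
 [ 372.3  -84.1    3. ]] [ 408.43953701 -142.90616289    3.        ]
-1.4715523762070082 121.37710762437726
t 18.2 pos [432.4  68.  156.8] rpy [-3.141 -0.     1.725] F [-0.4  0.7 -1.2] w 18.4 j [-0.1   0.13  1.9   0.    1.12 -0.25]
travel [-2.05  -0.545 -0.083] dr [-0.    -0.     0.035] max 2.05
```

Request:
{"name": "arm_command", "arguments": {"travel": [[-0.1,-0.03,0],[-0.2,-0.05,0],[-0.3,-0.08,0],[-0.4,-0.1,0],[-0.5,-0.13,0],[-0.6,-0.16,0],[-0.7,-0.19,0],[-0.8,-0.22,0],[-0.9,-0.25,0],[-1,-0.28,0]], "dr": [[0,0,0],[0,0,0],[0,0,0],[0,0,0],[0,0,0.01],[0,0,0.015],[0,0,0.02],[0,0,0.025],[0,0,0.027],[0,0,0.027]], "claw": [-1,-1,-1,-1,-1,-1,-1,-1,-1,-1]}}

```text
time_s: 19.45
position: [420.5, -36.0, 157.3]
eef_rot: [3.142, 0.0, 1.671]
contact_force: [-0.2, -0.0, -0.6]
grip_width: 0.22
```

```bash
python3 go.py 408 -138 50.5 1.67
```

```text
t 19.45 pos [420.5 -36.  157.3] rpy [3.142 0.    1.671] F [-0.2 -0.  -0.6] w 18.7 j [-0.35  0.1   1.93 -0.    1.11 -0.45]
travel [-1.002 -0.226  1.068] dr [0. 0. 0.] max 1.07
```

Request:
{"name": "arm_command", "arguments": {"travel": [[-0.2,-0.05,0],[-0.4,-0.1,0],[-0.6,-0.15,0.05],[-0.8,-0.19,0.15],[-1,-0.23,0.3],[-1,-0.23,0.45],[-1,-0.23,0.6],[-1,-0.23,0.75],[-1,-0.23,0.85],[-1,-0.23,0.95]], "dr": [[0,0,0],[0,0,0],[0,0,0],[0,0,0],[0,0,0],[0,0,0],[0,0,0],[0,0,0],[0,0,0],[0,0,0]], "claw": [-1,-1,-1,-1,-1,-1,-1,-1,-1,-1]}}

```text
time_s: 20.7
position: [407.8, -137.4, 62.0]
eef_rot: [3.141, 0.0, 1.671]
contact_force: [-0.4, -0.1, 0.2]
grip_width: 0.219
```

```bash
python3 go.py 408 -138 51 1.67
python3 - <<'E'
from h import *
b=cam("side"); crop(b,250,120,370,220,"s17.png")
E
```

```text
t 20.7 pos [ 407.8 -137.4   62. ] rpy [3.141 0.    1.671] F [-0.4 -0.1  0.2] w 18.6 j [-0.59  0.25  2.03 -0.    0.86 -0.69]
travel [-0.006  0.002  0.11 ] dr [0. 0. 0.] max 0.11
s17.png scale 6.0
```

View pics/s17.png

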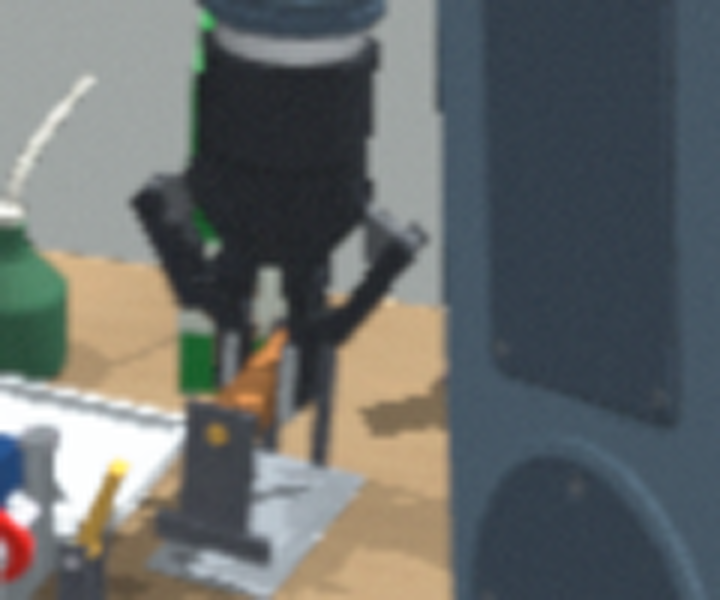

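Request:
{"name": "arm_command", "arguments": {"travel": [[0,0,0.05],[0,0,0.09],[0,0,0.115],[0,0,0.115],[0,0,0.115],[0,0,0.115],[0,0,0.115],[0,0,0.115],[0,0,0.115],[0,0,0.115]], "dr": [[0,0,0],[0,0,0],[0,0,0],[0,0,0],[0,0,0],[0,0,0],[0,0,0],[0,0,0],[0,0,0],[0,0,0]], "claw": [-1,-1,-1,-1,0.1,0.1,0.1,0.1,0.1,0.1]}}

```text
time_s: 22.0
position: [407.7, -137.1, 50.8]
eef_rot: [-3.142, -0.0, 1.671]
contact_force: [-0.7, -0.5, 0.2]
grip_width: 0.546
```

Request:
{"name": "arm_command", "arguments": {"travel": [[0,0,-0.1],[0,0,-0.2],[0,0,-0.3],[0,0,-0.4],[0,0,-0.5],[0.1,0,-0.6],[0.25,0,-0.7],[0.4,0,-0.8],[0.6,0,-0.9],[0.8,0,-1]], "dr": [[0,0,0],[0,0,0],[0,0,0],[0,0,0],[0,0,0],[0,0,0],[0,0,0],[0,0,0],[0,0,0],[0,0,0]], "claw": [0.1,0.1,0.1,0.1,0.1,0.1,0.1,0.1,0.1,0.1]}}

```text
time_s: 23.25
position: [399.2, -55.9, 151.4]
eef_rot: [-3.141, -0.0, 1.671]
contact_force: [-0.5, -0.4, 0.2]
grip_width: 0.547
```

```bash
python3 go.py 515 90.7 170 0.155; python3 go.py 515 90.7 170 -2.987
python3 - <<'E'
from h import *
b=cam("side"); crop(b,250,120,370,220,"s18.png")
a=cam("top"); crop(a,180,130,340,250,"t18.png")
E
```

```text
t 23.25 pos [399.2 -55.9 151.4] rpy [-3.141 -0.     1.671] F [-0.5 -0.4  0.2] w 46.5 j [-0.42  0.07  1.98  0.    1.09 -0.52]
travel [ 1.343  1.299 -0.186] dr [-0.    -0.     0.758] max 1.34
t 23.25 pos [399.2 -55.9 151.4] rpy [-3.141 -0.     1.671] F [-0.5 -0.4  0.2] w 46.5 j [-0.42  0.07  1.98  0.    1.09 -0.52]
travel [ 1.343  1.299 -0.186] dr [ 0.    -0.    -0.812] max 1.34
s18.png scale 6.0
t18.png scale 5.0
```

View pics/s18.png

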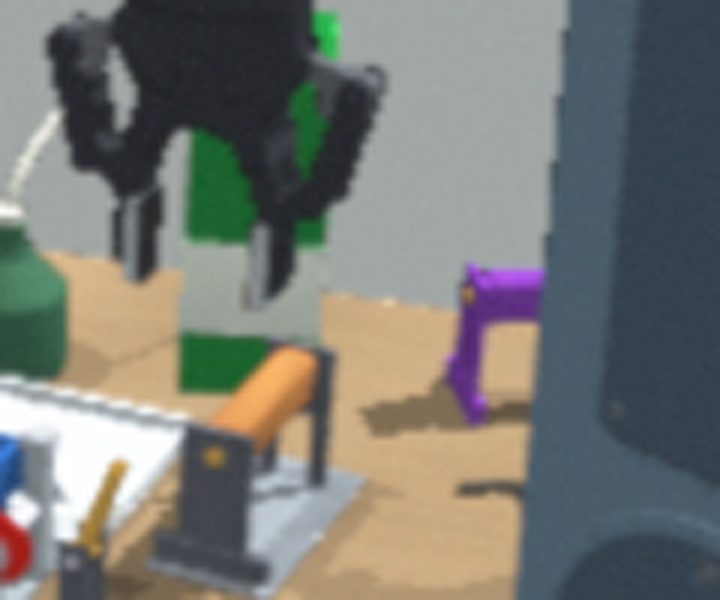

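View pics/t18.png

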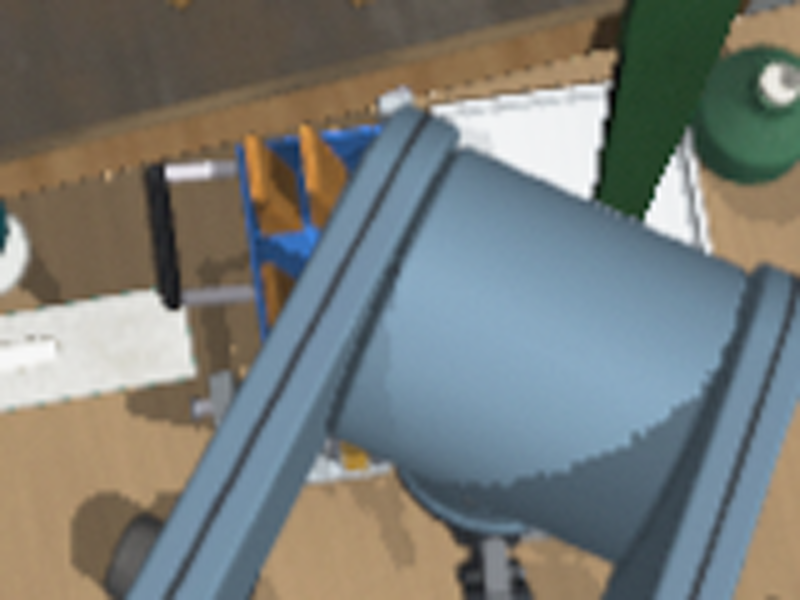

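Request:
{"name": "arm_command", "arguments": {"travel": [[0.1,0.1,-0.02],[0.2,0.2,-0.04],[0.3,0.3,-0.08],[0.4,0.4,-0.1],[0.5,0.5,-0.12],[0.6,0.6,-0.14],[0.7,0.7,-0.16],[0.8,0.8,-0.18],[0.9,0.9,-0.18],[1,1,-0.18]], "dr": [[0,0,0.08],[0,0,0.16],[0,0,0.24],[0,0,0.32],[0,0,0.4],[0,0,0.48],[0,0,0.56],[0,0,0.64],[0,0,0.7],[0,0,0.758]], "claw": [-0.3,-0.3,-0.3,-0.3,-0.3,-0.3,-0.3,-0.3,-0.3,-0.3], "squeeze": 40}}

```text
time_s: 24.6
position: [489.3, 52.3, 168.5]
eef_rot: [3.141, 0.001, 0.151]
contact_force: [-0.5, -0.2, 0.0]
grip_width: 0.347
```

```bash
python3 go.py 515 90.7 120 0.155
```

```text
t 24.6 pos [489.3  52.3 168.5] rpy [3.141e+00 1.000e-03 1.510e-01] F [-0.5 -0.2  0. ] w 29.5 j [-0.12  0.21  1.76 -0.    1.17  1.3 ]
travel [ 0.313 -0.341  0.485] dr [ 0.     0.    -0.002] max 0.48
```

Request:
{"name": "arm_command", "arguments": {"travel": [[0.06,-0.07,0],[0.12,-0.14,0],[0.18,-0.2,0],[0.24,-0.27,0],[0.31,-0.34,0],[0.31,-0.34,0.1],[0.31,-0.34,0.2],[0.31,-0.34,0.3],[0.31,-0.34,0.4],[0.31,-0.34,0.48]], "dr": [[0,0,0],[0,0,0],[0,0,0],[0,0,0],[0,0,0],[0,0,0],[0,0,0],[0,0,0],[0,0,0],[0,0,0]], "claw": [-0.3,-0.3,-0.3,-0.3,-0.3,-0.3,-0.3,-0.3,-0.3,-0.3]}}

```text
time_s: 25.85
position: [514.3, 90.1, 119.9]
eef_rot: [-3.142, 0.001, 0.155]
contact_force: [0.5, 0.1, -0.5]
grip_width: 0.348
```

```bash
python3 go.py 515 90.7 59 0.155
python3 - <<'E'
from h import *
b=cam("side"); crop(b,160,90,310,210,"s19.png")
a=cam("top"); crop(a,180,130,340,250,"t19.png")
E
```

```text
t 25.85 pos [514.3  90.1 119.9] rpy [-3.142e+00  1.000e-03  1.550e-01] F [ 0.5  0.1 -0.5] w 29.6 j [-0.04  0.31  1.75 -0.    1.07  1.38]
travel [ 0.008 -0.004  0.609] dr [-0.  0. -0.] max 0.61
s19.png scale 5.0
t19.png scale 5.0
```

View pics/s19.png

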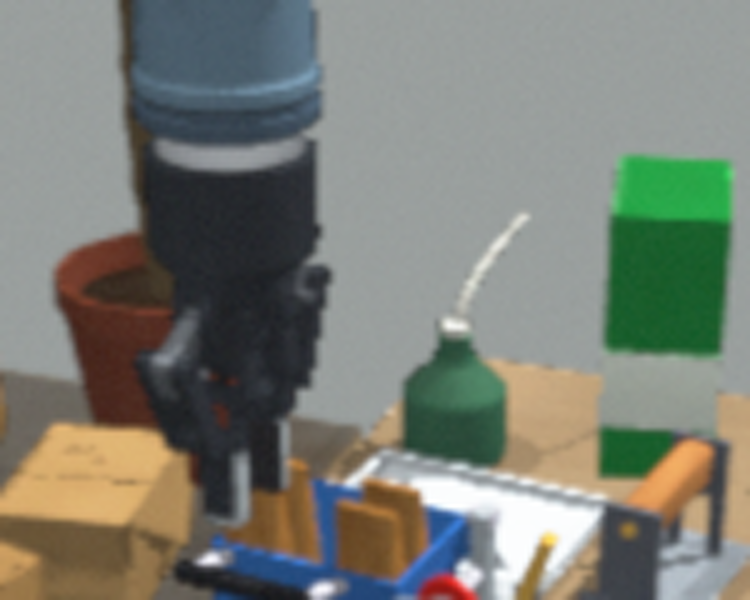

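View pics/t19.png

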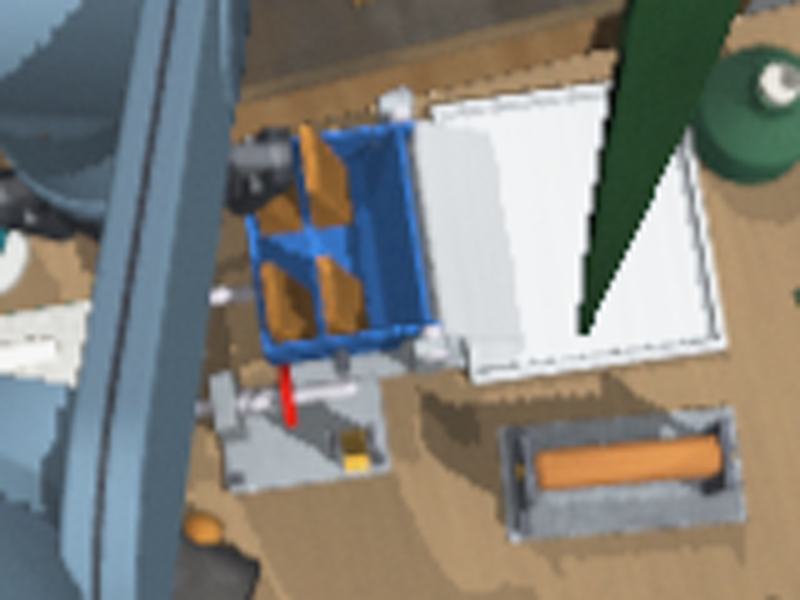

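```bash
cat > pot.py <<'E'
import sys,json,numpy as np
from scipy.spatial.transform import Rotation as Ro
from plant import observe
from fit import W
p=[524.5,-34.3,-1.416]
xs=np.array([np.cos(p[2]),np.sin(p[2]),0]); ys=np.array([-np.sin(p[2]),np.cos(p[2]),0])
R0=Ro.from_euler("xyz",[np.pi,0,p[2]+np.pi/2])
def pose(th,tau,dep=18,back=0):
    h=W(p,(-125*np.cos(th)+6*np.sin(th),10,72+125*np.sin(th)+6*np.cos(th)))
    R=Ro.from_rotvec(ys*tau)*R0; ap=R.apply([0,0,1])
    return h+ap*(dep-back),R
def rows(poses):
    s=observe(); R=Ro.from_euler("xyz",s["eef_rot"]); P=s["position"]
    print("t",s["time_s"],"pos",np.round(P,1),"F",np.round(s["contact_force"],1),"w",s["grip_width"]*85,"j",np.round(s["joints"],2))
    T=[(R.inv().apply(q-P)/100).round(3).tolist() for q,_ in poses]; D=[((R.inv()*r).as_rotvec()/2).round(3).tolist() for _,r in poses]
    print(json.dumps(T)); print(json.dumps(D))
E
python3 - <<'E' 2>&1 | grep -v fork
from pot import *
print(pose(0,-.3)[0],pose(2.2,.5)[0])
rows([pose(0,-.3*min(1,i/3),back=(60 if i<=4 else 60*(10-i)/6)) for i in range(1,11)])
E
```

```text
[515.92820492  85.49139798  60.8039432 ] [ 545.13964101 -101.70775969  153.73455766]
t 26.05 pos [514.6  90.3 120.7] F [ 0.8 -0.1  1. ] w 29.773052192636484 j [-0.04  0.31  1.75  0.    1.08  1.38]
[[0.006, -0.046, 0.009], [0.006, -0.087, 0.016], [0.006, -0.128, 0.026], [0.006, -0.128, 0.026], [0.006, -0.098, 0.122], [0.006, -0.069, 0.217], [0.006, -0.039, 0.313], [0.006, -0.01, 0.408], [0.006, 0.02, 0.504], [0.006, 0.049, 0.599]]
[[-0.05, 0.0, -0.0], [-0.1, 0.0, -0.0], [-0.15, 0.0, -0.0], [-0.15, 0.0, -0.0], [-0.15, 0.0, -0.0], [-0.15, 0.0, -0.0], [-0.15, 0.0, -0.0], [-0.15, 0.0, -0.0], [-0.15, 0.0, -0.0], [-0.15, 0.0, -0.0]]
```

Request:
{"name": "arm_command", "arguments": {"travel": [[0,-0.05,0.01],[0,-0.09,0.02],[0,-0.13,0.025],[0,-0.13,0.025],[0,-0.1,0.12],[0,-0.07,0.215],[0,-0.04,0.31],[0,-0.01,0.41],[0,0.02,0.5],[0,0.05,0.6]], "dr": [[-0.05,0,0],[-0.1,0,0],[-0.15,0,0],[-0.15,0,0],[-0.15,0,0],[-0.15,0,0],[-0.15,0,0],[-0.15,0,0],[-0.15,0,0],[-0.15,0,0]], "claw": [-0.3,-0.3,-0.3,-0.3,-0.3,-0.3,-0.3,-0.3,-0.3,-0.3]}}

```text
time_s: 27.3
position: [515.4, 85.1, 60.2]
eef_rot: [2.842, -0.0, 0.155]
contact_force: [0.1, 0.1, 0.4]
grip_width: 0.352
```

```bash
python3 - <<'E' 2>&1 
from pot import *
rows([pose(0,-.3)])
from h import *
b=cam("side"); crop(b,160,110,310,230,"s20.png")
E
```

```text
t 27.4 pos [514.5  85.   59.5] F [ 0.4  0.8 -0. ] w 29.682093261596645 j [ 0.15  0.43  1.8  -0.37  0.94  1.79]
[[0.015, 0.001, -0.013]]
[[-0.0, 0.001, 0.0]]
s20.png scale 5.0
```

View pics/s20.png

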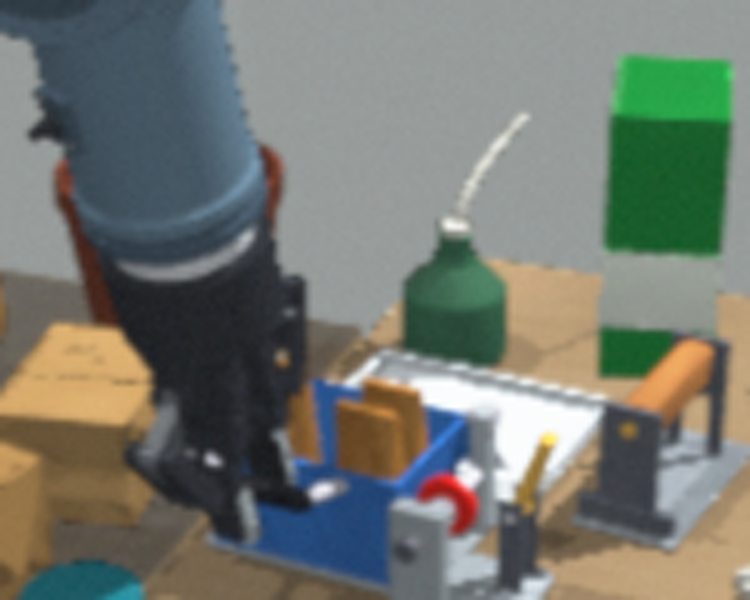

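Request:
{"name": "arm_command", "arguments": {"travel": [[0,0,0],[0,0,0],[0,0,0],[0,0,0],[0,0,0],[0,0,0],[0,0,0],[0,0,0],[0,0,0],[0,0,0]], "dr": [[0,0,0],[0,0,0],[0,0,0],[0,0,0],[0,0,0],[0,0,0],[0,0,0],[0,0,0],[0,0,0],[0,0,0]], "claw": [-1,-1,-1,-1,-1,-1,-1,-1,-1,-1], "squeeze": 40}}

```text
time_s: 28.7
position: [514.9, 88.6, 60.3]
eef_rot: [2.846, -0.001, 0.155]
contact_force: [-1.8, 11.6, -3.6]
grip_width: 0.123
```

```bash
python3 - <<'E' 2>&1 
from pot import *
# first call: 0->0.6
rows([pose(.055*i,-.3+.8*.055*i/2.2) for i in range(1,11)])
E
```

```text
t 28.8 pos [515.   88.6  60.3] F [-1.4 12.5 -3.8] w 10.455479469308242 j [ 0.16  0.43  1.8  -0.37  0.94  1.79]
[[0.005, 0.053, -0.06], [0.005, 0.078, -0.123], [0.005, 0.106, -0.184], [0.005, 0.138, -0.243], [0.005, 0.173, -0.301], [0.005, 0.21, -0.356], [0.006, 0.251, -0.409], [0.006, 0.295, -0.46], [0.006, 0.341, -0.508], [0.006, 0.39, -0.553]]
[[0.008, -0.001, -0.0], [0.018, -0.001, -0.0], [0.028, -0.001, -0.0], [0.038, -0.001, -0.0], [0.048, -0.001, -0.0], [0.058, -0.001, -0.0], [0.068, -0.001, -0.0], [0.078, -0.001, -0.0], [0.088, -0.001, -0.0], [0.098, -0.001, -0.0]]
```

```bash
sed -i 's/^p=\[524.5,-34.3/p=[524.0,-30.8/; s/def rows(poses):/def rows(poses,P0=None,R00=None):/; s/    T=\[(R.inv/    P=P if P0 is None else np.array(P0); R=R if R00 is None else R00\n    T=[(R.inv/' pot.py; python3 - <<'E' 2>&1 
from pot import *
print(pose(0,-.3)[0])
rows([pose(.055*i,-.3+.8*.055*i/2.2) for i in range(1,11)],(515,85.1,60.3),pose(0,-.3)[1])
E
```

```text
[515.42820492  88.99139798  60.8039432 ]
t 28.9 pos [515.   88.5  60.3] F [-1.1 11.6 -4. ] w 10.585160680375525 j [ 0.16  0.43  1.8  -0.37  0.94  1.79]
[[0.01, -0.013, -0.08], [0.01, 0.012, -0.143], [0.01, 0.041, -0.204], [0.01, 0.072, -0.263], [0.01, 0.107, -0.32], [0.01, 0.146, -0.375], [0.01, 0.187, -0.428], [0.01, 0.231, -0.479], [0.01, 0.277, -0.527], [0.01, 0.326, -0.572]]
[[0.01, -0.0, 0.0], [0.02, 0.0, 0.0], [0.03, 0.0, 0.0], [0.04, -0.0, 0.0], [0.05, -0.0, 0.0], [0.06, -0.0, -0.0], [0.07, -0.0, 0.0], [0.08, -0.0, 0.0], [0.09, -0.0, 0.0], [0.1, -0.0, 0.0]]
```

Request:
{"name": "arm_command", "arguments": {"travel": [[0,-0.02,-0.07],[0,0.01,-0.14],[0,0.04,-0.2],[0,0.07,-0.26],[0,0.11,-0.32],[0,0.145,-0.375],[0,0.185,-0.43],[0,0.23,-0.48],[0,0.275,-0.525],[0,0.325,-0.57]], "dr": [[0.01,0,0],[0.02,0,0],[0.03,0,0],[0.04,0,0],[0.05,0,0],[0.06,0,0],[0.07,0,0],[0.08,0,0],[0.09,0,0],[0.1,0,0]], "claw": [-1,-1,-1,-1,-1,-1,-1,-1,-1,-1]}}

```text
time_s: 30.15
position: [517.5, 71.5, 125.2]
eef_rot: [3.043, -0.0, 0.155]
contact_force: [3.5, -1.2, -10.5]
grip_width: 0.124
```

```bash
python3 - <<'E' 2>&1 
from pot import *
q=pose(.55,-.1);print(q[0])
f=lambda t:pose(t,-.3+.8*t/2.2)
rows([f(.55+.06*i) for i in range(1,11)])
rows([f(.55+.06*i) for i in range(1,11)],q[0],q[1])
from h import *
b=cam("side"); crop(b,160,110,310,230,"s21.png")
a=cam("top"); crop(a,180,130,340,250,"t21.png")
E
```

```text
[518.21085527  71.1590052  124.54097577]
t 30.25 pos [517.6  71.  125.8] F [ 1.2 -0.5 -2.4] w 10.1458062236128 j [-0.01  0.31  1.75 -0.11  1.07  1.46]
[[0.006, 0.045, -0.043], [0.006, 0.094, -0.096], [0.006, 0.146, -0.146], [0.006, 0.201, -0.193], [0.007, 0.259, -0.236], [0.007, 0.32, -0.275], [0.007, 0.382, -0.311], [0.007, 0.447, -0.342], [0.007, 0.513, -0.37], [0.007, 0.581, -0.393]]
[[0.01, -0.0, -0.001], [0.021, -0.0, -0.001], [0.032, -0.0, -0.001], [0.043, -0.0, -0.001], [0.054, -0.0, -0.001], [0.065, -0.0, -0.001], [0.076, -0.0, -0.001], [0.087, -0.0, -0.001], [0.098, -0.0, -0.001], [0.109, -0.0, -0.0]]
t 30.25 pos [517.6  71.  125.8] F [ 1.2 -0.5 -2.4] w 10.1458062236128 j [-0.01  0.31  1.75 -0.11  1.07  1.46]
[[-0.0, 0.046, -0.056], [0.0, 0.095, -0.109], [-0.0, 0.148, -0.159], [-0.0, 0.203, -0.206], [0.0, 0.261, -0.248], [0.0, 0.321, -0.288], [-0.0, 0.384, -0.323], [0.0, 0.448, -0.355], [-0.0, 0.515, -0.382], [-0.0, 0.583, -0.405]]
[[0.011, -0.0, 0.0], [0.022, -0.0, 0.0], [0.033, -0.0, -0.0], [0.044, -0.0, -0.0], [0.055, -0.0, -0.0], [0.065, -0.0, -0.0], [0.076, -0.0, 0.0], [0.087, -0.0, 0.0], [0.098, -0.0, 0.0], [0.109, -0.0, -0.0]]
s21.png scale 5.0
t21.png scale 5.0
```

View pics/s21.png

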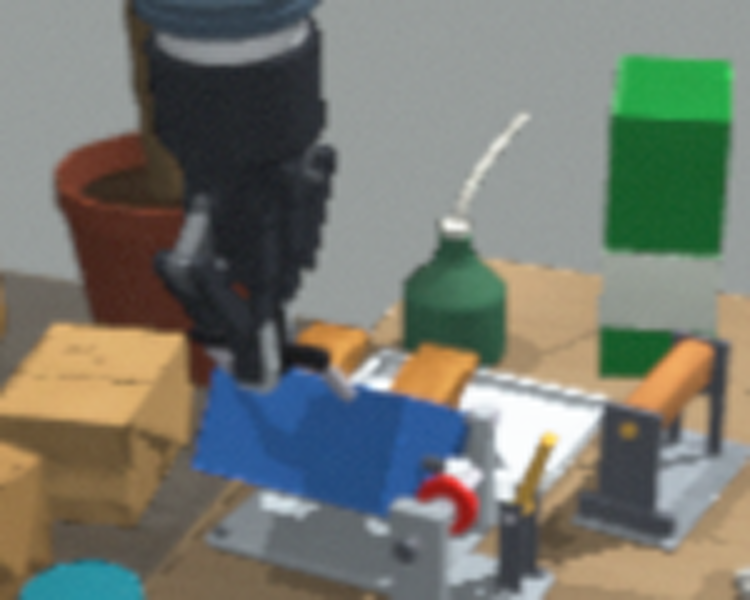

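Works well; the pot rises with the gripper.

Request:
{"name": "arm_command", "arguments": {"travel": [[0,0.045,-0.05],[0,0.095,-0.1],[0,0.147,-0.15],[0,0.2,-0.2],[0,0.26,-0.24],[0,0.32,-0.28],[0,0.383,-0.316],[0,0.447,-0.35],[0,0.514,-0.375],[0,0.58,-0.4]], "dr": [[0.01,0,0],[0.02,0,0],[0.033,0,0],[0.044,0,0],[0.055,0,0],[0.065,0,0],[0.076,0,0],[0.087,0,0],[0.098,0,0],[0.11,0,0]], "claw": [-1,-1,-1,-1,-1,-1,-1,-1,-1,-1]}}

```text
time_s: 31.6
position: [525.4, 20.8, 172.2]
eef_rot: [-3.016, -0.001, 0.156]
contact_force: [-1.3, 10.5, 6.9]
grip_width: 0.122
```

```bash
python3 - <<'E' 2>&1 
from pot import *
f=lambda t:pose(t,-.3+.8*t/2.2)
q=f(1.15);print(q[0])
rows([f(1.15+.06*i) for i in range(1,11)])
rows([f(1.15+.06*i) for i in range(1,11)],q[0],q[1])
E
```

```text
[526.5250692   17.8780285  170.67197342]
t 31.7 pos [525.6  19.8 172.7] F [-3.2  7.6  8.5] w 10.434050090346515 j [-0.25  0.28  1.67  0.12  1.25  1.12]
[[0.007, 0.086, -0.016], [0.007, 0.151, -0.046], [0.007, 0.218, -0.072], [0.007, 0.286, -0.093], [0.007, 0.355, -0.111], [0.007, 0.425, -0.124], [0.007, 0.496, -0.132], [0.007, 0.567, -0.137], [0.007, 0.638, -0.136], [0.007, 0.709, -0.132]]
[[0.008, -0.001, 0.0], [0.018, -0.001, 0.0], [0.029, -0.001, 0.0], [0.04, -0.001, 0.0], [0.051, -0.001, 0.0], [0.062, -0.001, 0.0], [0.073, -0.001, 0.0], [0.084, -0.001, 0.0], [0.095, -0.001, 0.0], [0.106, -0.001, 0.0]]
t 31.7 pos [525.6  19.8 172.7] F [-3.2  7.6  8.5] w 10.434050090346515 j [-0.25  0.28  1.67  0.12  1.25  1.12]
[[0.0, 0.063, -0.033], [0.0, 0.129, -0.063], [0.0, 0.195, -0.088], [0.0, 0.264, -0.109], [0.0, 0.333, -0.126], [0.0, 0.403, -0.139], [0.0, 0.474, -0.147], [0.0, 0.545, -0.151], [0.0, 0.616, -0.15], [0.0, 0.687, -0.145]]
[[0.011, 0.0, -0.0], [0.022, 0.0, -0.0], [0.033, -0.0, -0.0], [0.044, 0.0, -0.0], [0.055, -0.0, -0.0], [0.065, -0.0, 0.0], [0.076, -0.0, -0.0], [0.087, -0.0, -0.0], [0.098, -0.0, 0.0], [0.109, -0.0, -0.0]]
```

Request:
{"name": "arm_command", "arguments": {"travel": [[0,0.065,-0.02],[0,0.13,-0.05],[0,0.2,-0.075],[0,0.27,-0.1],[0,0.34,-0.115],[0,0.41,-0.13],[0,0.48,-0.138],[0,0.55,-0.142],[0,0.62,-0.142],[0,0.69,-0.138]], "dr": [[0.01,0,0],[0.02,0,0],[0.03,0,0],[0.043,0,0],[0.054,0,0],[0.065,0,0],[0.076,0,0],[0.087,0,0],[0.098,0,0],[0.109,0,0]], "claw": [-1,-1,-1,-1,-1,-1,-1,-1,-1,-1]}}

```text
time_s: 32.95
position: [536.4, -50.3, 179.3]
eef_rot: [-2.801, -0.002, 0.157]
contact_force: [-2.8, 4.4, 12.6]
grip_width: 0.124
```

```bash
python3 - <<'E' 2>&1 
from pot import *
f=lambda t:pose(t,-.3+.8*t/2.2)
q=f(1.75);print(q[0])
rows([f(1.75+.05*i) for i in range(1,11)])
rows([f(1.75+.05*i) for i in range(1,11)],q[0],q[1])
from h import *
b=cam("side"); crop(b,160,90,310,210,"s22.png")
E
```

```text
[537.30993056 -51.23589508 176.93746704]
t 33.05 pos [536.7 -51.7 178.6] F [-2.8  0.6 10. ] w 10.033894065709502 j [-0.49  0.37  1.57  0.27  1.42  0.86]
[[0.007, 0.061, 0.011], [0.007, 0.12, 0.009], [0.007, 0.18, 0.01], [0.007, 0.239, 0.013], [0.007, 0.298, 0.02], [0.007, 0.356, 0.03], [0.007, 0.414, 0.043], [0.007, 0.471, 0.059], [0.006, 0.528, 0.077], [0.006, 0.583, 0.099]]
[[0.008, -0.001, 0.001], [0.017, -0.001, 0.001], [0.026, -0.001, 0.001], [0.035, -0.001, 0.001], [0.044, -0.001, 0.001], [0.053, -0.001, 0.001], [0.062, -0.001, 0.001], [0.071, -0.001, 0.001], [0.08, -0.001, 0.001], [0.09, -0.001, 0.001]]
t 33.05 pos [536.7 -51.7 178.6] F [-2.8  0.6 10. ] w 10.033894065709502 j [-0.49  0.37  1.57  0.27  1.42  0.86]
[[0.0, 0.059, -0.005], [0.0, 0.118, -0.008], [0.0, 0.178, -0.007], [0.0, 0.237, -0.003], [0.0, 0.296, 0.004], [0.0, 0.354, 0.014], [-0.0, 0.412, 0.027], [0.0, 0.469, 0.043], [0.0, 0.525, 0.062], [0.0, 0.581, 0.084]]
[[0.009, -0.0, -0.0], [0.018, -0.0, -0.0], [0.027, -0.0, 0.0], [0.036, -0.0, -0.0], [0.045, -0.0, 0.0], [0.055, -0.0, 0.0], [0.064, -0.0, 0.0], [0.073, -0.0, 0.0], [0.082, -0.0, 0.0], [0.091, -0.0, -0.0]]
s22.png scale 5.0
```

View pics/s22.png

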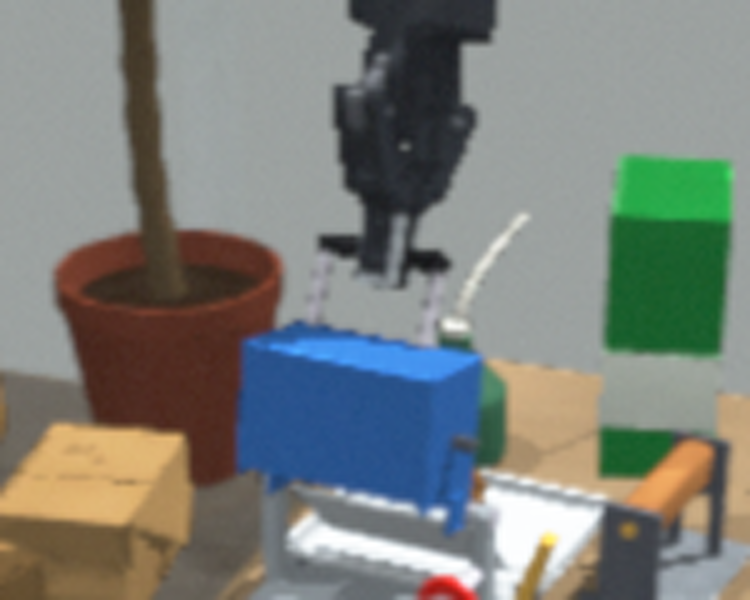

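Request:
{"name": "arm_command", "arguments": {"travel": [[0,0.06,0.005],[0,0.12,0.005],[0,0.18,0.005],[0,0.238,0.008],[0,0.297,0.013],[0,0.355,0.023],[0,0.413,0.036],[0,0.47,0.05],[0,0.526,0.07],[0,0.58,0.092]], "dr": [[0.009,0,0],[0.018,0,0],[0.027,0,0],[0.036,0,0],[0.045,0,0],[0.055,0,0],[0.064,0,0],[0.073,0,0],[0.082,0,0],[0.091,0,0]], "claw": [-1,-1,-1,-1,-1,-1,-1,-1,-1,-1]}}

```text
time_s: 34.35
position: [544.4, -102.4, 150.5]
eef_rot: [-2.62, -0.002, 0.156]
contact_force: [-1.9, 0.4, 8.3]
grip_width: 0.119
```

```bash
python3 - <<'E' 2>&1 
from pot import *
f=lambda t:pose(t,-.3+.8*t/2.2)
q=f(2.25);print(q[0])
rows([f(2.3)])
from h import *
b=cam("side"); crop(b,200,120,320,215,"s23.png")
a=cam("top"); crop(a,180,130,340,250,"t23.png")
E
```

```text
[ 545.33202086 -102.64482078  149.85312694]
t 34.45 pos [ 544.5 -103.2  149.4] F [-1.1 -1.5  5.1] w 10.71334558727011 j [-0.63  0.51  1.48  0.36  1.53  0.7 ]
[[0.009, 0.052, 0.012]]
[[0.008, -0.0, 0.0]]
s23.png scale 6.315789473684211
t23.png scale 5.0
```

View pics/s23.png

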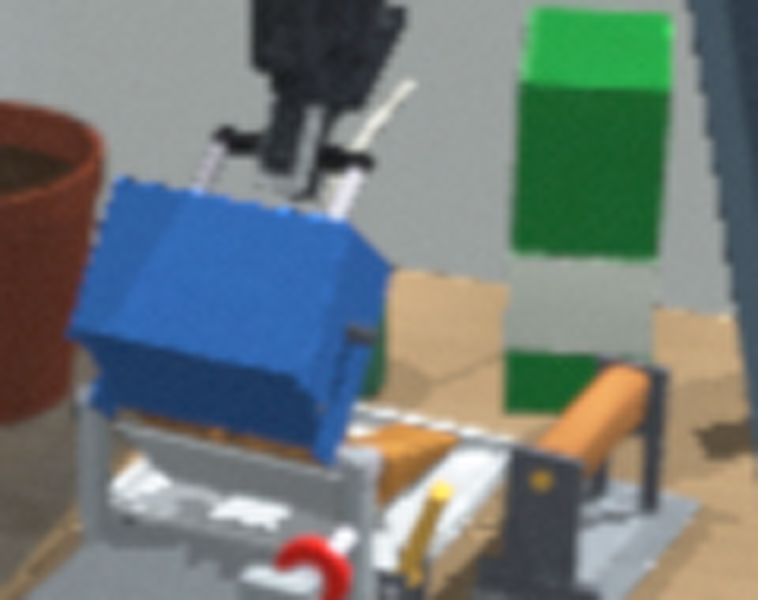

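View pics/t23.png

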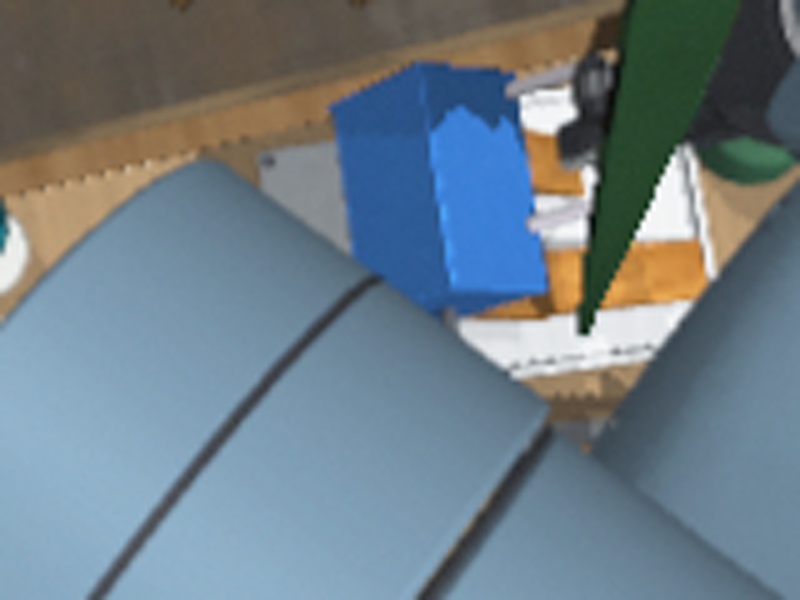

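Request:
{"name": "arm_command", "arguments": {"travel": [[0,0.02,0.005],[0,0.04,0.015],[0,0.04,0.015],[0,0.04,0.015],[0,0.04,0.015],[0,0.04,0.015],[0,0.04,0.015],[0,0.04,0.015],[0,0.04,0.015],[0,0.04,0.015]], "dr": [[0.004,0,0],[0.008,0,0],[0.008,0,0],[0.008,0,0],[0.008,0,0],[0.008,0,0],[0.008,0,0],[0.008,0,0],[0.008,0,0],[0.008,0,0]], "claw": [-1,-1,-1,-1,-1,-1,-1,-1,-1,-1]}}

```text
time_s: 35.8
position: [545.0, -106.1, 146.4]
eef_rot: [-2.608, -0.001, 0.155]
contact_force: [-3.6, -3.9, 8.4]
grip_width: 0.123
```

```bash
python3 - <<'E' 2>&1 
from pot import *
f=lambda t:pose(t,-.3+.8*t/2.2)
rows([f(2.25)])
from h import *
b=cam("side"); crop(b,200,120,320,215,"s24.png")
a=cam("top"); crop(a,240,130,340,205,"t24.png")
E
```

```text
t 35.9 pos [ 545.  -106.2  146.5] F [-3.4 -4.4  8.1] w 10.249070522625987 j [-0.63  0.52  1.48  0.37  1.54  0.69]
[[0.009, -0.047, -0.012]]
[[-0.008, -0.0, 0.001]]
s24.png scale 6.315789473684211
t24.png scale 8.0
```

View pics/s24.png

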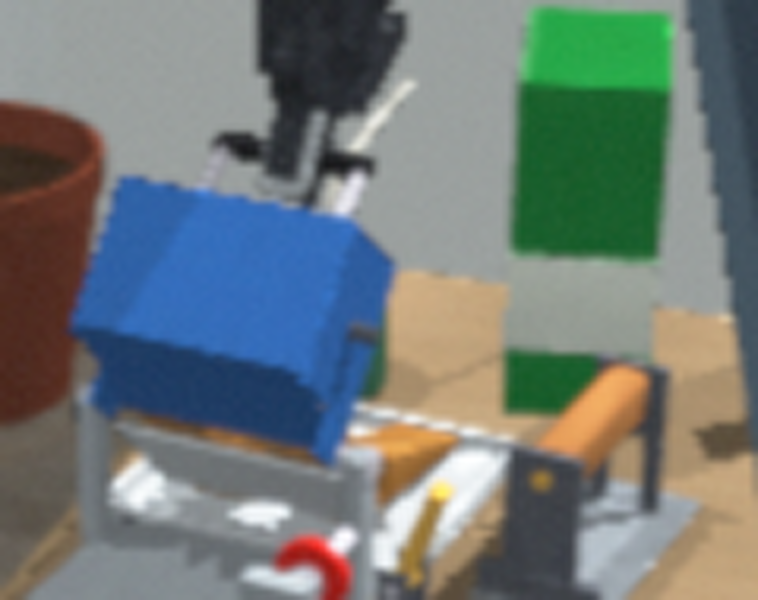

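View pics/t24.png

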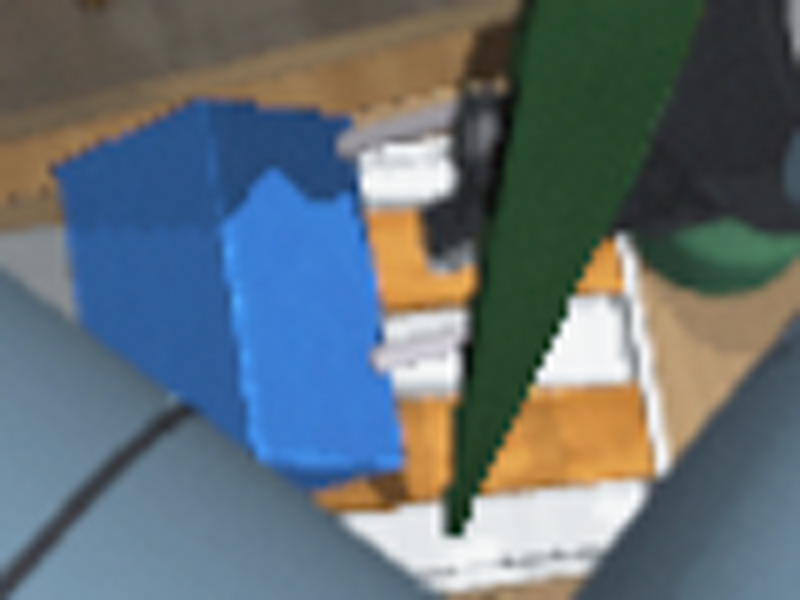

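```bash
python3 - <<'E' 2>&1 
from pot import *
f=lambda t:pose(t,-.3+.8*t/2.2)
q=f(2.29)
print(q[0])
rows([f(2.29-.065*i) for i in range(1,11)],q[0],q[1])
E
```

```text
[ 545.86325463 -106.04919001  146.58295492]
t 36.1 pos [ 545.  -106.1  146.4] F [-3.1 -4.5  7.6] w 10.39289080949058 j [-0.63  0.52  1.48  0.37  1.54  0.69]
[[-0.0, -0.075, -0.016], [0.0, -0.152, -0.028], [0.0, -0.229, -0.034], [-0.0, -0.306, -0.035], [-0.0, -0.383, -0.03], [0.0, -0.459, -0.021], [-0.0, -0.535, -0.006], [-0.0, -0.609, 0.013], [-0.0, -0.682, 0.038], [-0.0, -0.754, 0.067]]
[[-0.012, 0.0, 0.0], [-0.024, 0.0, -0.0], [-0.035, 0.0, 0.0], [-0.047, 0.0, 0.0], [-0.059, 0.0, 0.0], [-0.071, 0.0, 0.0], [-0.083, 0.0, 0.0], [-0.095, 0.0, 0.0], [-0.106, 0.0, 0.0], [-0.118, 0.0, 0.0]]
```

Request:
{"name": "arm_command", "arguments": {"travel": [[0,-0.075,-0.016],[0,-0.152,-0.028],[0,-0.229,-0.034],[0,-0.306,-0.035],[0,-0.383,-0.03],[0,-0.459,-0.021],[0,-0.535,-0.006],[0,-0.609,0.013],[0,-0.64,0.02],[0,-0.64,0.02]], "dr": [[-0.012,0,0],[-0.024,0,0],[-0.035,0,0],[-0.047,0,0],[-0.059,0,0],[-0.071,0,0],[-0.083,0,0],[-0.095,0,0],[-0.1,0,0],[-0.1,0,0]], "claw": [-1,-1,-1,-1,-1,-1,-1,-1,-1,-1]}}

```text
time_s: 37.35
position: [536.5, -50.6, 176.8]
eef_rot: [-2.809, -0.001, 0.156]
contact_force: [-2.3, -4.0, 4.4]
grip_width: 0.116
```

```bash
python3 - <<'E' 2>&1 
from pot import *
f=lambda t:pose(t,-.3+.8*t/2.2)
rows([f(1.74)])
from h import *
b=cam("side"); crop(b,200,120,320,215,"s25.png")
a=cam("top"); crop(a,240,130,340,205,"t25.png")
E
```

```text
t 37.45 pos [536.6 -50.6 176.9] F [-2.4 -4.6  5.9] w 10.217003848963246 j [-0.48  0.37  1.57  0.27  1.41  0.86]
[[0.006, -0.005, -0.002]]
[[-0.0, -0.0, 0.001]]
s25.png scale 6.315789473684211
t25.png scale 8.0
```

View pics/s25.png

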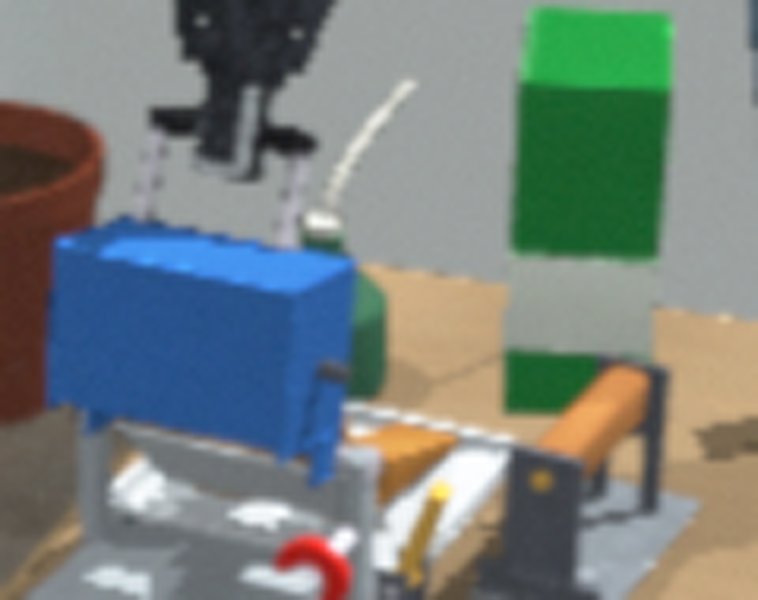

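View pics/t25.png

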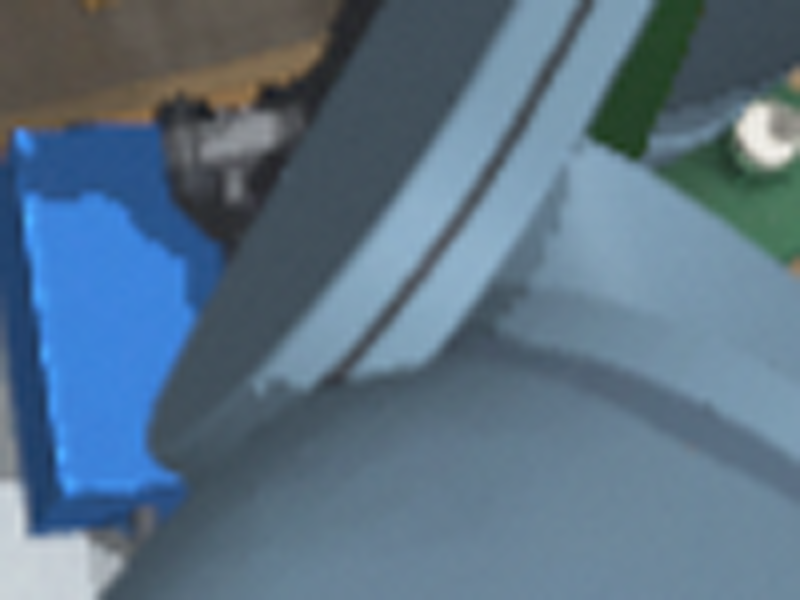

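```bash
python3 - <<'E' 2>&1 
from pot import *
f=lambda t:pose(t,-.3+.8*t/2.2)
q=f(1.74)
rows([f(1.74-.08*i) for i in range(1,11)],q[0],q[1])
q=f(.94)
rows([f(.94-.072*i) for i in range(1,11)],q[0],q[1])
E
```

```text
t 37.65 pos [536.5 -50.6 176.8] F [-2.6 -4.2  6.5] w 10.54988972790633 j [-0.48  0.37  1.57  0.27  1.41  0.86]
[[-0.0, -0.094, 0.015], [-0.0, -0.186, 0.039], [0.0, -0.276, 0.069], [0.0, -0.363, 0.107], [-0.0, -0.447, 0.152], [-0.0, -0.526, 0.204], [0.0, -0.602, 0.263], [0.0, -0.672, 0.327], [0.0, -0.737, 0.398], [0.0, -0.796, 0.473]]
[[-0.015, -0.0, -0.0], [-0.029, 0.0, 0.0], [-0.044, 0.0, 0.0], [-0.058, 0.0, 0.0], [-0.073, 0.0, -0.0], [-0.087, 0.0, 0.0], [-0.102, 0.0, -0.0], [-0.116, 0.0, -0.0], [-0.131, 0.0, -0.0], [-0.145, 0.0, -0.0]]
t 37.65 pos [536.5 -50.6 176.8] F [-2.6 -4.2  6.5] w 10.54988972790633 j [-0.48  0.37  1.57  0.27  1.41  0.86]
[[-0.0, -0.066, 0.055], [-0.0, -0.129, 0.115], [-0.0, -0.186, 0.18], [0.0, -0.239, 0.249], [-0.0, -0.287, 0.321], [-0.0, -0.33, 0.397], [-0.0, -0.366, 0.477], [-0.0, -0.397, 0.558], [-0.0, -0.422, 0.643], [-0.0, -0.441, 0.728]]
[[-0.013, 0.0, 0.0], [-0.026, 0.0, 0.0], [-0.039, 0.0, 0.0], [-0.052, 0.0, 0.0], [-0.065, 0.0, 0.0], [-0.079, 0.0, 0.0], [-0.092, 0.0, 0.0], [-0.105, 0.0, -0.0], [-0.118, 0.0, 0.0], [-0.131, 0.0, -0.0]]
```

Request:
{"name": "arm_command", "arguments": {"travel": [[0,-0.094,0.015],[0,-0.186,0.039],[0,-0.276,0.069],[0,-0.363,0.107],[0,-0.447,0.152],[0,-0.526,0.204],[0,-0.602,0.263],[0,-0.672,0.327],[0,-0.737,0.398],[0,-0.796,0.473]], "dr": [[-0.015,0,0],[-0.029,0,0],[-0.044,0,0],[-0.058,0,0],[-0.073,0,0],[-0.087,0,0],[-0.102,0,0],[-0.116,0,0],[-0.131,0,0],[-0.145,0,0]], "claw": [-1,-1,-1,-1,-1,-1,-1,-1,-1,-1]}}

```text
time_s: 38.9
position: [522.5, 41.0, 157.6]
eef_rot: [-3.097, -0.001, 0.155]
contact_force: [-0.1, -3.3, 0.9]
grip_width: 0.122
```

```bash
python3 - <<'E' 2>&1 
from pot import *
f=lambda t:pose(t,-.3+.8*t/2.2)
rows([f(.94)])
E
```

```text
t 39.0 pos [522.2  42.4 157. ] F [ 2.5  4.6 -1.3] w 10.189158058915856 j [-0.16  0.28  1.7   0.05  1.18  1.23]
[[0.005, 0.029, -0.017]]
[[-0.003, -0.0, 0.001]]
```

Request:
{"name": "arm_command", "arguments": {"travel": [[0,-0.066,0.055],[0,-0.129,0.115],[0,-0.186,0.18],[0,-0.239,0.249],[0,-0.287,0.321],[0,-0.33,0.397],[0,-0.366,0.477],[0,-0.397,0.558],[0,-0.422,0.643],[0,-0.441,0.728]], "dr": [[-0.013,0,0],[-0.026,0,0],[-0.039,0,0],[-0.052,0,0],[-0.065,0,0],[-0.079,0,0],[-0.092,0,0],[-0.105,0,0],[-0.118,0,0],[-0.131,0,0]], "claw": [-1,-1,-1,-1,-1,-1,-1,-1,-1,-1]}}

```text
time_s: 40.25
position: [515.4, 86.6, 86.7]
eef_rot: [2.924, -0.0, 0.155]
contact_force: [1.3, -4.8, 2.9]
grip_width: 0.119
```

```bash
python3 - <<'E' 2>&1 
from pot import *
f=lambda t:pose(t,-.3+.8*t/2.2)
q=f(.22)
rows([f(.22),f(.11),f(0),f(-.05)])
rows([f(.11),f(0),f(-.05)],q[0],q[1])
from h import *
b=cam("side"); crop(b,180,110,310,210,"s26.png")
E
```

```text
t 40.35 pos [515.3  87.   85.8] F [ 4.1 -3.3 -3.7] w 10.859120360727974 j [ 0.1   0.38  1.78 -0.26  0.99  1.66]
[[0.004, 0.013, -0.015], [0.004, -0.037, 0.11], [0.004, -0.073, 0.24], [0.005, -0.084, 0.3]]
[[-0.002, 0.0, 0.001], [-0.022, 0.0, 0.001], [-0.042, 0.0, 0.001], [-0.051, 0.0, 0.001]]
t 40.35 pos [515.3  87.   85.8] F [ 4.1 -3.3 -3.7] w 10.859120360727974 j [ 0.1   0.38  1.78 -0.26  0.99  1.66]
[[-0.0, -0.051, 0.125], [-0.0, -0.087, 0.255], [0.0, -0.099, 0.315]]
[[-0.02, 0.0, -0.0], [-0.04, 0.0, -0.0], [-0.049, 0.0, 0.0]]
s26.png scale 6.0
```

View pics/s26.png

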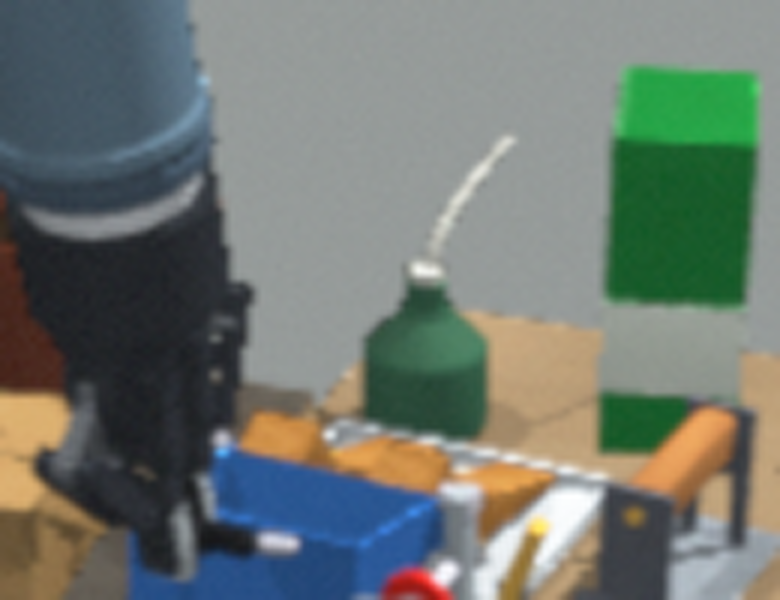

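Request:
{"name": "arm_command", "arguments": {"travel": [[0,-0.02,0.04],[0,-0.035,0.08],[0,-0.05,0.12],[0,-0.063,0.16],[0,-0.074,0.2],[0,-0.083,0.235],[0,-0.087,0.26],[0,-0.09,0.28],[0,-0.09,0.3],[0,-0.09,0.3]], "dr": [[-0.006,0,0],[-0.012,0,0],[-0.018,0,0],[-0.024,0,0],[-0.03,0,0],[-0.035,0,0],[-0.04,0,0],[-0.04,0,0],[-0.04,0,0],[-0.04,0,0]], "claw": [-1,-1,-1,-1,-1,-1,-1,-1,-1,-1]}}

```text
time_s: 41.65
position: [515.6, 89.3, 60.7]
eef_rot: [2.842, -0.004, 0.155]
contact_force: [-11.4, -0.1, 43.4]
grip_width: 0.126
```

```bash
python3 - <<'E' 2>&1 
from pot import *
f=lambda t:pose(t,-.3+.8*t/2.2)
rows([f(0)])
E
```

```text
t 41.75 pos [515.6  89.3  60.7] F [-12.7   0.4  43.4] w 10.368558519190264 j [ 0.16  0.43  1.8  -0.37  0.94  1.8 ]
[[-0.002, 0.002, -0.0]]
[[-0.0, -0.002, -0.001]]
```

Request:
{"name": "arm_command", "arguments": {"travel": [[0,0,-0.03],[0,0,-0.03],[0,0,-0.03],[0,0,-0.03],[0,0,-0.03],[0,0,-0.15],[0,0,-0.3],[0,0,-0.5],[0,0,-0.75],[0,0,-1]], "dr": [[0,0,0],[0,0,0],[0,0,0],[0,0,0],[0,0,0],[0,0,0],[0,0,0],[0,0,0],[0.05,0,0],[0.1,0,0]], "claw": [-0.3,-0.3,-0.3,-0.3,-0.3,-0.3,-0.3,-0.3,-0.3,-0.3]}}

```text
time_s: 43.0
position: [510.4, 119.5, 153.2]
eef_rot: [3.049, -0.002, 0.157]
contact_force: [0.5, 0.3, -0.2]
grip_width: 0.352
```

```bash
python3 go.py 500 120 230 0.155; python3 - <<'E' 2>&1 
from h import *
b=cam("side"); crop(b,180,110,310,210,"s27.png")
a=cam("top"); crop(a,200,130,340,235,"t27.png")
E
```

```text
t 43.0 pos [510.4 119.5 153.2] rpy [ 3.049e+00 -2.000e-03  1.570e-01] F [ 0.5  0.3 -0.2] w 29.9 j [ 0.08  0.29  1.7  -0.1   1.14  1.54]
travel [-0.101  0.05  -0.767] dr [ 0.046 -0.001  0.001] max 0.77
s27.png scale 6.0
t27.png scale 5.714285714285714
```

View pics/s27.png

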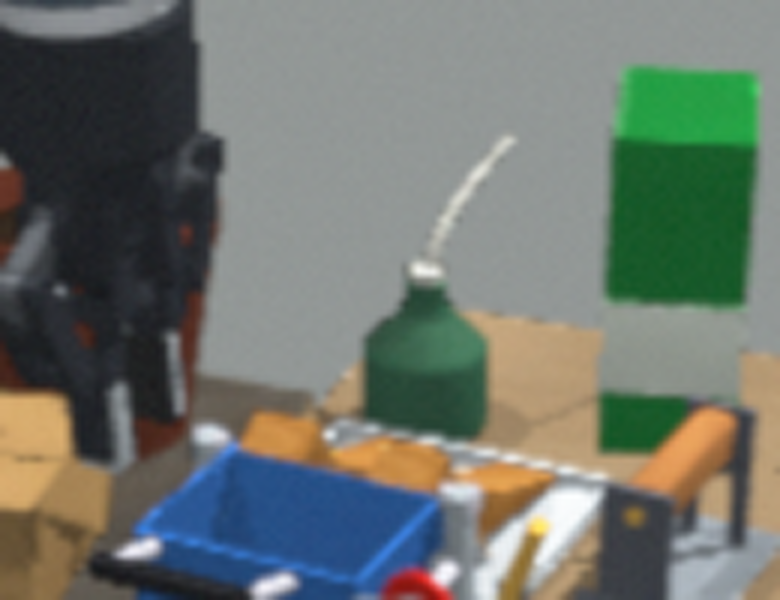

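View pics/t27.png

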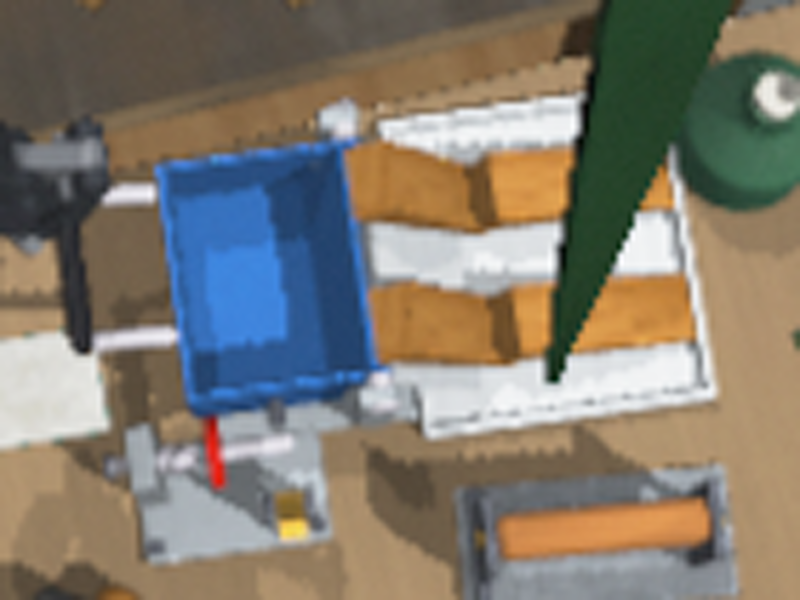

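```bash
python3 - <<'E' 2>&1 
from h import *
a=cam("top"); crop(a,256,145,326,197,"t28.png")
b=cam("side"); crop(b,215,170,285,210,"s28.png")
E
```

```text
t28.png scale 11.428571428571429
s28.png scale 11.428571428571429
```

View pics/t28.png

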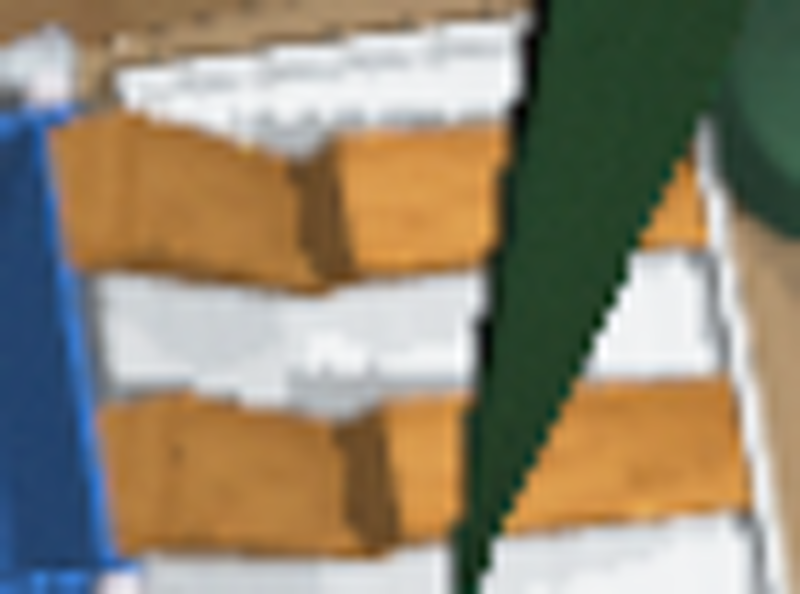

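View pics/s28.png

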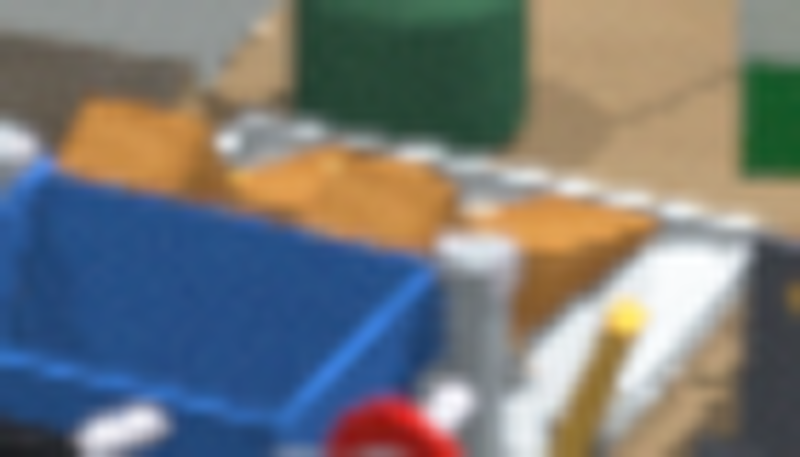

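```bash
python3 - <<'E' 2>&1 
from h import *
a=cam("top")
p=np.array([524.0,-30.8]); th=-1.416
def g(u,v,z):
    q=ray(a,256+u/11.4286-.5,145+v/11.4286-.5,z); d=q[:2]-p; c,s=np.cos(th),np.sin(th)
    return q[:2].round(1), np.array([c*d[0]+s*d[1],-s*d[0]+c*d[1]]).round(1)
for n,L in {"B":[(733,380,10),(750,510,10),(380,400,26),(397,545,26)],"A":[(708,245,10),(333,135,26),(352,280,26),(690,160,12)],"cB":[(105,405,75),(115,550,75),(335,425,30),(385,555,30)],"cA":[(50,120,75),(75,270,75),(295,150,30),(330,290,30)]}.items():
    for l in L: print(n,*g(*l))
E
```

```text
B [ 531.5 -184.3] [152.8 -16.3]
B [ 501.  -187.8] [151.6 -46.9]
B [ 522.4 -101.2] [ 69.3 -12.4]
B [ 489.1 -105. ] [ 67.9 -46. ]
A [ 563.4 -178.9] [152.4  16.1]
A [584.3 -90.4] [68.2 50.4]
A [550.3 -94.8] [67.3 16.1]
A [ 583.1 -174.6] [151.2  36.3]
cB [510.7 -37.4] [  4.5 -14.1]
cB [479.  -39.8] [  2.  -45.8]
cB [515.7 -90.6] [ 57.8 -17.4]
cB [ 486.1 -101.9] [ 64.4 -48.4]
cA [573.9 -24.7] [ 1.7 50.3]
cA [540.5 -30.6] [ 2.3 16.3]
cA [579.6 -81.4] [58.6 47.1]
cA [546.9 -89.4] [61.5 13.6]
```

```bash
python3 - <<'E' 2>&1 
from pot import *
for y in (-30.5,33): print(W(p,(102,y,0)))
E
python3 go.py 510 -136 150 1.7256
```

```text
[ 509.59093411 -136.28283661    0.        ]
[ 572.33166165 -126.49247871    0.        ]
t 43.35 pos [509.3 118.5 150. ] rpy [3.045e+00 2.000e-03 1.550e-01] F [ 0.1  0.8 -0.6] w 29.7 j [ 0.08  0.29  1.71 -0.11  1.14  1.54]
travel [-0.387  2.503  0.244] dr [ 0.037  0.039 -0.784] max 2.5
```

Request:
{"name": "arm_command", "arguments": {"travel": [[-0.01,0.1,-0.05],[-0.03,0.2,-0.1],[-0.05,0.3,-0.1],[-0.06,0.4,-0.1],[-0.08,0.5,-0.1],[-0.09,0.6,-0.1],[-0.11,0.7,-0.1],[-0.12,0.8,-0.1],[-0.14,0.9,-0.1],[-0.15,1,-0.1]], "dr": [[0.005,0.004,-0.08],[0.01,0.01,-0.16],[0.015,0.015,-0.24],[0.02,0.02,-0.32],[0.02,0.02,-0.4],[0.025,0.025,-0.48],[0.03,0.03,-0.56],[0.03,0.03,-0.64],[0.035,0.035,-0.72],[0.037,0.039,-0.784]], "claw": [0,0,0,0,0,0,0,0,0,0]}}

```text
time_s: 44.6
position: [509.8, 18.7, 169.3]
eef_rot: [-3.141, -0.001, 1.73]
contact_force: [-0.2, -0.3, 0.4]
grip_width: 0.499
```

```bash
python3 go.py 510 -136 120 1.7256
```

```text
t 44.6 pos [509.8  18.7 169.3] rpy [-3.141e+00 -1.000e-03  1.730e+00] F [-0.2 -0.3  0.4] w 42.4 j [-0.18  0.24  1.72  0.    1.18 -0.34]
travel [-1.529 -0.243  0.491] dr [-0.    -0.001  0.002] max 1.53
```

Request:
{"name": "arm_command", "arguments": {"travel": [[-0.1,-0.02,0],[-0.2,-0.03,0],[-0.3,-0.05,0],[-0.4,-0.06,0],[-0.5,-0.08,0],[-0.6,-0.1,0],[-0.7,-0.12,0],[-0.8,-0.13,0.05],[-0.9,-0.15,0.1],[-1,-0.16,0.15]], "dr": [[0,0,0],[0,0,0],[0,0,0],[0,0,0],[0,0,0],[0,0,0],[0,0,0],[0,0,0],[0,0,0],[0,0,0.002]], "claw": [0,0,0,0,0,0,0,0,0,0]}}

```text
time_s: 45.85
position: [509.9, -83.4, 154.8]
eef_rot: [3.139, -0.001, 1.72]
contact_force: [0.9, 0.3, 1.3]
grip_width: 0.501
```

Request:
{"name": "arm_command", "arguments": {"travel": [[-0.13,-0.02,0.05],[-0.26,-0.05,0.1],[-0.4,-0.07,0.15],[-0.53,-0.08,0.2],[-0.53,-0.08,0.3],[-0.53,-0.08,0.4],[-0.53,-0.08,0.5],[-0.53,-0.08,0.6],[-0.53,-0.08,0.7],[-0.53,-0.08,0.8]], "dr": [[0,0,0],[0,0,0],[0,0,0],[0,0,0],[0,0,0],[0,0,0],[0,0,0],[0,0,0],[0,0,0],[0,0,0]], "claw": [0,0,0,0,0,0,0,0,0,0]}}

```text
time_s: 47.1
position: [510.3, -136.1, 74.7]
eef_rot: [3.139, -0.001, 1.72]
contact_force: [-0.0, 0.3, 0.1]
grip_width: 0.496
```

```bash
python3 go.py 510 -136 9 1.7256;python3 - <<'E' 2>&1 
from h import *
b=cam("side"); crop(b,210,120,310,210,"s29.png")
a=cam("top"); crop(a,236,120,346,200,"t29.png")
E
```

```text
t 47.1 pos [ 510.3 -136.1   74.7] rpy [ 3.139e+00 -1.000e-03  1.720e+00] F [-0.   0.3  0.1] w 42.2 j [-0.47  0.38  1.79  0.    0.97 -0.62]
travel [ 0.001 -0.004  0.657] dr [ 0.001 -0.    -0.003] max 0.66
s29.png scale 6.666666666666667
t29.png scale 7.2727272727272725
```

View pics/s29.png

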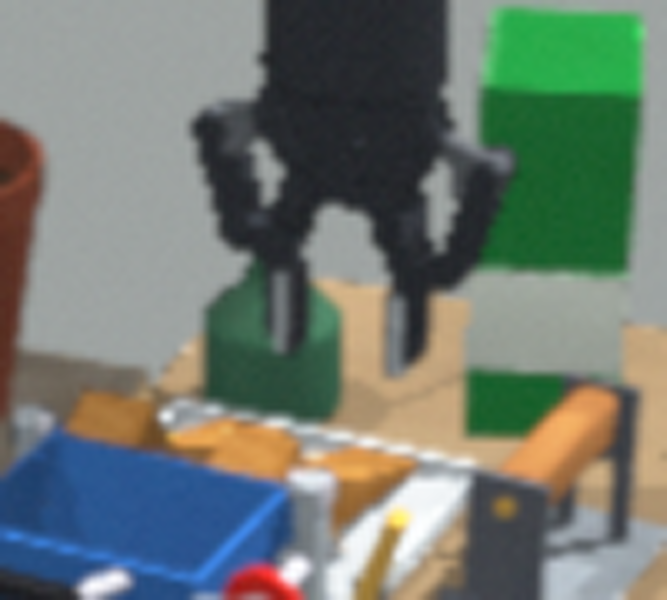

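View pics/t29.png

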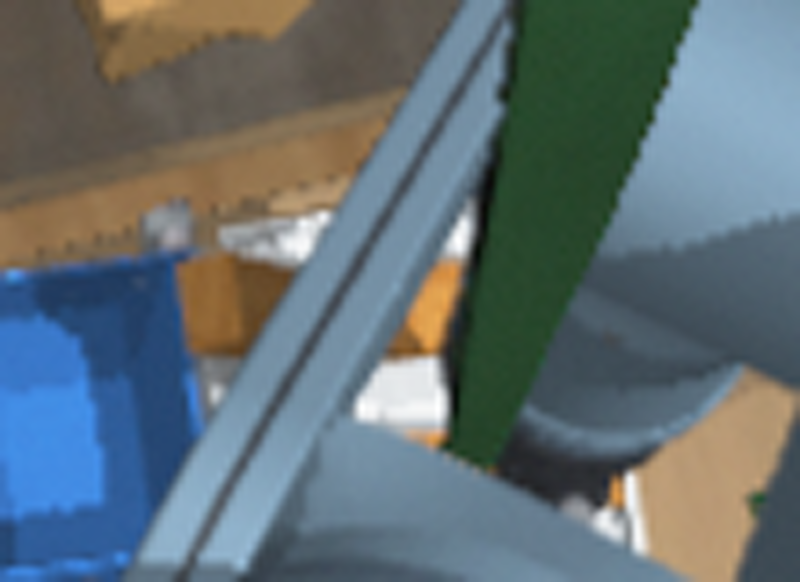

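Request:
{"name": "arm_command", "arguments": {"travel": [[0,0,0.1],[0,0,0.2],[0,0,0.3],[0,0,0.4],[0,0,0.5],[0,0,0.58],[0,0,0.63],[0,0,0.66],[0,0,0.67],[0,0,0.67]], "dr": [[0,0,0],[0,0,0],[0,0,0],[0,0,0],[0,0,0],[0,0,0],[0,0,0],[0,0,0],[0,0,0],[0,0,0]], "claw": [0,0,0,0,0,0,0,0,0,0]}}

```text
time_s: 48.45
position: [510.6, -136.2, 8.5]
eef_rot: [3.139, -0.001, 1.72]
contact_force: [0.6, -0.6, -0.7]
grip_width: 0.5
```

```bash
python3 go.py 510 -136 8 1.7256;python3 - <<'E' 2>&1 
from h import *
b=cam("side"); crop(b,210,120,310,210,"s30.png")
E
```

```text
t 48.45 pos [ 510.6 -136.2    8.5] rpy [ 3.139e+00 -1.000e-03  1.720e+00] F [ 0.6 -0.6 -0.7] w 42.5 j [-0.47  0.48  1.84  0.    0.82 -0.62]
travel [ 0.003 -0.005  0.005] dr [ 0.001 -0.    -0.003] max 0.01
s30.png scale 6.666666666666667
```

View pics/s30.png

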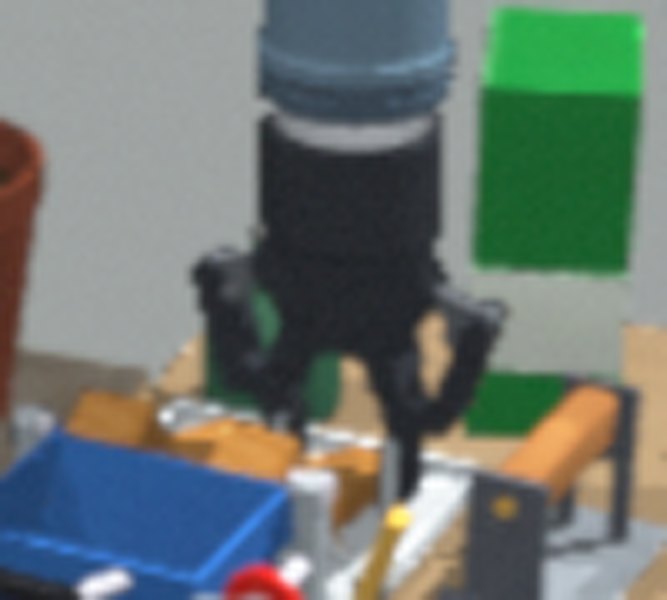

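Straddling the wedge. Close and lift.

Request:
{"name": "arm_command", "arguments": {"travel": [[0,0,0],[0,0,0],[0,0,0],[0,0,0],[0,0,0],[0,0,-0.1],[0,0,-0.25],[0,0,-0.45],[0,0,-0.7],[0,0,-0.95]], "dr": [[0,0,0],[0,0,0],[0,0,0],[0,0,0],[0,0,0],[0,0,0],[0,0,0],[0,0,0],[0,0,0],[0,0,0]], "claw": [-1,-1,-1,-1,-1,-1,-1,-1,-1,-1], "squeeze": 60}}

```text
time_s: 49.75
position: [510.2, -136.4, 105.0]
eef_rot: [3.139, -0.0, 1.72]
contact_force: [0.1, 0.1, -1.8]
grip_width: 0.359
```

```bash
python3 go.py 355 243 160 1.7256;python3 - <<'E' 2>&1 
from h import *
b=cam("side"); crop(b,210,120,310,210,"s31.png")
E
```

```text
t 49.75 pos [ 510.2 -136.4  105. ] rpy [ 3.139 -0.     1.72 ] F [ 0.1  0.1 -1.8] w 30.5 j [-0.47  0.34  1.76  0.    1.04 -0.62]
travel [ 3.983 -0.969 -0.552] dr [ 0.002 -0.    -0.003] max 3.98
s31.png scale 6.666666666666667
```

View pics/s31.png

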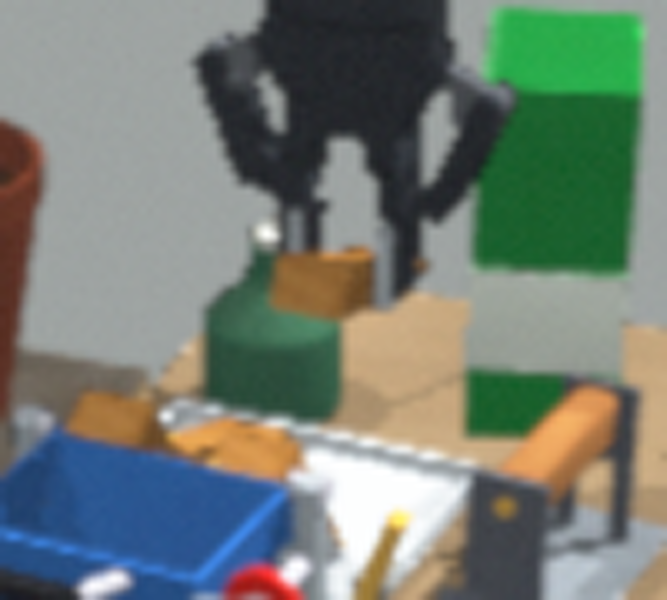

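Request:
{"name": "arm_command", "arguments": {"travel": [[0.02,0,-0.1],[0.08,-0.02,-0.2],[0.18,-0.04,-0.3],[0.3,-0.06,-0.4],[0.42,-0.1,-0.5],[0.54,-0.13,-0.5],[0.66,-0.16,-0.5],[0.78,-0.19,-0.5],[0.9,-0.22,-0.5],[1,-0.24,-0.5]], "dr": [[0,0,0],[0,0,0],[0,0,0],[0,0,0],[0,0,0],[0,0,0],[0,0,0],[0,0,0],[0,0,0],[0,0,0]], "claw": [-1,-1,-1,-1,-1,-1,-1,-1,-1,-1]}}

```text
time_s: 51.05
position: [471.0, -40.2, 153.2]
eef_rot: [3.139, -0.001, 1.72]
contact_force: [-0.5, -1.2, 0.3]
grip_width: 0.36
```

Request:
{"name": "arm_command", "arguments": {"travel": [[0.1,-0.02,0],[0.2,-0.05,0],[0.3,-0.07,0],[0.4,-0.1,0],[0.5,-0.12,0],[0.6,-0.14,0],[0.7,-0.17,0],[0.8,-0.19,0],[0.9,-0.22,0],[1,-0.24,0]], "dr": [[0,0,0],[0,0,0],[0,0,0],[0,0,0],[0,0,0],[0,0,0],[0,0,0],[0,0,0],[0,0,0],[0,0,0]], "claw": [-1,-1,-1,-1,-1,-1,-1,-1,-1,-1]}}

```text
time_s: 52.3
position: [432.5, 54.9, 153.4]
eef_rot: [3.139, -0.001, 1.72]
contact_force: [0.4, -0.4, -0.6]
grip_width: 0.36
```

Request:
{"name": "arm_command", "arguments": {"travel": [[0.1,-0.02,0],[0.2,-0.05,0],[0.3,-0.07,0],[0.4,-0.1,0],[0.5,-0.12,0],[0.6,-0.14,0],[0.7,-0.17,0],[0.8,-0.19,0],[0.9,-0.22,0],[1,-0.24,0]], "dr": [[0,0,0.08],[0,0,0.16],[0,0,0.24],[0,0,0.32],[0,0,0.4],[0,0,0.48],[0,0,0.56],[0,0,0.64],[0,0,0.72],[0,0,0.8]], "claw": [-1,-1,-1,-1,-1,-1,-1,-1,-1,-1]}}

```text
time_s: 53.55
position: [393.9, 150.2, 153.4]
eef_rot: [-3.141, -0.003, 0.115]
contact_force: [0.7, -0.1, 0.4]
grip_width: 0.359
```

```bash
python3 go.py 363.6 244.3 100 0.117;python3 - <<'E' 2>&1 
from h import *
b=cam("side"); crop(b,120,60,320,210,"s32.png")
a=cam("top"); crop(a,200,130,340,235,"t32.png")
E
```

```text
t 53.55 pos [393.9 150.2 153.4] rpy [-3.141e+00 -3.000e-03  1.150e-01] F [ 0.7 -0.1  0.4] w 30.5 j [0.1  0.1  1.94 0.   1.1  1.55]
travel [-0.194 -0.969  0.534] dr [-0.    -0.001 -0.001] max 0.97
s32.png scale 4.0
t32.png scale 5.714285714285714
```

View pics/s32.png

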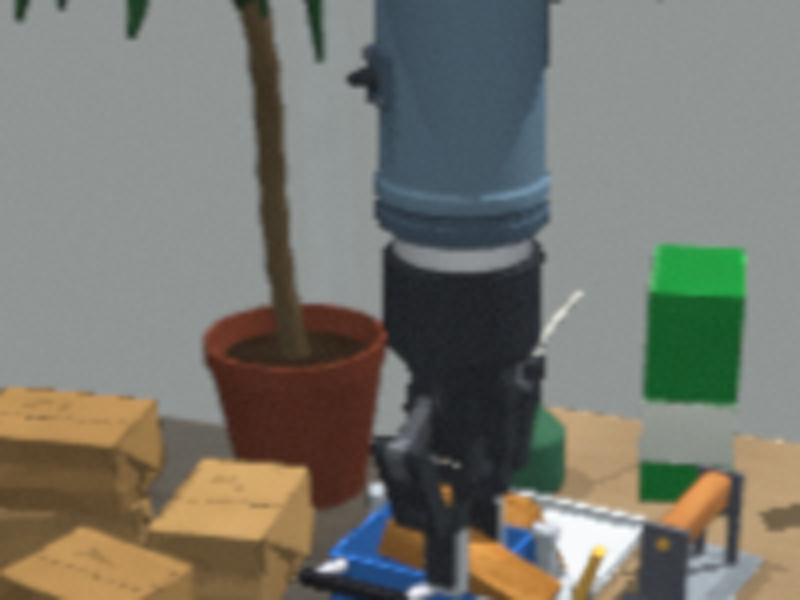

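View pics/t32.png

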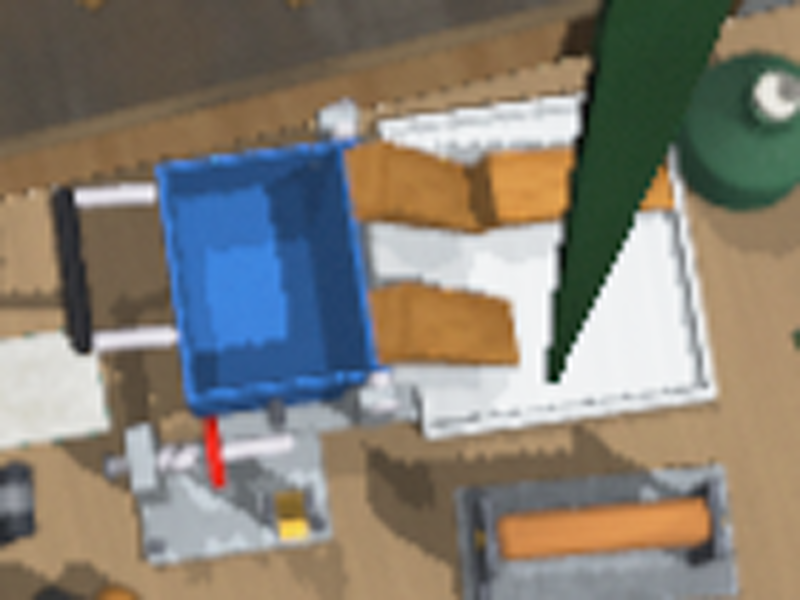

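Request:
{"name": "arm_command", "arguments": {"travel": [[-0.03,-0.14,0],[-0.06,-0.28,0],[-0.1,-0.42,0],[-0.13,-0.57,0],[-0.16,-0.71,0],[-0.19,-0.86,0.1],[-0.2,-1,0.25],[-0.2,-1,0.4],[-0.2,-1,0.55],[-0.2,-1,0.7]], "dr": [[0,0,0],[0,0,0],[0,0,0],[0,0,0],[0,0,0],[0,0,0],[0,0,0],[0,0,0],[0,0,0],[0,0,0]], "claw": [-1,-1,-1,-1,-1,-1,-1,-1,-1,-1]}}

```text
time_s: 54.9
position: [361.9, 246.9, 81.8]
eef_rot: [-3.141, -0.001, 0.121]
contact_force: [0.1, 0.2, -0.8]
grip_width: 0.361
```

```bash
python3 go.py 363.3 247.3 14 0.117;python3 - <<'E' 2>&1 
from h import *
b=cam("side"); crop(b,140,190,300,310,"s33.png")
a=cam("top"); crop(a,90,190,210,280,"t33.png")
E
```

```text
t 54.9 pos [361.9 246.9  81.8] rpy [-3.141e+00 -1.000e-03  1.210e-01] F [ 0.1  0.2 -0.8] w 30.7 j [0.34 0.23 1.99 0.   0.92 1.79]
travel [ 0.014 -0.002  0.678] dr [-0.    -0.001  0.002] max 0.68
s33.png scale 5.0
t33.png scale 6.666666666666667
```

View pics/s33.png

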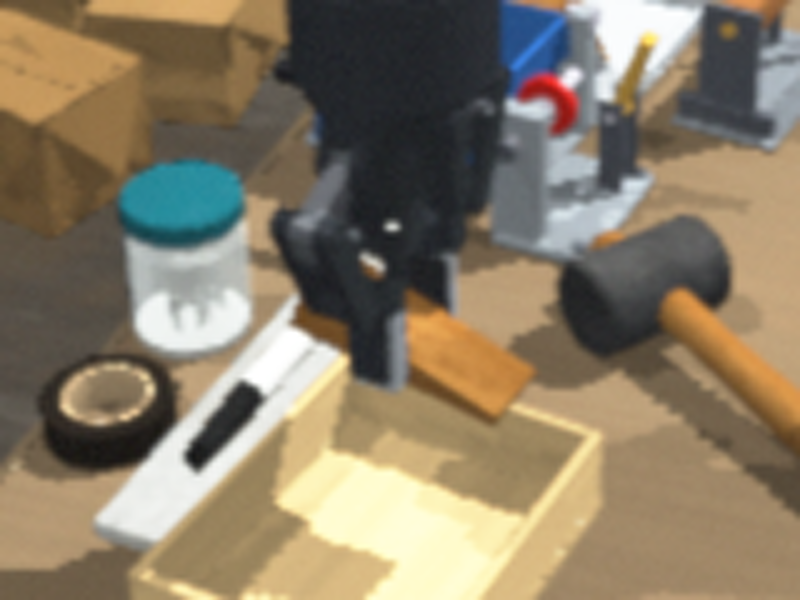

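View pics/t33.png

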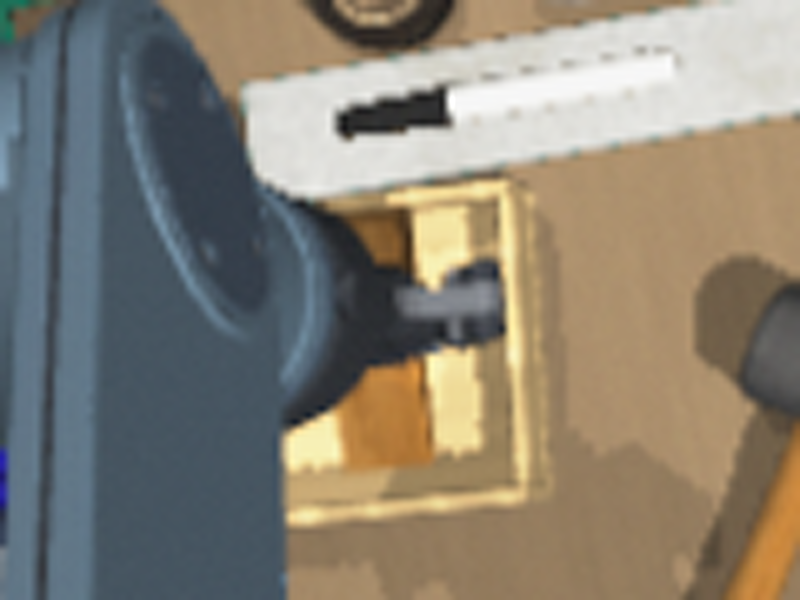

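Request:
{"name": "arm_command", "arguments": {"travel": [[0,0,0.1],[0,0,0.2],[0,0,0.3],[0,0,0.4],[0,0,0.5],[0,0,0.6],[0,0,0.65],[0,0,0.68],[0,0,0.68],[0,0,0.68]], "dr": [[0,0,0],[0,0,0],[0,0,0],[0,0,0],[0,0,0],[0,0,0],[0,0,0],[0,0,0],[0,0,0],[0,0,0]], "claw": [-1,-1,-1,-1,-1,-1,-1,-1,-1,-0.05]}}

```text
time_s: 56.25
position: [363.0, 246.7, 15.7]
eef_rot: [-3.141, -0.003, 0.12]
contact_force: [0.4, -0.2, 0.4]
grip_width: 0.478
```

Request:
{"name": "arm_command", "arguments": {"travel": [[0,0,0],[0,0,0],[0,0,0],[0,0,-0.1],[0,0,-0.25],[0,0,-0.4],[0,0,-0.55],[0,0,-0.7],[0,0,-0.85],[0,0,-1]], "dr": [[0,0,0],[0,0,0],[0,0,0],[0,0,0],[0,0,0],[0,0,0],[0,0,0],[0,0,0],[0,0,0],[0,0,0]], "claw": [-0.05,-0.05,-0.05,-0.05,-0.05,-0.05,-0.05,-0.05,-0.05,-0.05]}}

```text
time_s: 57.5
position: [362.4, 246.5, 116.6]
eef_rot: [-3.141, -0.003, 0.12]
contact_force: [1.0, -0.3, 1.0]
grip_width: 0.474
```

```bash
python3 go.py 572.3 -126.5 150 1.7256;python3 - <<'E' 2>&1 
from h import *
b=cam("side"); crop(b,140,190,300,310,"s34.png")
E
```

```text
t 57.5 pos [362.4 246.5 116.6] rpy [-3.141e+00 -3.000e-03  1.200e-01] F [ 1.  -0.3  1. ] w 40.3 j [0.34 0.18 1.95 0.   1.01 1.79]
travel [ 1.637  3.955 -0.333] dr [ 0.001 -0.002 -0.803] max 3.95
s34.png scale 5.0
```

View pics/s34.png

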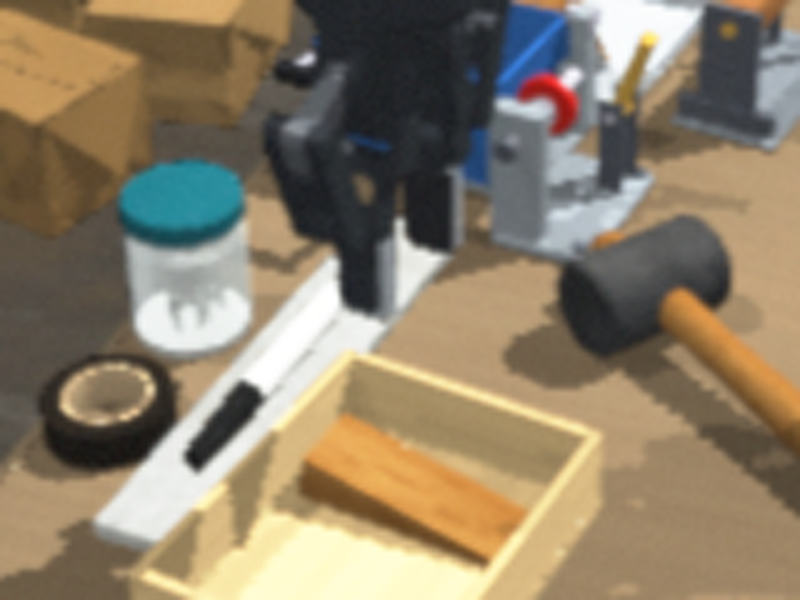

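Request:
{"name": "arm_command", "arguments": {"travel": [[0.04,0.1,-0.05],[0.08,0.2,-0.1],[0.12,0.3,-0.2],[0.16,0.4,-0.3],[0.2,0.5,-0.35],[0.25,0.6,-0.35],[0.29,0.7,-0.35],[0.33,0.8,-0.35],[0.37,0.9,-0.35],[0.41,1,-0.35]], "dr": [[0,0,-0.08],[0,0,-0.16],[0,0,-0.24],[0,0,-0.32],[0,0,-0.4],[0,0,-0.48],[0,0,-0.56],[0,0,-0.64],[0,0,-0.72],[0,0,-0.803]], "claw": [0,0,0,0,0,0,0,0,0,0]}}

```text
time_s: 58.8
position: [415.1, 151.8, 150.6]
eef_rot: [3.139, -0.001, 1.732]
contact_force: [0.2, 0.7, -0.2]
grip_width: 0.501
```

```bash
python3 go.py 572.3 -126.5 150 1.7256
```

```text
t 58.8 pos [415.1 151.8 150.6] rpy [ 3.139e+00 -1.000e-03  1.732e+00] F [ 0.2  0.7 -0.2] w 42.6 j [ 0.1   0.14  1.9   0.    1.1  -0.06]
travel [-2.999  1.106  0.007] dr [ 0.001 -0.     0.003] max 3.0
```

Request:
{"name": "arm_command", "arguments": {"travel": [[-0.1,0.04,0],[-0.2,0.07,0],[-0.3,0.11,0],[-0.4,0.15,0],[-0.5,0.18,0],[-0.6,0.22,0],[-0.7,0.26,0],[-0.8,0.29,0],[-0.9,0.33,0],[-1,0.37,0]], "dr": [[0,0,0],[0,0,0],[0,0,0],[0,0,0],[0,0,0],[0,0,0],[0,0,0],[0,0,0],[0,0,0],[0,0,0.003]], "claw": [0,0,0,0,0,0,0,0,0,0]}}

```text
time_s: 60.05
position: [467.5, 58.4, 150.5]
eef_rot: [3.139, -0.001, 1.72]
contact_force: [0.5, 0.1, 0.0]
grip_width: 0.499
```

Request:
{"name": "arm_command", "arguments": {"travel": [[-0.1,0.04,0],[-0.2,0.07,0],[-0.3,0.11,0],[-0.4,0.15,0],[-0.5,0.18,0],[-0.6,0.22,0],[-0.7,0.26,0],[-0.8,0.29,0],[-0.9,0.33,0],[-1,0.37,0]], "dr": [[0,0,0],[0,0,0],[0,0,0],[0,0,0],[0,0,0],[0,0,0],[0,0,0],[0,0,0],[0,0,0],[0,0,0]], "claw": [0,0,0,0,0,0,0,0,0,0]}}

```text
time_s: 61.3
position: [518.9, -34.9, 150.5]
eef_rot: [3.139, -0.001, 1.72]
contact_force: [-0.3, 0.1, 0.5]
grip_width: 0.503
```

Request:
{"name": "arm_command", "arguments": {"travel": [[-0.15,0.06,0],[-0.3,0.11,0],[-0.45,0.17,0.0],[-0.6,0.22,0.05],[-0.75,0.28,0.1],[-0.9,0.33,0.2],[-1,0.37,0.35],[-1,0.37,0.5],[-1,0.37,0.65],[-1,0.37,0.75]], "dr": [[0,0,0],[0,0,0],[0,0,0],[0,0,0],[0,0,0],[0,0,0],[0,0,0],[0,0,0],[0,0,0],[0,0,0]], "claw": [0,0,0,0,0,0,0,0,0,0]}}

```text
time_s: 62.55
position: [569.5, -126.8, 74.0]
eef_rot: [3.141, -0.002, 1.721]
contact_force: [0.2, -0.1, 0.3]
grip_width: 0.501
```

```bash
python3 go.py 572.3 -126.5 8 1.7256;python3 - <<'E' 2>&1 
from h import *
b=cam("side"); crop(b,200,110,300,200,"s35.png")
a=cam("top"); crop(a,236,120,346,200,"t35.png")
E
```

```text
t 62.55 pos [ 569.5 -126.8   74. ] rpy [ 3.141e+00 -2.000e-03  1.721e+00] F [ 0.2 -0.1  0.3] w 42.6 j [-0.41  0.46  1.65  0.    1.03 -0.56]
travel [-0.002  0.028  0.66 ] dr [ 0.001 -0.001 -0.002] max 0.66
s35.png scale 6.666666666666667
t35.png scale 7.2727272727272725
```

View pics/s35.png

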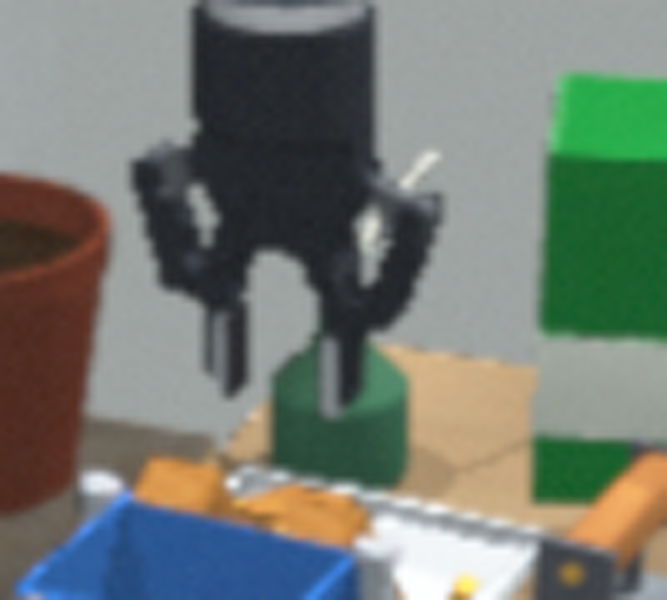

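View pics/t35.png

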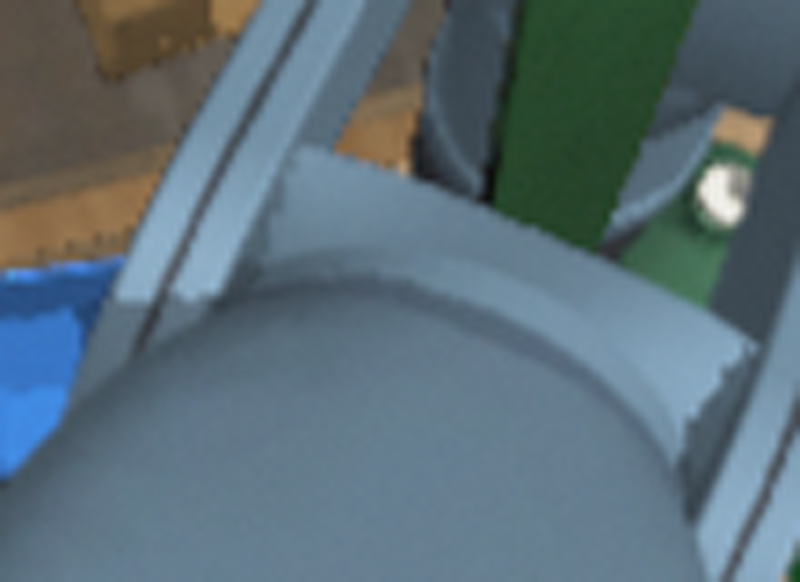

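Request:
{"name": "arm_command", "arguments": {"travel": [[0.03,0.02,0],[0.05,0.03,0.1],[0.05,0.03,0.2],[0.05,0.03,0.3],[0.05,0.03,0.4],[0.05,0.03,0.5],[0.05,0.03,0.58],[0.05,0.03,0.63],[0.05,0.03,0.66],[0.05,0.03,0.66]], "dr": [[0,0,0],[0,0,0],[0,0,0],[0,0,0],[0,0,0],[0,0,0],[0,0,0],[0,0,0],[0,0,0],[0,0,0]], "claw": [0,0,0,0,0,0,0,0,0,0]}}

```text
time_s: 63.9
position: [572.6, -122.2, 9.5]
eef_rot: [3.139, -0.001, 1.72]
contact_force: [0.3, 0.0, 0.4]
grip_width: 0.496
```

```bash
python3 go.py 572.3 -126.5 8 1.7256;python3 - <<'E' 2>&1 
from h import *
b=cam("side"); crop(b,200,110,300,200,"s36.png")
E
```

```text
t 63.9 pos [ 572.6 -122.2    9.5] rpy [ 3.139e+00 -1.000e-03  1.720e+00] F [0.3 0.  0.4] w 42.2 j [-0.4   0.55  1.7   0.    0.89 -0.55]
travel [-0.042 -0.01   0.015] dr [ 0.001 -0.    -0.003] max 0.04
s36.png scale 6.666666666666667
```

View pics/s36.png

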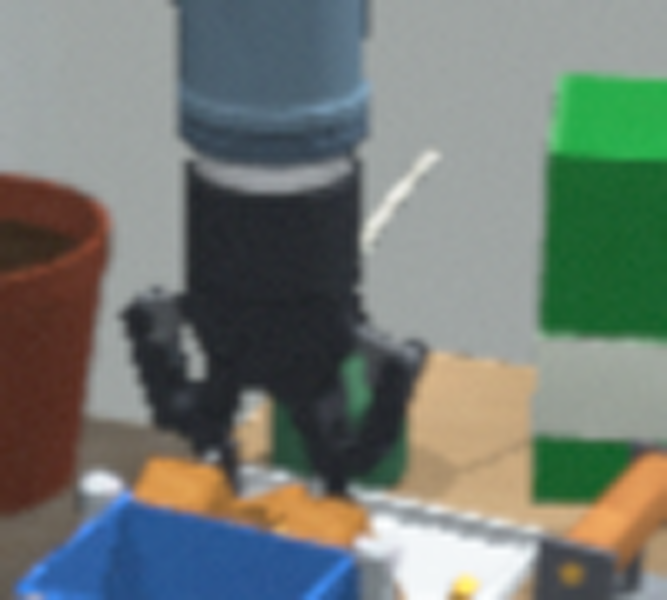

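Request:
{"name": "arm_command", "arguments": {"travel": [[0,0,0],[0,0,0],[0,0,0],[0,0,0],[0,0,0],[0,0,-0.1],[0,0,-0.25],[0,0,-0.45],[0,0,-0.7],[0,0,-0.95]], "dr": [[0,0,0],[0,0,0],[0,0,0],[0,0,0],[0,0,0],[0,0,0],[0,0,0],[0,0,0],[0,0,0],[0,0,0]], "claw": [-1,-1,-1,-1,-1,-1,-1,-1,-1,-1], "squeeze": 60}}

```text
time_s: 65.2
position: [572.4, -122.3, 106.1]
eef_rot: [3.139, -0.001, 1.72]
contact_force: [0.0, 0.2, -0.5]
grip_width: 0.363
```

```bash
python3 go.py 353 307 155 1.7256;python3 - <<'E' 2>&1 
from h import *
b=cam("side"); crop(b,200,110,300,200,"s37.png")
E
```

```text
t 65.2 pos [ 572.4 -122.3  106.1] rpy [ 3.139e+00 -1.000e-03  1.720e+00] F [ 0.   0.2 -0.5] w 30.8 j [-0.4   0.43  1.62  0.    1.1  -0.55]
travel [ 4.572 -1.529 -0.491] dr [ 0.002 -0.    -0.003] max 4.57
s37.png scale 6.666666666666667
```

View pics/s37.png

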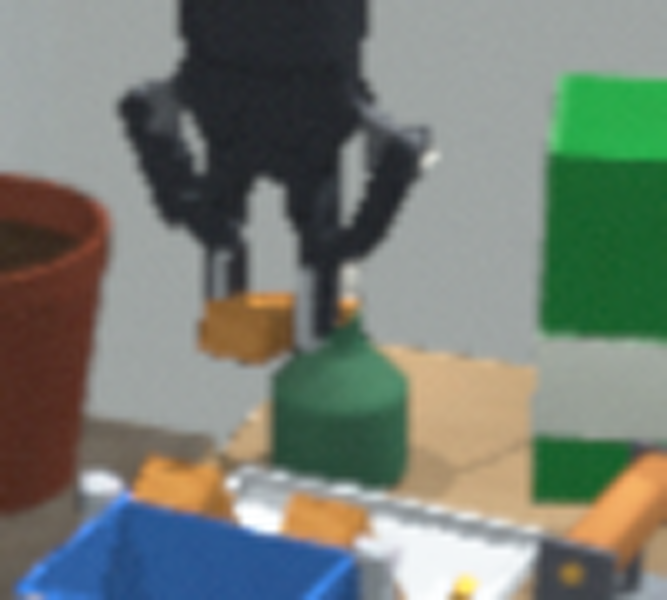

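Request:
{"name": "arm_command", "arguments": {"travel": [[0.02,0,-0.1],[0.08,-0.02,-0.2],[0.18,-0.05,-0.3],[0.3,-0.1,-0.4],[0.42,-0.14,-0.5],[0.54,-0.18,-0.5],[0.66,-0.22,-0.5],[0.78,-0.26,-0.5],[0.9,-0.3,-0.5],[1,-0.33,-0.5]], "dr": [[0,0,0],[0,0,0],[0,0,0.03],[0,0,0.06],[0,0,0.09],[0,0,0.12],[0,0,0.15],[0,0,0.18],[0,0,0.21],[0,0,0.24]], "claw": [-1,-1,-1,-1,-1,-1,-1,-1,-1,-1]}}

```text
time_s: 66.5
position: [523.8, -27.4, 154.0]
eef_rot: [3.141, -0.002, 1.239]
contact_force: [0.3, 0.0, -0.3]
grip_width: 0.355
```

```bash
python3 go.py 360.3 307.3 150 0.117
```

```text
t 66.5 pos [523.8 -27.4 154. ] rpy [ 3.141e+00 -2.000e-03  1.239e+00] F [ 0.3  0.  -0.3] w 30.2 j [-0.27  0.28  1.71  0.    1.15  0.06]
travel [ 2.631 -2.637  0.045] dr [-0.    -0.001  0.561] max 2.64
```

Request:
{"name": "arm_command", "arguments": {"travel": [[0.1,-0.1,0],[0.2,-0.2,0],[0.3,-0.3,0],[0.4,-0.4,0],[0.5,-0.5,0],[0.6,-0.6,0],[0.7,-0.7,0],[0.8,-0.8,0],[0.9,-0.9,0],[1,-1,0]], "dr": [[0,0,0],[0,0,0],[0,0,0],[0,0,0],[0,0,0],[0,0,0],[0,0,0],[0,0,0],[0,0,0],[0,0,0]], "claw": [-1,-1,-1,-1,-1,-1,-1,-1,-1,-1]}}

```text
time_s: 67.75
position: [462.2, 99.6, 154.5]
eef_rot: [3.14, -0.002, 1.24]
contact_force: [-0.2, -0.4, -0.8]
grip_width: 0.359
```

Request:
{"name": "arm_command", "arguments": {"travel": [[0.1,-0.1,0],[0.2,-0.2,0],[0.3,-0.3,0],[0.4,-0.4,0],[0.5,-0.5,0],[0.6,-0.6,0],[0.7,-0.7,0],[0.8,-0.8,0],[0.9,-0.9,0],[1,-1,0]], "dr": [[0,0,0.06],[0,0,0.12],[0,0,0.18],[0,0,0.24],[0,0,0.3],[0,0,0.36],[0,0,0.42],[0,0,0.48],[0,0,0.53],[0,0,0.561]], "claw": [-1,-1,-1,-1,-1,-1,-1,-1,-1,-1]}}

```text
time_s: 69.0
position: [400.0, 226.5, 154.5]
eef_rot: [-3.141, -0.003, 0.116]
contact_force: [0.2, -0.0, -1.7]
grip_width: 0.357
```

```bash
python3 go.py 360.3 307.3 80 0.117
```

```text
t 69.0 pos [400.  226.5 154.5] rpy [-3.141e+00 -3.000e-03  1.160e-01] F [ 0.2 -0.  -1.7] w 30.4 j [0.27 0.17 1.86 0.   1.12 1.73]
travel [-0.303 -0.848  0.745] dr [-0.    -0.001 -0.001] max 0.85
```

Request:
{"name": "arm_command", "arguments": {"travel": [[-0.04,-0.12,0],[-0.09,-0.24,0],[-0.13,-0.36,0],[-0.17,-0.48,0],[-0.22,-0.6,0],[-0.26,-0.72,0.1],[-0.3,-0.84,0.25],[-0.3,-0.85,0.4],[-0.3,-0.85,0.55],[-0.3,-0.85,0.7]], "dr": [[0,0,0],[0,0,0],[0,0,0],[0,0,0],[0,0,0],[0,0,0],[0,0,0],[0,0,0],[0,0,0],[0,0,0]], "claw": [-1,-1,-1,-1,-1,-1,-1,-1,-1,-1]}}

```text
time_s: 70.25
position: [360.5, 306.3, 82.9]
eef_rot: [-3.141, -0.001, 0.118]
contact_force: [-0.8, 0.9, -0.8]
grip_width: 0.355
```

```bash
python3 go.py 360.3 307.3 15 0.117;python3 - <<'E' 2>&1 
from h import *
b=cam("side"); crop(b,110,190,270,330,"s38.png")
a=cam("top"); crop(a,90,190,210,280,"t38.png")
E
```

```text
t 70.25 pos [360.5 306.3  82.9] rpy [-3.141e+00 -1.000e-03  1.180e-01] F [-0.8  0.9 -0.8] w 30.1 j [ 0.47  0.28  1.91 -0.    0.95  1.92]
travel [-0.001 -0.01   0.679] dr [-0.    -0.001  0.001] max 0.68
s38.png scale 4.285714285714286
t38.png scale 6.666666666666667
```

View pics/s38.png

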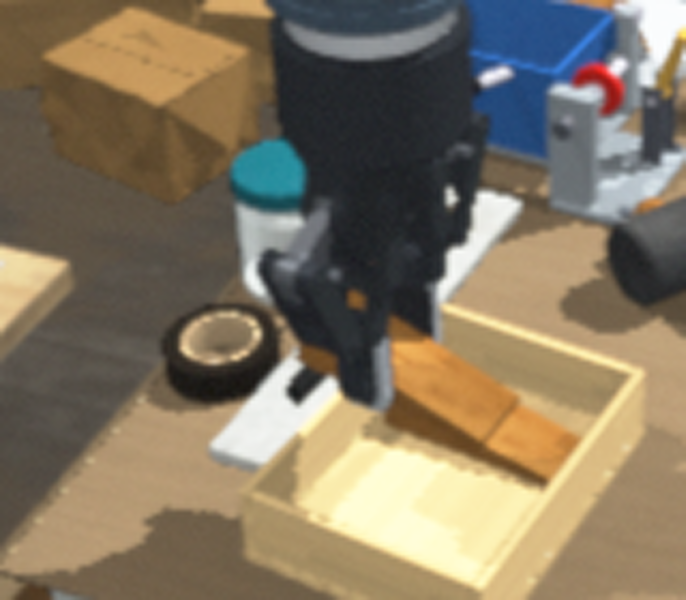

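View pics/t38.png

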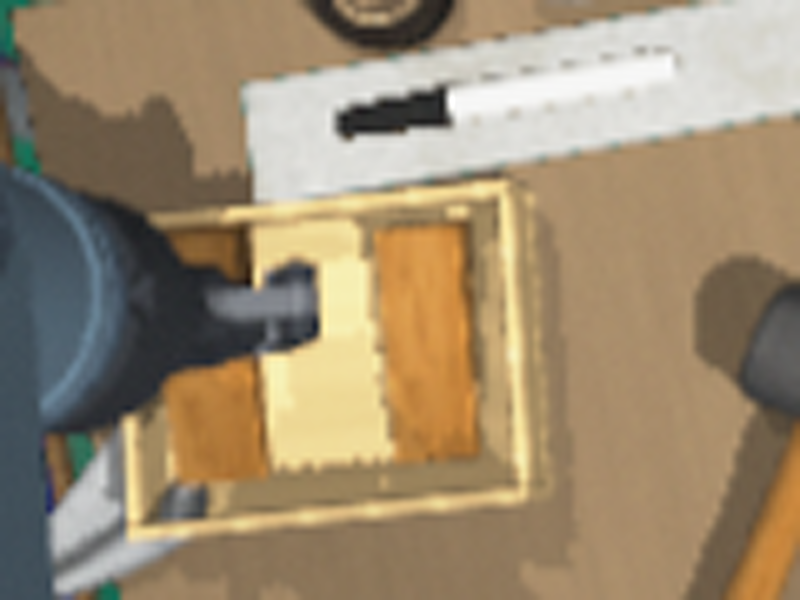

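Request:
{"name": "arm_command", "arguments": {"travel": [[0.02,0,0.1],[0.03,0,0.2],[0.03,0,0.3],[0.03,0,0.4],[0.03,0,0.5],[0.03,0,0.6],[0.03,0,0.65],[0.03,0,0.68],[0.03,0,0.68],[0.03,0,0.68]], "dr": [[0,0,0],[0,0,0],[0,0,0],[0,0,0],[0,0,0],[0,0,0],[0,0,0],[0,0,0],[0,0,0],[0,0,0]], "claw": [-1,-1,-1,-1,-1,-1,-1,-1,-1,-0.05]}}

```text
time_s: 71.6
position: [364.3, 307.3, 16.8]
eef_rot: [-3.14, -0.003, 0.118]
contact_force: [-0.6, -0.5, 0.5]
grip_width: 0.472
```

Request:
{"name": "arm_command", "arguments": {"travel": [[0,0,0],[0,0,0],[0,0,0],[0,0,-0.1],[0,0,-0.25],[0,0,-0.4],[0,0,-0.55],[0,0,-0.7],[0,0,-0.85],[0,0,-1]], "dr": [[0,0,0],[0,0,0],[0,0,0],[0,0,0],[0,0,0],[0,0,0],[0,0,0],[0,0,0],[0,0,0],[0,0,0]], "claw": [-0.05,-0.05,-0.05,-0.05,-0.05,-0.05,-0.05,-0.05,-0.05,-0.05]}}

```text
time_s: 72.85
position: [363.8, 307.0, 117.7]
eef_rot: [-3.141, -0.003, 0.118]
contact_force: [-0.4, 0.5, 0.5]
grip_width: 0.47
```

```bash
python3 go.py 500 0 155 1.7256;python3 - <<'E' 2>&1 
from h import *
b=cam("side"); crop(b,215,155,285,210,"s39.png"); crop(b,110,190,270,330,"s40.png")
a=cam("top"); crop(a,250,140,330,200,"t39.png")
E
```

```text
t 72.85 pos [363.8 307.  117.7] rpy [-3.141e+00 -3.000e-03  1.180e-01] F [-0.4  0.5  0.5] w 40.0 j [ 0.47  0.24  1.87 -0.    1.03  1.92]
travel [ 0.992  3.209 -0.374] dr [ 0.001 -0.002 -0.804] max 3.21
s39.png scale 10.909090909090908
s40.png scale 4.285714285714286
t39.png scale 10.0
```

View pics/s39.png

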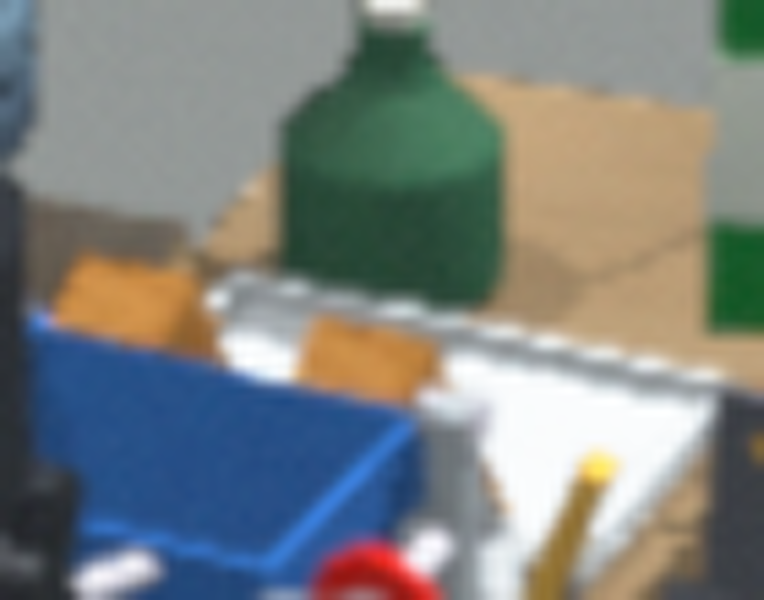

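View pics/s40.png

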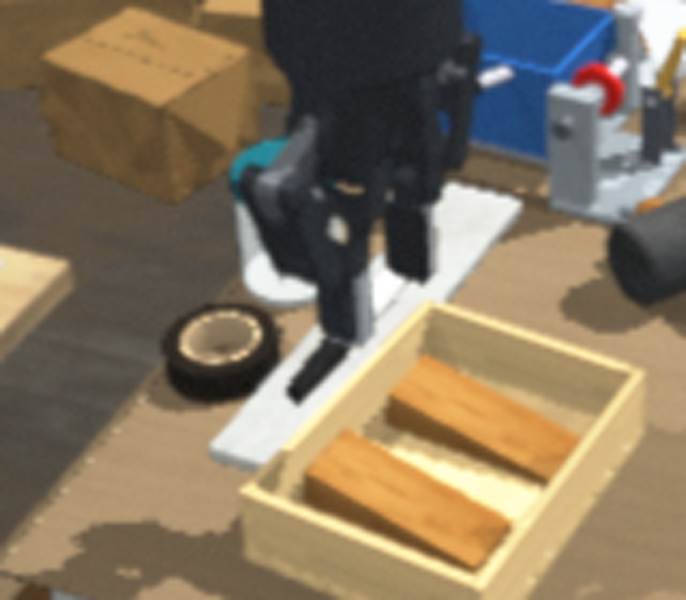

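View pics/t39.png

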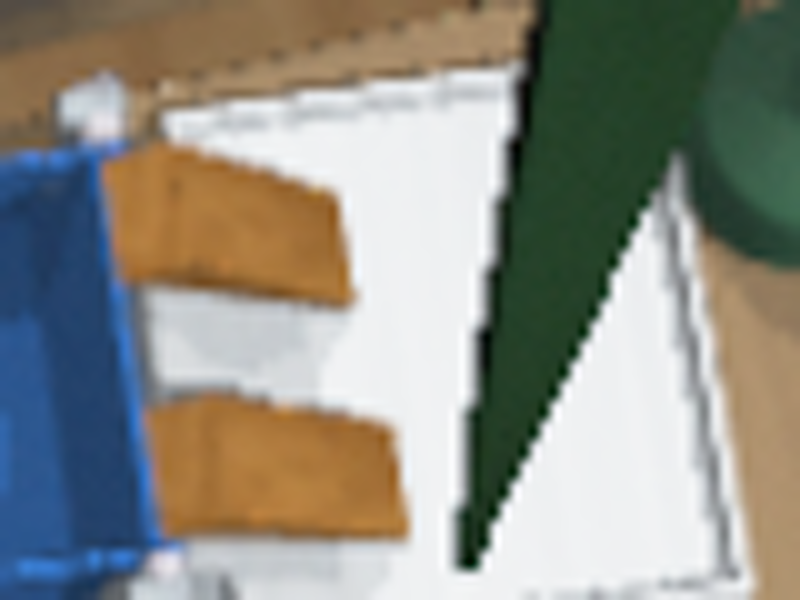

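```bash
python3 - <<'E' 2>&1 
from h import *
a=cam("top");b=cam("side")
p=np.array([524.0,-30.8]); th=-1.416
c,s=np.cos(th),np.sin(th)
def st(q): d=q[:2]-p; return np.array([c*d[0]+s*d[1],-s*d[0]+c*d[1],q[2]])
def g(u,v,z): return st(ray(a,250+u/10-.5,140+v/10-.5,z)).round(1)
for n,L in {"A":[(338,190,10),(353,303,10),(165,148,80),(182,280,80),(103,165,66),(120,280,66)],"B":[(393,422,10),(408,537,10),(205,398,80),(213,535,80)]}.items():
    for l in L: print(n,*g(*l))
# side view: wedge B top edge z estimate: triangulate crease corners: side px of B thick end
def lin(c1,u1,c2,u2):
    P=[np.array(cc["K"])@np.hstack([cc["R"],cc["t"][:,None]]) for cc in (c1,c2)]
    X=cv2.triangulatePoints(P[0],P[1],np.array(u1,float).reshape(2,1),np.array(u2,float).reshape(2,1)); return (X[:3]/X[3]).ravel()
S=lambda u,v:(215+u/10.909-.5,155+v/10.909-.5); Tt=lambda u,v:(250+u/10-.5,140+v/10-.5)
for t,sd in [((205,398),(318,318)),((213,535),(440,350)),((165,148),(85,258)),((182,280),(185,268))]:
    X=lin(a,Tt(*t),b,S(*sd)); print(X.round(1),st(X).round(1),proj(a,X)-Tt(*t),proj(b,X)-S(*sd))
E
```

```text
A 65.6 48.9 10.0
A 64.9 17.9 10.0
A 16.8 48.6 80.0
A 16.1 14.8 80.0
A 1.6 50.1 66.0
A 1.6 20.1 66.0
B 70.4 -15.4 10.0
B 69.6 -46.3 10.0
B 17.3 -15.3 80.0
B 14.3 -49.3 80.0
[511.3 -50.5  79.3] [ 17.5 -15.6  79.3] [[0.08400028 0.1525552 ]] [[-0.14374029 -0.02488351]]
[477.2 -52.7  79.8] [ 14.4 -49.6  79.8] [[0.05935237 0.1114415 ]] [[-0.10537082 -0.01621151]]
[573.8 -40.   82.1] [16.8 47.8 82.1] [[0.06959746 0.11887021]] [[-0.11152614 -0.02338395]]
[542.  -42.8  86.7] [14.6 15.9 86.7] [[-0.54262054 -0.95632353]] [[0.88993451 0.16684616]]
```

```bash
python3 - <<'E' 2>&1 
from pot import *
for y in (-31,33.2): print(W(p,(38,y,37)))
E
python3 go.py 499 -73 150 1.7256
```

```text
[499.2294653  -73.12517703  37.        ]
[562.66182291 -63.22689392  37.        ]
t 73.15 pos [363.3 306.8 116. ] rpy [-3.141e+00 -2.000e-03  1.180e-01] F [ 0.6  0.8 -0.1] w 40.4 j [ 0.47  0.24  1.87 -0.    1.03  1.92]
travel [ 0.9    3.932 -0.34 ] dr [ 0.    -0.001 -0.804] max 3.93
```

Request:
{"name": "arm_command", "arguments": {"travel": [[0.02,0.1,-0.05],[0.05,0.2,-0.1],[0.07,0.3,-0.2],[0.09,0.4,-0.3],[0.11,0.5,-0.35],[0.13,0.6,-0.35],[0.16,0.7,-0.35],[0.18,0.8,-0.35],[0.2,0.9,-0.35],[0.23,1,-0.35]], "dr": [[0,0,-0.06],[0,0,-0.12],[0,0,-0.18],[0,0,-0.24],[0,0,-0.3],[0,0,-0.36],[0,0,-0.42],[0,0,-0.48],[0,0,-0.506],[0,0,-0.506]], "claw": [0,0,0,0,0,0,0,0,0,0]}}

```text
time_s: 74.4
position: [398.0, 209.9, 150.8]
eef_rot: [3.141, -0.001, 1.13]
contact_force: [-0.4, 0.5, 0.6]
grip_width: 0.492
```

```bash
python3 go.py 499 -73 150 1.7256
```

```text
t 74.4 pos [398.  209.9 150.8] rpy [ 3.141e+00 -1.000e-03  1.130e+00] F [-0.4  0.5  0.6] w 41.9 j [0.24 0.15 1.88 0.   1.1  0.68]
travel [-2.127  2.121  0.007] dr [ 0.    -0.001 -0.298] max 2.13
```

Request:
{"name": "arm_command", "arguments": {"travel": [[-0.1,0.1,0],[-0.2,0.2,0],[-0.3,0.3,0],[-0.4,0.4,0],[-0.5,0.5,0],[-0.6,0.6,0],[-0.7,0.7,0],[-0.8,0.8,0],[-0.9,0.9,0],[-1,1,0]], "dr": [[0,0,0],[0,0,0],[0,0,0],[0,0,0],[0,0,0],[0,0,0],[0,0,0],[0,0,0],[0,0,0],[0,0,0]], "claw": [0,0,0,0,0,0,0,0,0,0]}}

```text
time_s: 75.65
position: [446.4, 76.4, 151.4]
eef_rot: [3.14, -0.002, 1.13]
contact_force: [0.7, -0.0, 0.5]
grip_width: 0.501
```

Request:
{"name": "arm_command", "arguments": {"travel": [[-0.1,0.1,0],[-0.2,0.2,0],[-0.3,0.3,0],[-0.4,0.4,0],[-0.5,0.5,0],[-0.6,0.6,0],[-0.7,0.7,0],[-0.8,0.8,0],[-0.9,0.9,0],[-1,1,0]], "dr": [[0,0,-0.05],[0,0,-0.1],[0,0,-0.15],[0,0,-0.2],[0,0,-0.25],[0,0,-0.298],[0,0,-0.298],[0,0,-0.298],[0,0,-0.298],[0,0,-0.298]], "claw": [0,0,0,0,0,0,0,0,0,0]}}

```text
time_s: 76.9
position: [494.2, -56.7, 151.4]
eef_rot: [3.139, -0.001, 1.726]
contact_force: [-0.1, 0.2, 0.9]
grip_width: 0.501
```

```bash
python3 go.py 499 -73 37 1.7256
```

```text
t 76.9 pos [494.2 -56.7 151.4] rpy [ 3.139e+00 -1.000e-03  1.726e+00] F [-0.1  0.2  0.9] w 42.6 j [-0.34  0.23  1.78  0.    1.13 -0.5 ]
travel [-0.169  0.019  1.144] dr [ 0.001 -0.     0.   ] max 1.14
```

Request:
{"name": "arm_command", "arguments": {"travel": [[-0.08,0.01,0],[-0.17,0.02,0.1],[-0.17,0.02,0.2],[-0.17,0.02,0.3],[-0.17,0.02,0.4],[-0.17,0.02,0.5],[-0.17,0.02,0.55],[-0.17,0.02,0.6],[-0.17,0.02,0.65],[-0.17,0.02,0.65]], "dr": [[0,0,0],[0,0,0],[0,0,0],[0,0,0],[0,0,0],[0,0,0],[0,0,0],[0,0,0],[0,0,0],[0,0,0]], "claw": [0,0,0,0,0,0,0,0,0,0]}}

```text
time_s: 78.15
position: [498.5, -72.1, 86.1]
eef_rot: [3.139, -0.001, 1.726]
contact_force: [0.2, -0.8, 0.6]
grip_width: 0.502
```

```bash
python3 go.py 499.2 -73 38 1.7256;python3 - <<'E' 2>&1 
from h import *
b=cam("side"); crop(b,200,120,300,210,"s41.png")
a=cam("top"); crop(a,236,120,346,200,"t41.png")
E
```

```text
t 78.15 pos [498.5 -72.1  86.1] rpy [ 3.139e+00 -1.000e-03  1.726e+00] F [ 0.2 -0.8  0.6] w 42.6 j [-0.37  0.33  1.84  0.    0.98 -0.52]
travel [-0.01   0.005  0.481] dr [ 0.001 -0.001  0.   ] max 0.48
s41.png scale 6.666666666666667
t41.png scale 7.2727272727272725
```

View pics/s41.png

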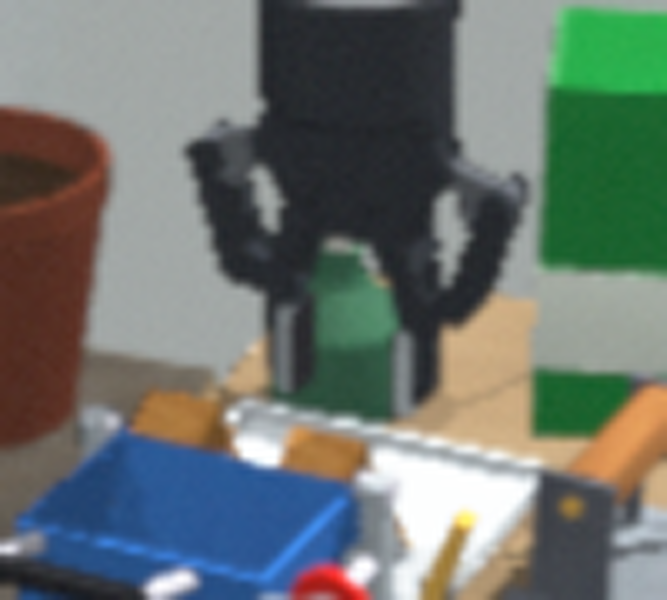

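View pics/t41.png

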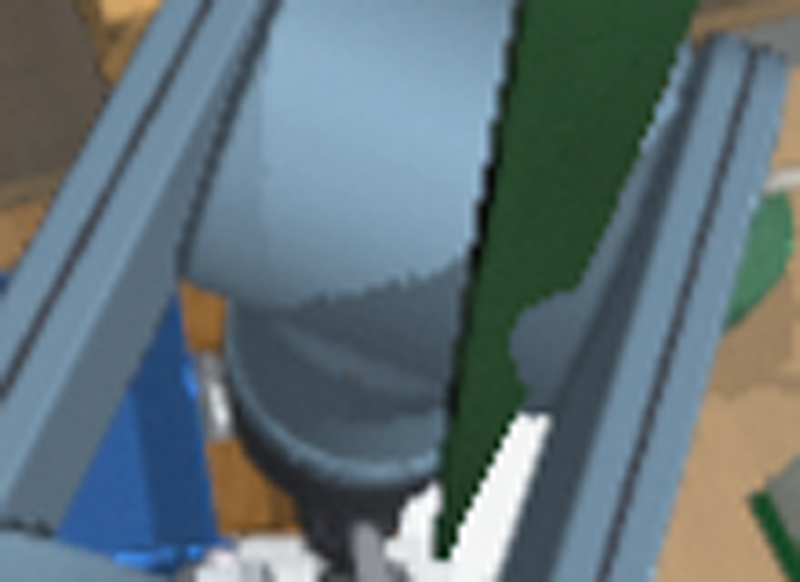

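Request:
{"name": "arm_command", "arguments": {"travel": [[0,0,0.08],[0,0,0.16],[0,0,0.24],[0,0,0.32],[0,0,0.38],[0,0,0.42],[0,0,0.45],[0,0,0.47],[0,0,0.48],[0,0,0.48]], "dr": [[0,0,0],[0,0,0],[0,0,0],[0,0,0],[0,0,0],[0,0,0],[0,0,0],[0,0,0],[0,0,0],[0,0,0]], "claw": [0,0,0,0,0,0,0,0,0,0]}}

```text
time_s: 79.5
position: [498.8, -72.2, 38.4]
eef_rot: [3.139, -0.001, 1.726]
contact_force: [0.8, 0.2, -0.1]
grip_width: 0.496
```

```bash
python3 go.py 499.2 -73 38 1.7256;python3 - <<'E' 2>&1 
from h import *
b=cam("side"); crop(b,200,120,300,210,"s42.png")
E
```

```text
t 79.5 pos [498.8 -72.2  38.4] rpy [ 3.139e+00 -1.000e-03  1.726e+00] F [ 0.8  0.2 -0.1] w 42.2 j [-0.37  0.4   1.88  0.    0.86 -0.52]
travel [-0.009  0.002  0.004] dr [ 0.001 -0.     0.   ] max 0.01
s42.png scale 6.666666666666667
```

View pics/s42.png

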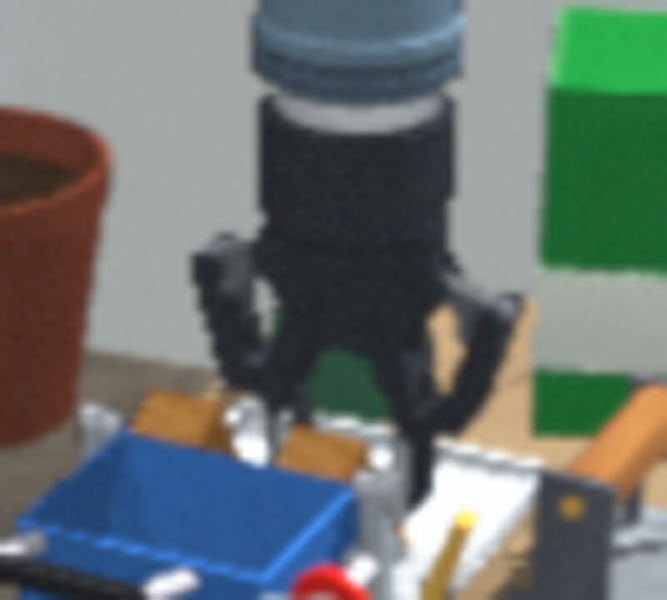

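Close and lift.

Request:
{"name": "arm_command", "arguments": {"travel": [[0,0,0],[0,0,0],[0,0,0],[0,0,0],[0,0,0],[0,0,0],[0,0,-0.1],[0,0,-0.25],[0,0,-0.45],[0,0,-0.65]], "dr": [[0,0,0],[0,0,0],[0,0,0],[0,0,0],[0,0,0],[0,0,0],[0,0,0],[0,0,0],[0,0,0],[0,0,0]], "claw": [-1,-1,-1,-1,-1,-1,-1,-1,-1,-1], "squeeze": 80}}

```text
time_s: 80.8
position: [498.4, -71.9, 104.7]
eef_rot: [3.139, -0.001, 1.726]
contact_force: [-0.5, -0.1, -0.4]
grip_width: 0.353
```

```bash
python3 go.py 360 280 175 0.117;python3 - <<'E' 2>&1 
from h import *
b=cam("side"); crop(b,200,120,300,210,"s43.png")
E
```

```text
t 80.8 pos [498.4 -71.9 104.7] rpy [ 3.139e+00 -1.000e-03  1.726e+00] F [-0.5 -0.1 -0.4] w 30.0 j [-0.37  0.3   1.82  0.    1.02 -0.52]
travel [ 3.692 -0.821 -0.701] dr [ 0.001 -0.001  0.805] max 3.69
s43.png scale 6.666666666666667
```

View pics/s43.png

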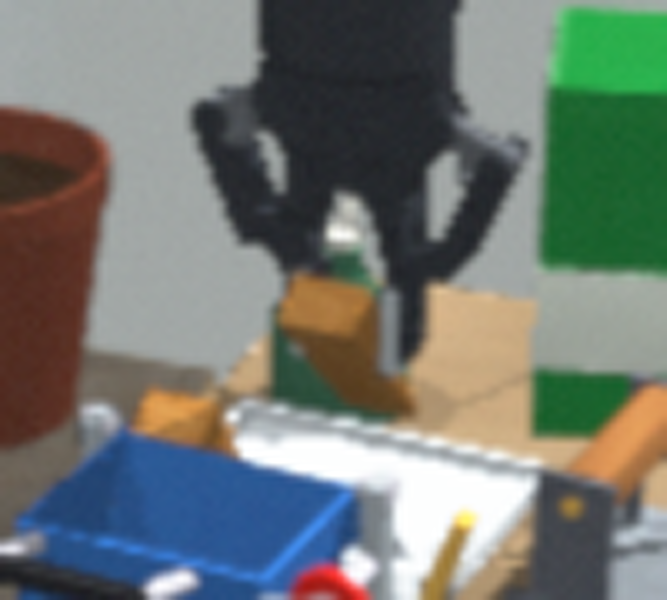

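```bash
python3 go.py 366.8 277.4 155 -3.0246
```

```text
t 80.85 pos [500.1 -72.5 107.3] rpy [3.135e+00 1.000e-03 1.726e+00] F [ 1.6 -0.4  1.6] w 30.4 j [-0.37  0.3   1.81  0.    1.02 -0.52]
travel [ 3.663 -0.771 -0.486] dr [ 0.002  0.003 -0.766] max 3.66
```

Request:
{"name": "arm_command", "arguments": {"travel": [[0.02,0,-0.1],[0.08,-0.01,-0.2],[0.18,-0.03,-0.3],[0.3,-0.06,-0.4],[0.42,-0.09,-0.5],[0.54,-0.11,-0.55],[0.66,-0.13,-0.55],[0.78,-0.15,-0.55],[0.9,-0.17,-0.55],[1,-0.2,-0.55]], "dr": [[0,0,0],[0,0,0],[0,0,0],[0,0,0],[0,0,0],[0,0,0],[0,0,0],[0,0,0],[0,0,0],[0,0,0]], "claw": [-1,-1,-1,-1,-1,-1,-1,-1,-1,-1]}}

```text
time_s: 82.1
position: [462.8, 24.2, 158.2]
eef_rot: [3.139, -0.001, 1.727]
contact_force: [-0.6, 0.2, -0.0]
grip_width: 0.351
```

Request:
{"name": "arm_command", "arguments": {"travel": [[0.1,-0.02,0],[0.2,-0.04,0],[0.3,-0.06,0],[0.4,-0.08,0],[0.5,-0.1,0],[0.6,-0.12,0],[0.7,-0.14,0],[0.8,-0.16,0],[0.9,-0.18,0],[1,-0.2,0]], "dr": [[0,0,0],[0,0,0],[0,0,0],[0,0,0],[0,0,0],[0,0,0],[0,0,0],[0,0,0],[0,0,0],[0,0,0]], "claw": [-1,-1,-1,-1,-1,-1,-1,-1,-1,-1]}}

```text
time_s: 83.35
position: [427.8, 119.8, 158.4]
eef_rot: [3.139, -0.001, 1.726]
contact_force: [0.6, -0.0, 0.1]
grip_width: 0.354
```

Request:
{"name": "arm_command", "arguments": {"travel": [[0.1,-0.02,0],[0.2,-0.04,0],[0.3,-0.06,0],[0.4,-0.08,0],[0.5,-0.1,0],[0.6,-0.12,0],[0.7,-0.14,0],[0.8,-0.16,0],[0.9,-0.18,0],[1,-0.2,0]], "dr": [[0,0,-0.08],[0,0,-0.16],[0,0,-0.24],[0,0,-0.32],[0,0,-0.4],[0,0,-0.48],[0,0,-0.56],[0,0,-0.64],[0,0,-0.72],[0,0,-0.766]], "claw": [-1,-1,-1,-1,-1,-1,-1,-1,-1,-1]}}

```text
time_s: 84.6
position: [392.5, 215.4, 158.5]
eef_rot: [3.141, 0.003, -3.021]
contact_force: [-0.0, 0.3, -0.5]
grip_width: 0.354
```

```bash
python3 go.py 366.8 277.4 100 -3.0246;python3 - <<'E' 2>&1 
from h import *
b=cam("side"); crop(b,120,110,320,260,"s44.png")
E
```

```text
t 84.6 pos [392.5 215.4 158.5] rpy [ 3.141e+00  3.000e-03 -3.021e+00] F [-0.   0.3 -0.5] w 30.1 j [ 0.25  0.14  1.88  0.    1.12 -1.44]
travel [0.182 0.646 0.585] dr [0.    0.001 0.002] max 0.65
s44.png scale 4.0
```

View pics/s44.png

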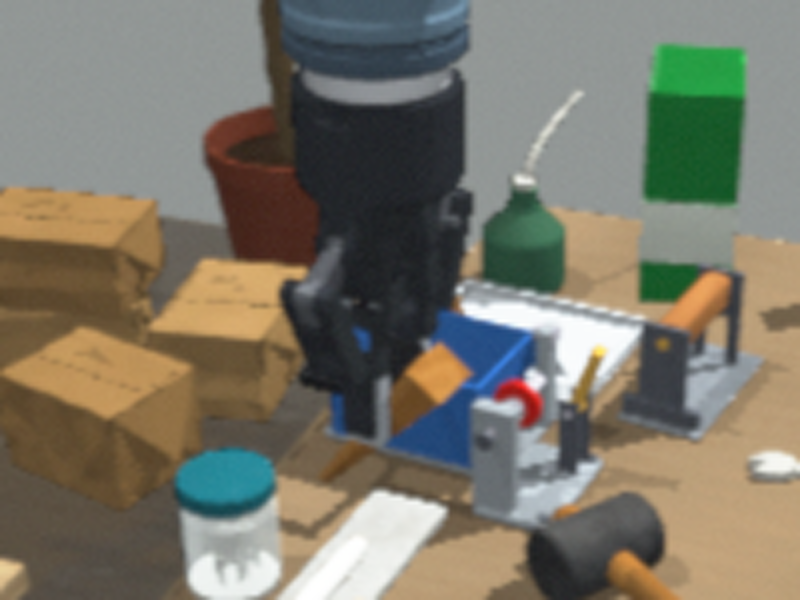

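Request:
{"name": "arm_command", "arguments": {"travel": [[0.03,0.1,0],[0.06,0.2,0],[0.09,0.3,0],[0.12,0.42,0],[0.15,0.54,0.05],[0.18,0.65,0.15],[0.18,0.65,0.3],[0.18,0.65,0.45],[0.18,0.65,0.58],[0.18,0.65,0.68]], "dr": [[0,0,0],[0,0,0],[0,0,0],[0,0,0],[0,0,0],[0,0,0],[0,0,0],[0,0,0],[0,0,0],[0,0,0]], "claw": [-1,-1,-1,-1,-1,-1,-1,-1,-1,-1]}}

```text
time_s: 85.9
position: [367.1, 277.4, 89.4]
eef_rot: [3.141, 0.002, -3.025]
contact_force: [0.3, -0.2, -0.6]
grip_width: 0.354
```

```bash
python3 go.py 366.8 277.4 67 -3.0246;python3 - <<'E' 2>&1 
from h import *
b=cam("side"); crop(b,110,190,270,330,"s45.png")
a=cam("top"); crop(a,90,190,210,280,"t45.png")
E
```

```text
t 85.9 pos [367.1 277.4  89.4] rpy [ 3.141e+00  2.000e-03 -3.025e+00] F [ 0.3 -0.2 -0.6] w 30.1 j [ 0.4   0.25  1.94  0.    0.95 -1.28]
travel [0.003 0.    0.224] dr [ 0.     0.001 -0.   ] max 0.22
s45.png scale 4.285714285714286
t45.png scale 6.666666666666667
```

View pics/s45.png

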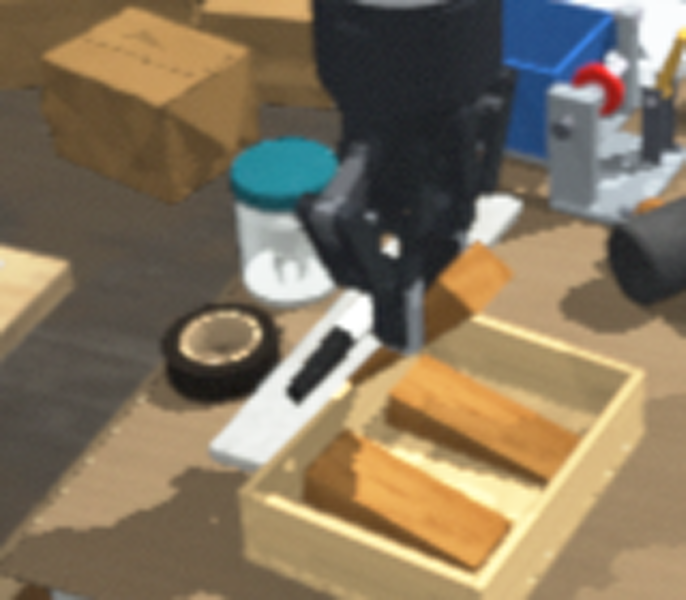

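View pics/t45.png

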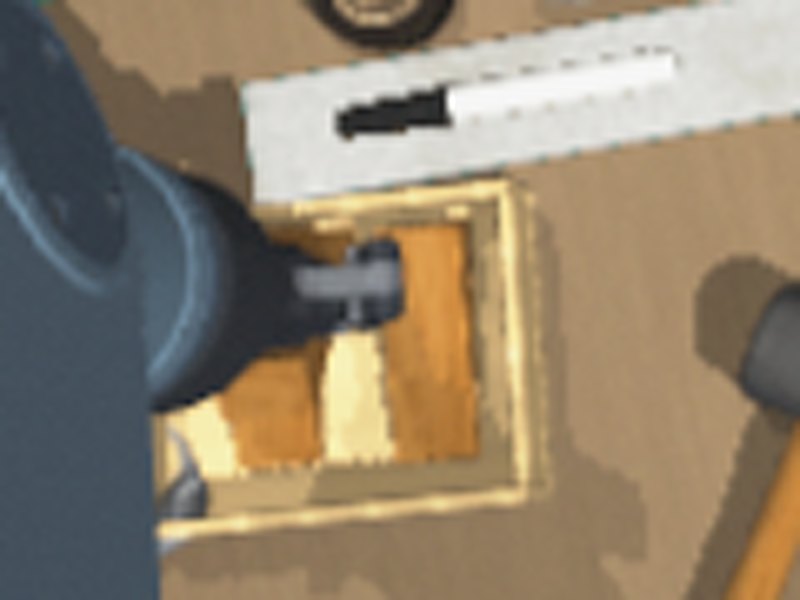

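Request:
{"name": "arm_command", "arguments": {"travel": [[0.05,0,0],[0.06,0,0.05],[0.06,0,0.1],[0.06,0,0.15],[0.06,0,0.2],[0.06,0,0.22],[0.06,0,0.22],[0.06,0,0.22],[0.06,0,0.22],[0.06,0,0.22]], "dr": [[0,0,0],[0,0,0],[0,0,0],[0,0,0],[0,0,0],[0,0,0],[0,0,0],[0,0,0],[0,0,0],[0,0,0]], "claw": [-1,-1,-1,-1,-1,-1,-1,-1,-1,-1]}}

```text
time_s: 87.25
position: [361.7, 276.7, 68.6]
eef_rot: [3.141, 0.003, -3.025]
contact_force: [-0.7, 0.1, -0.5]
grip_width: 0.355
```

```bash
python3 go.py 366.8 277.4 67 -3.0246;python3 - <<'E' 2>&1 
from h import *
b=cam("side"); crop(b,110,190,270,330,"s46.png")
E
```

```text
t 87.25 pos [361.7 276.7  68.6] rpy [ 3.141e+00  3.000e-03 -3.025e+00] F [-0.7  0.1 -0.5] w 30.2 j [ 0.41  0.28  1.97  0.    0.89 -1.28]
travel [-0.051  0.001  0.016] dr [ 0.     0.001 -0.   ] max 0.05
s46.png scale 4.285714285714286
```

View pics/s46.png

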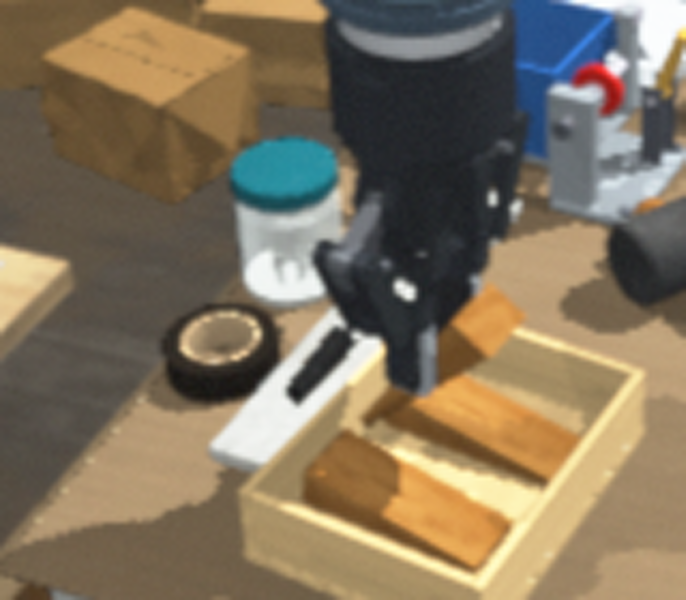

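Request:
{"name": "arm_command", "arguments": {"travel": [[0,0,0.04],[0,0,0.07],[0,0,0.07],[0,0,0.07],[0,0,0.07],[0,0,0.07],[0,0,0.07],[0,0,0.07],[0,0,0.07],[0,0,0.07]], "dr": [[0,0,0],[0,0,0],[0,0,0],[0,0,0],[0,0,0],[0,0,0],[0,0,0],[0,0,0],[0,0,0],[0,0,0]], "claw": [-1,-1,-1,-0.1,-0.1,-0.1,-0.1,-0.1,-0.1,-0.1]}}

```text
time_s: 88.55
position: [361.6, 276.7, 61.5]
eef_rot: [3.141, 0.003, -3.025]
contact_force: [0.1, -0.1, -0.4]
grip_width: 0.45
```

```bash
python3 go.py 366.8 277.4 67 -3.0246;python3 - <<'E' 2>&1 
from h import *
b=cam("side"); crop(b,110,190,270,330,"s47.png")
E
```

```text
t 88.55 pos [361.6 276.7  61.5] rpy [ 3.141e+00  3.000e-03 -3.025e+00] F [ 0.1 -0.1 -0.4] w 38.2 j [ 0.41  0.29  1.98  0.    0.87 -1.28]
travel [-0.053  0.001 -0.055] dr [ 0.     0.001 -0.   ] max 0.06
s47.png scale 4.285714285714286
```

View pics/s47.png

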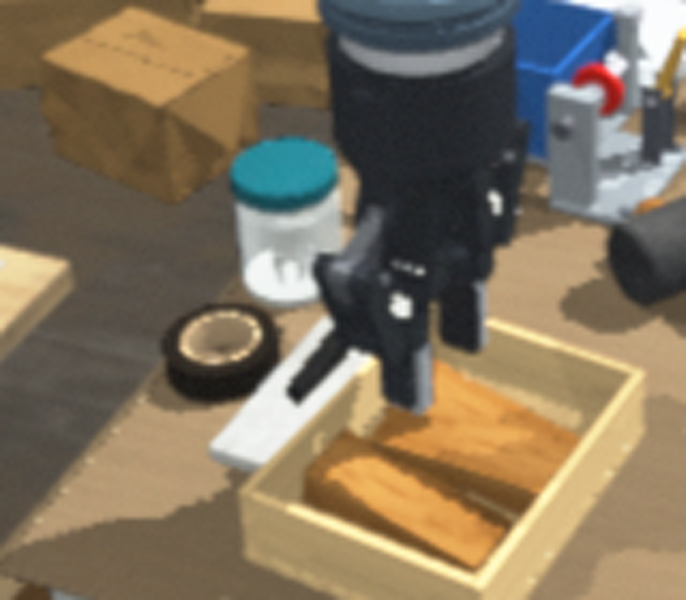

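Request:
{"name": "arm_command", "arguments": {"travel": [[0,0,-0.1],[0,0,-0.2],[0,0,-0.3],[0,0,-0.4],[-0.05,-0.1,-0.5],[-0.1,-0.2,-0.6],[-0.15,-0.3,-0.7],[-0.2,-0.4,-0.8],[-0.25,-0.5,-0.9],[-0.3,-0.6,-0.95]], "dr": [[0,0,0],[0,0,0],[0,0,0],[0,0,0],[0,0,0.08],[0,0,0.16],[0,0,0.24],[0,0,0.32],[0,0,0.4],[0,0,0.46]], "claw": [0,0,0,0,0,0,0,0,0,0]}}

```text
time_s: 89.85
position: [398.6, 220.2, 157.6]
eef_rot: [3.138, 0.001, 2.334]
contact_force: [0.6, 0.5, 0.8]
grip_width: 0.499
```

```bash
python3 go.py 562.7 -63.2 155 1.7256;python3 - <<'E' 2>&1 
from h import *
b=cam("side"); crop(b,110,190,270,330,"s48.png")
a=cam("top"); crop(a,250,140,330,200,"t48.png")
E
```

```text
t 89.85 pos [398.6 220.2 157.6] rpy [3.138e+00 1.000e-03 2.334e+00] F [0.6 0.5 0.8] w 42.4 j [ 0.26  0.15  1.86  0.    1.12 -0.5 ]
travel [-3.182 -0.773  0.028] dr [0.002 0.    0.304] max 3.18
s48.png scale 4.285714285714286
t48.png scale 10.0
```

View pics/s48.png

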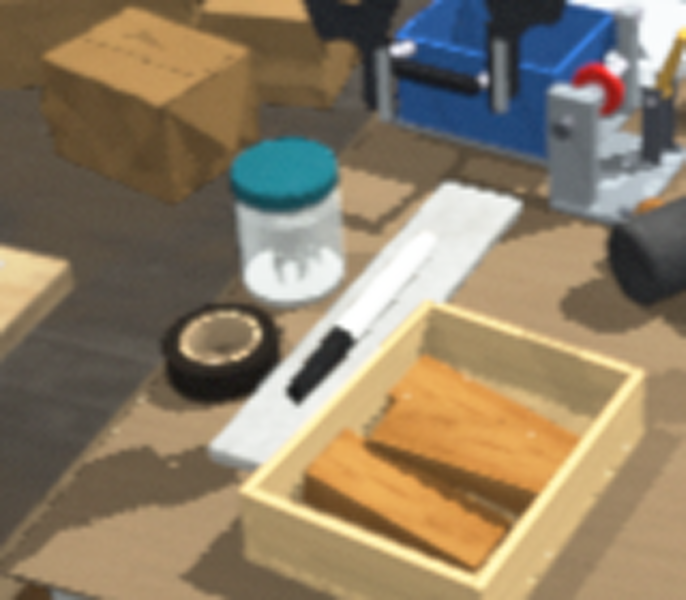

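View pics/t48.png

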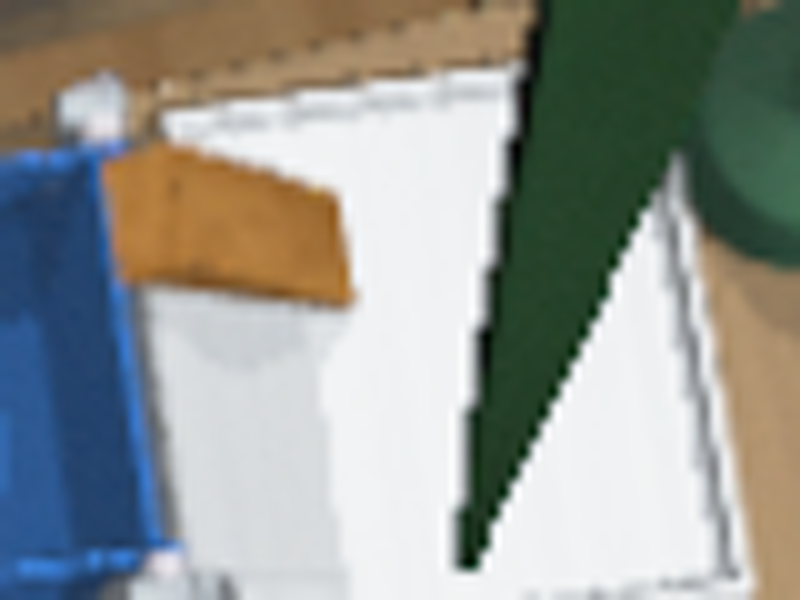

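Request:
{"name": "arm_command", "arguments": {"travel": [[-0.1,-0.02,0],[-0.2,-0.05,0],[-0.3,-0.07,0],[-0.4,-0.1,0],[-0.5,-0.12,0],[-0.6,-0.15,0],[-0.7,-0.17,0],[-0.8,-0.19,0],[-0.9,-0.22,0],[-1,-0.24,0]], "dr": [[0,0,0],[0,0,0],[0,0,0],[0,0,0],[0,0,0],[0,0,0],[0,0,0],[0,0,0],[0,0,0],[0,0,0]], "claw": [0,0,0,0,0,0,0,0,0,0]}}

```text
time_s: 91.2
position: [450.6, 131.2, 156.5]
eef_rot: [3.139, 0.001, 2.338]
contact_force: [0.5, -0.5, 0.9]
grip_width: 0.495
```

Request:
{"name": "arm_command", "arguments": {"travel": [[-0.1,-0.02,0],[-0.2,-0.05,0],[-0.3,-0.07,0],[-0.4,-0.1,0],[-0.5,-0.12,0],[-0.6,-0.15,0],[-0.7,-0.17,0],[-0.8,-0.19,0],[-0.9,-0.22,0],[-1,-0.24,0]], "dr": [[0,0,0.05],[0,0,0.1],[0,0,0.15],[0,0,0.2],[0,0,0.25],[0,0,0.3],[0,0,0.304],[0,0,0.304],[0,0,0.304],[0,0,0.304]], "claw": [0,0,0,0,0,0,0,0,0,0]}}

```text
time_s: 92.45
position: [502.8, 42.6, 156.5]
eef_rot: [3.139, -0.001, 1.731]
contact_force: [-0.5, 0.8, 0.6]
grip_width: 0.497
```

```bash
python3 go.py 562.7 -63.2 86 1.7256
```

```text
t 92.45 pos [502.8  42.6 156.5] rpy [ 3.139e+00 -1.000e-03  1.731e+00] F [-0.5  0.8  0.6] w 42.3 j [-0.14  0.24  1.75  0.    1.15 -0.3 ]
travel [-1.141  0.421  0.705] dr [ 0.001 -0.     0.003] max 1.14
```

Request:
{"name": "arm_command", "arguments": {"travel": [[-0.1,0.04,0],[-0.2,0.08,0],[-0.3,0.12,0],[-0.4,0.16,0],[-0.5,0.2,0],[-0.6,0.24,0],[-0.7,0.28,0],[-0.8,0.32,0],[-0.9,0.36,0],[-1,0.42,0]], "dr": [[0,0,0],[0,0,0],[0,0,0],[0,0,0],[0,0,0],[0,0,0],[0,0,0],[0,0,0],[0,0,0],[0,0,0.003]], "claw": [0,0,0,0,0,0,0,0,0,0]}}

```text
time_s: 93.7
position: [560.1, -49.4, 156.5]
eef_rot: [3.139, -0.001, 1.724]
contact_force: [0.0, 0.0, 0.6]
grip_width: 0.5
```

```bash
python3 go.py 562.7 -63.2 86 1.7256
```

```text
t 93.7 pos [560.1 -49.4 156.5] rpy [ 3.139e+00 -1.000e-03  1.724e+00] F [0.  0.  0.6] w 42.5 j [-0.29  0.34  1.61  0.    1.19 -0.44]
travel [-0.14   0.002  0.705] dr [ 0.001 -0.    -0.001] max 0.71
```

Request:
{"name": "arm_command", "arguments": {"travel": [[-0.07,0,0],[-0.14,0,0.1],[-0.14,0,0.2],[-0.14,0,0.3],[-0.14,0,0.4],[-0.14,0,0.5],[-0.14,0,0.58],[-0.14,0,0.64],[-0.14,0,0.68],[-0.14,0,0.68]], "dr": [[0,0,0],[0,0,0],[0,0,0],[0,0,0],[0,0,0],[0,0,0],[0,0,0],[0,0,0],[0,0,0],[0,0,0]], "claw": [0,0,0,0,0,0,0,0,0,0]}}

```text
time_s: 94.95
position: [562.0, -62.6, 88.3]
eef_rot: [3.139, -0.001, 1.724]
contact_force: [0.8, 0.8, 0.1]
grip_width: 0.498
```

```bash
python3 go.py 562.7 -63.2 38 1.7256;python3 - <<'E' 2>&1 
from h import *
b=cam("side"); crop(b,190,110,290,200,"s49.png")
E
```

```text
t 94.95 pos [562.  -62.6  88.3] rpy [ 3.139e+00 -1.000e-03  1.724e+00] F [0.8 0.8 0.1] w 42.3 j [-0.31  0.42  1.68  0.    1.04 -0.46]
travel [-0.007  0.005  0.503] dr [ 0.001 -0.    -0.001] max 0.5
s49.png scale 6.666666666666667
```

View pics/s49.png

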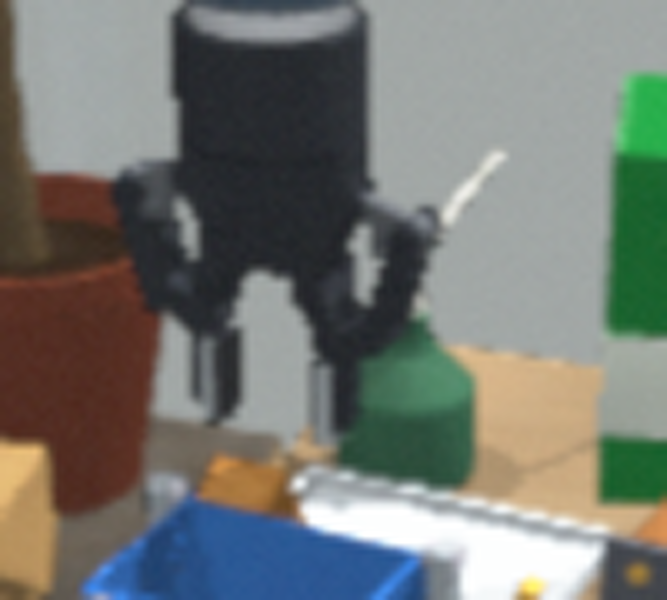

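Request:
{"name": "arm_command", "arguments": {"travel": [[0,0,0.08],[0,0,0.16],[0,0,0.24],[0,0,0.32],[0,0,0.38],[0,0,0.43],[0,0,0.47],[0,0,0.49],[0,0,0.5],[0,0,0.5]], "dr": [[0,0,0],[0,0,0],[0,0,0],[0,0,0],[0,0,0],[0,0,0],[0,0,0],[0,0,0],[0,0,0],[0,0,0]], "claw": [0,0,0,0,0,0,0,0,0,0]}}

```text
time_s: 96.25
position: [562.3, -62.5, 38.6]
eef_rot: [3.139, -0.001, 1.724]
contact_force: [0.8, 0.6, 0.0]
grip_width: 0.501
```

Request:
{"name": "arm_command", "arguments": {"travel": [[0,0,0],[0,0,0],[0,0,0],[0,0,0],[0,0,0],[0,0,0],[0,0,-0.1],[0,0,-0.25],[0,0,-0.45],[0,0,-0.65]], "dr": [[0,0,0],[0,0,0],[0,0,0],[0,0,0],[0,0,0],[0,0,0],[0,0,0],[0,0,0],[0,0,0],[0,0,0]], "claw": [-1,-1,-1,-1,-1,-1,-1,-1,-1,-1], "squeeze": 80}}

```text
time_s: 97.5
position: [562.0, -62.5, 104.8]
eef_rot: [3.139, -0.001, 1.724]
contact_force: [0.6, 1.1, -0.5]
grip_width: 0.354
```

```bash
python3 go.py 366 290 155 -3.0246;python3 - <<'E' 2>&1 
from h import *
b=cam("side"); crop(b,190,110,290,200,"s50.png")
E
```

```text
t 97.5 pos [562.  -62.5 104.8] rpy [ 3.139e+00 -1.000e-03  1.724e+00] F [ 0.6  1.1 -0.5] w 30.1 j [-0.31  0.4   1.67  0.    1.07 -0.46]
travel [ 3.784 -1.397 -0.502] dr [ 0.001  0.001 -0.767] max 3.78
s50.png scale 6.666666666666667
```

View pics/s50.png

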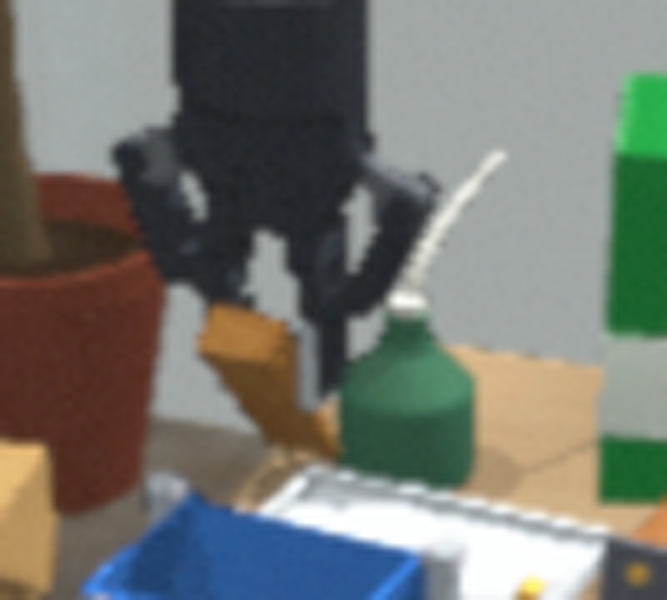

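Request:
{"name": "arm_command", "arguments": {"travel": [[0.02,0,-0.1],[0.08,-0.02,-0.2],[0.18,-0.05,-0.3],[0.3,-0.1,-0.4],[0.42,-0.14,-0.5],[0.54,-0.18,-0.55],[0.66,-0.23,-0.55],[0.78,-0.27,-0.55],[0.9,-0.32,-0.55],[1,-0.37,-0.55]], "dr": [[0,0,0],[0,0,0],[0,0,0],[0,0,0],[0,0,0],[0,0,0],[0,0,0],[0,0,0],[0,0,0],[0,0,0]], "claw": [-1,-1,-1,-1,-1,-1,-1,-1,-1,-1]}}

```text
time_s: 98.8
position: [509.5, 31.2, 158.3]
eef_rot: [3.14, -0.001, 1.725]
contact_force: [-0.2, 0.2, -0.6]
grip_width: 0.35
```

Request:
{"name": "arm_command", "arguments": {"travel": [[0.1,-0.03,0],[0.2,-0.07,0],[0.3,-0.1,0],[0.4,-0.14,0],[0.5,-0.18,0],[0.6,-0.22,0],[0.7,-0.26,0],[0.8,-0.3,0],[0.9,-0.33,0],[1,-0.37,0]], "dr": [[0,0,0],[0,0,0],[0,0,0],[0,0,0],[0,0,0],[0,0,0],[0,0,0],[0,0,0],[0,0,0],[0,0,0]], "claw": [-1,-1,-1,-1,-1,-1,-1,-1,-1,-1]}}

```text
time_s: 100.05
position: [458.0, 124.3, 158.5]
eef_rot: [3.139, -0.001, 1.724]
contact_force: [0.9, -0.4, 0.1]
grip_width: 0.353
```

Request:
{"name": "arm_command", "arguments": {"travel": [[0.1,-0.03,0],[0.2,-0.07,0],[0.3,-0.1,0],[0.4,-0.14,0],[0.5,-0.18,0],[0.6,-0.22,0],[0.7,-0.26,0],[0.8,-0.3,0],[0.9,-0.33,0],[1,-0.37,0]], "dr": [[0,0,-0.08],[0,0,-0.16],[0,0,-0.24],[0,0,-0.32],[0,0,-0.4],[0,0,-0.48],[0,0,-0.56],[0,0,-0.64],[0,0,-0.72],[0,0,-0.767]], "claw": [-1,-1,-1,-1,-1,-1,-1,-1,-1,-1]}}

```text
time_s: 101.3
position: [406.0, 217.4, 158.5]
eef_rot: [3.141, 0.003, -3.021]
contact_force: [-1.0, 0.3, -1.9]
grip_width: 0.355
```

```bash
python3 go.py 361 284 100 -3.0246;python3 - <<'E' 2>&1 
from h import *
a=cam("top"); crop(a,90,190,210,280,"t51.png"); b=cam("side"); crop(b,110,130,310,280,"s51.png")
E
```

```text
t 101.3 pos [406.  217.4 158.5] rpy [ 3.141e+00  3.000e-03 -3.021e+00] F [-1.   0.3 -1.9] w 30.2 j [ 0.25  0.16  1.85  0.    1.13 -1.44]
travel [0.369 0.715 0.585] dr [0.    0.001 0.002] max 0.71
t51.png scale 6.666666666666667
s51.png scale 4.0
```

View pics/t51.png

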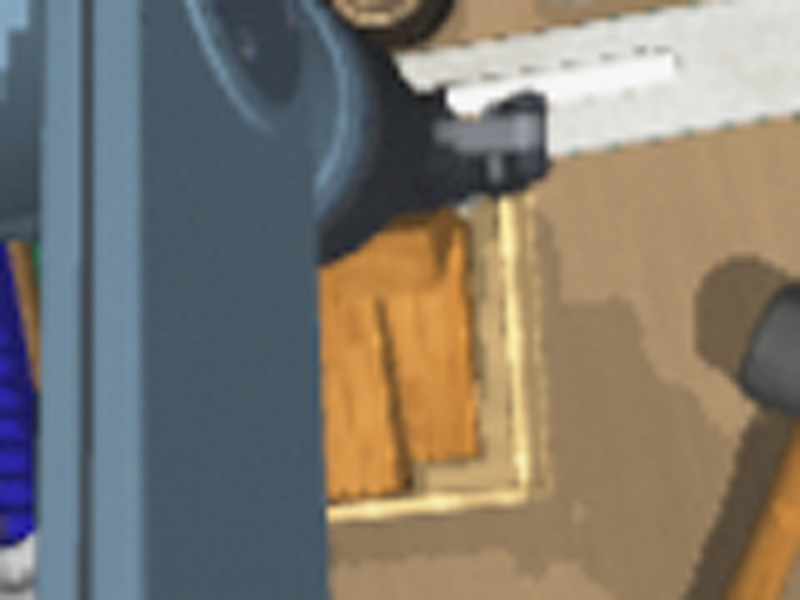

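View pics/s51.png

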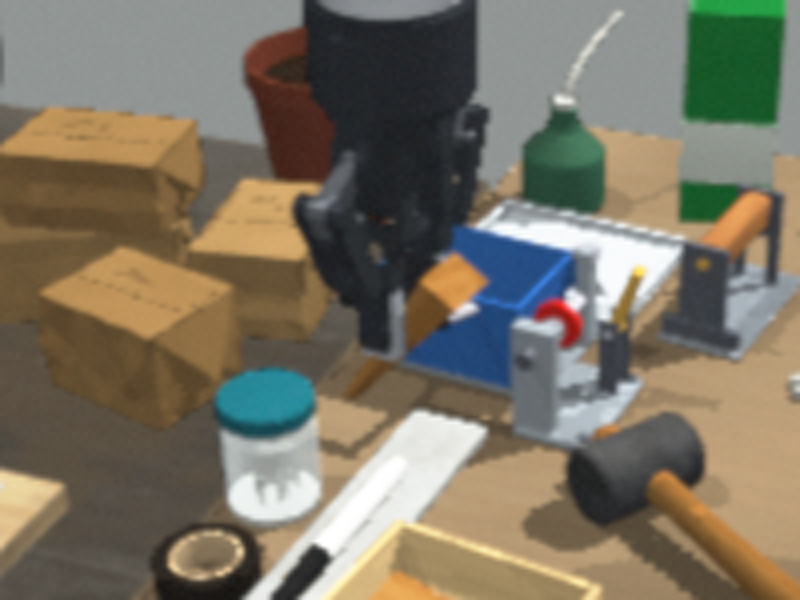

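Request:
{"name": "arm_command", "arguments": {"travel": [[0.06,0.1,0],[0.11,0.2,0],[0.16,0.3,0],[0.21,0.42,0],[0.28,0.54,0.05],[0.36,0.71,0.15],[0.37,0.71,0.35],[0.37,0.71,0.55],[0.37,0.71,0.75],[0.37,0.71,0.86]], "dr": [[0,0,0],[0,0,0],[0,0,0],[0,0,0],[0,0,0],[0,0,0],[0,0,0],[0,0,0],[0,0,0],[0,0,0]], "claw": [-1,-1,-1,-1,-1,-1,-1,-1,-1,-1]}}

```text
time_s: 102.65
position: [360.6, 283.3, 71.3]
eef_rot: [3.141, 0.001, -3.025]
contact_force: [1.0, 0.6, -0.1]
grip_width: 0.352
```

```bash
python3 go.py 361 284 66 -3.0246;python3 - <<'E' 2>&1 
from h import *
b=cam("side"); crop(b,110,190,270,330,"s52.png")
E
```

```text
t 102.65 pos [360.6 283.3  71.3] rpy [ 3.141e+00  1.000e-03 -3.025e+00] F [ 1.   0.6 -0.1] w 29.9 j [ 0.42  0.28  1.96  0.    0.91 -1.27]
travel [-0.005  0.007  0.053] dr [0. 0. 0.] max 0.05
s52.png scale 4.285714285714286
```

View pics/s52.png

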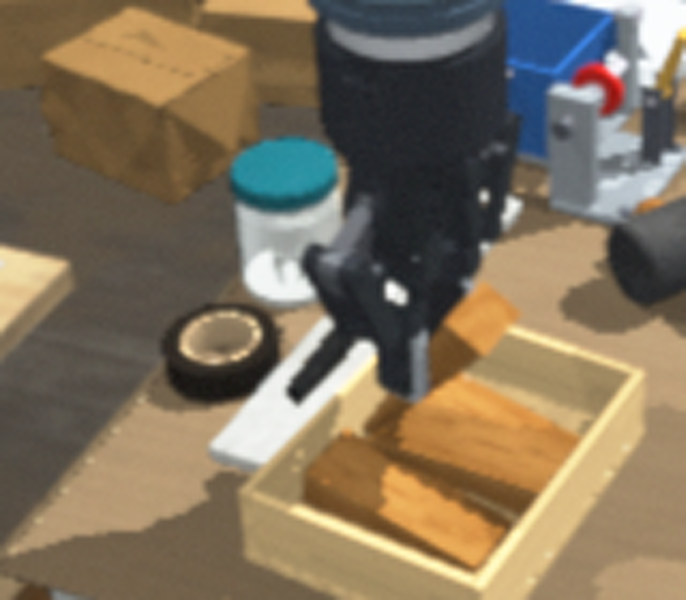

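Request:
{"name": "arm_command", "arguments": {"travel": [[-0.02,0.07,0],[-0.02,0.07,0.03],[-0.02,0.07,0.06],[-0.02,0.07,0.06],[-0.02,0.07,0.06],[-0.02,0.07,0.06],[-0.02,0.07,0.06],[-0.02,0.07,0.06],[-0.02,0.07,0.06],[-0.02,0.07,0.06]], "dr": [[0,0,0],[0,0,0],[0,0,0],[0,0,0],[0,0,0],[0,0,0],[0,0,0],[0,0,0],[0,0,0],[0,0,0]], "claw": [-1,-1,-1,-1,-0.1,-0.1,-0.1,-0.1,-0.1,-0.1]}}

```text
time_s: 103.95
position: [362.8, 290.3, 66.5]
eef_rot: [3.141, 0.003, -3.025]
contact_force: [0.2, 0.2, 0.5]
grip_width: 0.448
```

Request:
{"name": "arm_command", "arguments": {"travel": [[0,0,-0.1],[0,0,-0.2],[0,0,-0.3],[0,0,-0.4],[0,0,-0.5],[0,0,-0.6],[0,-0.1,-0.7],[0,-0.3,-0.8],[0,-0.6,-0.9],[0,-1,-1]], "dr": [[0,0,0],[0,0,0],[0,0,0],[0,0,0],[0,0,0],[0,0,0],[0,0,0],[0,0,0],[0,0,0],[0,0,0]], "claw": [-0.1,-0.1,-0.1,-0.1,-0.1,-0.1,-0.1,-0.1,-0.1,-0.1]}}

```text
time_s: 105.2
position: [374.1, 189.8, 167.0]
eef_rot: [3.141, 0.003, -3.024]
contact_force: [0.2, -1.0, -0.6]
grip_width: 0.448
```

```bash
python3 go.py 361 100 200 -3.0246;python3 - <<'E' 2>&1 
from h import *
b=cam("side"); crop(b,110,190,270,330,"s53.png"); crop(b,190,150,350,260,"s54.png")
a=cam("top"); crop(a,90,120,350,280,"t53.png")
E
```

```text
t 105.2 pos [374.1 189.8 167. ] rpy [ 3.141e+00  3.000e-03 -3.024e+00] F [ 0.2 -1.  -0.6] w 38.0 j [ 0.2   0.08  1.92  0.    1.14 -1.49]
travel [ 0.235 -0.876 -0.331] dr [0.    0.001 0.001] max 0.88
s53.png scale 4.285714285714286
s54.png scale 5.0
t53.png scale 3.076923076923077
```

View pics/s53.png

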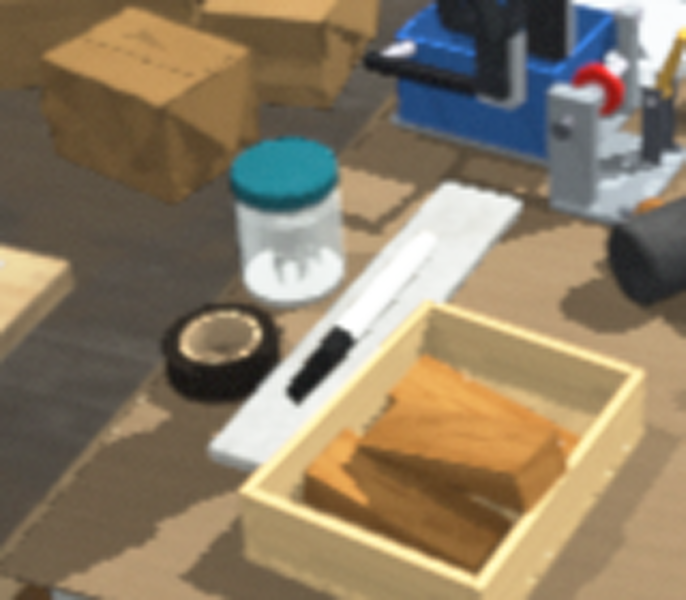

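View pics/s54.png

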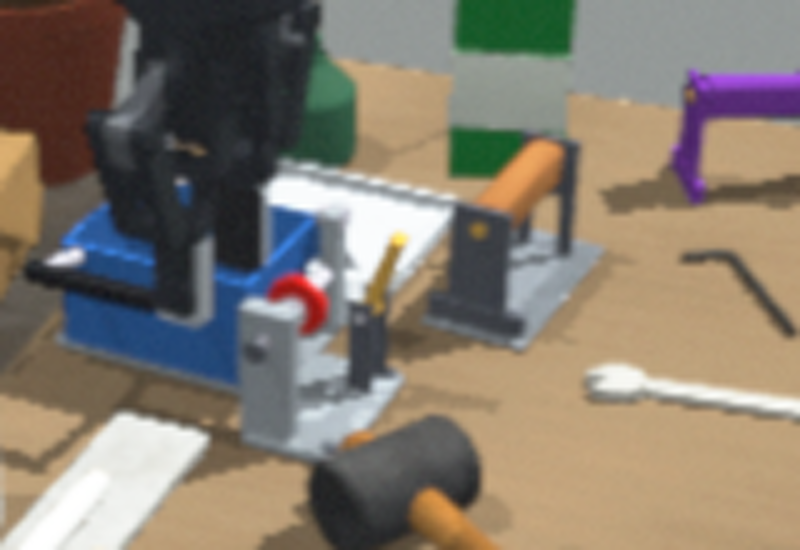

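View pics/t53.png

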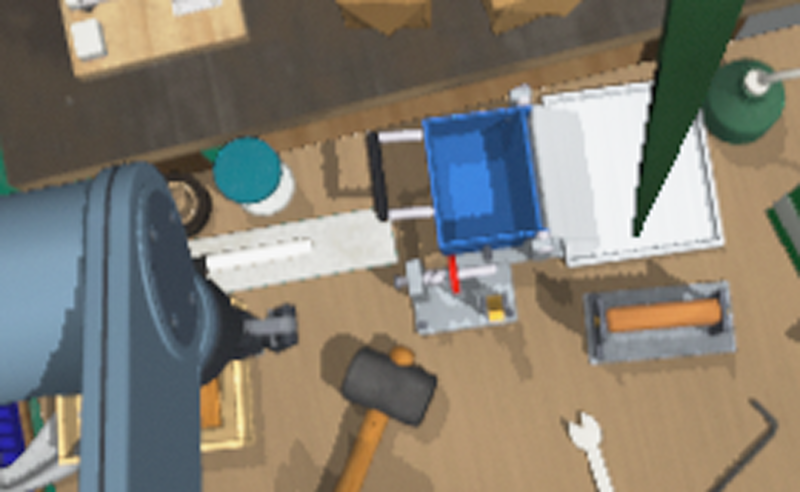

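Request:
{"name": "arm_command", "arguments": {"travel": [[0,-0.1,-0.05],[0,-0.2,-0.1],[0,-0.3,-0.15],[0,-0.4,-0.2],[0,-0.5,-0.25],[0,-0.6,-0.3],[0,-0.7,-0.3],[0,-0.8,-0.3],[0,-0.9,-0.3],[0,-1,-0.3]], "dr": [[0,0,0],[0,0,0],[0,0,0],[0,0,0],[0,0,0],[0,0,0],[0,0,0],[0,0,0],[0,0,0],[0,0,0]], "claw": [0,0,0,0,0,0,0,0,0,0]}}

```text
time_s: 106.55
position: [385.7, 90.8, 196.2]
eef_rot: [3.141, 0.002, -3.025]
contact_force: [0.3, -0.7, 0.1]
grip_width: 0.501
```

```bash
python3 - <<'E' 2>&1 
from h import *
a=cam("top"); crop(a,90,180,210,280,"t55.png"); b=cam("side"); crop(b,180,130,330,240,"s55.png"); print(observe()["contact_force"])
E
```

```text
t55.png scale 6.0
s55.png scale 5.333333333333333
[ 0.09558233 -0.3709422   0.52462889]
```

View pics/t55.png

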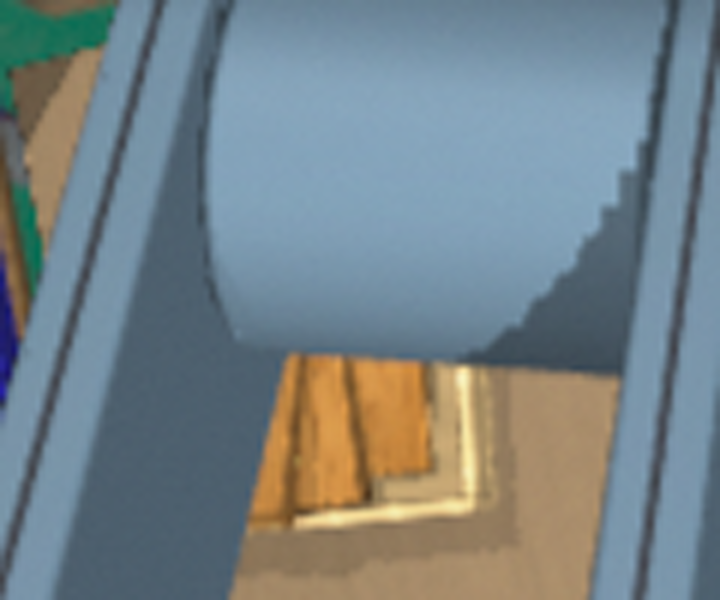

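View pics/s55.png

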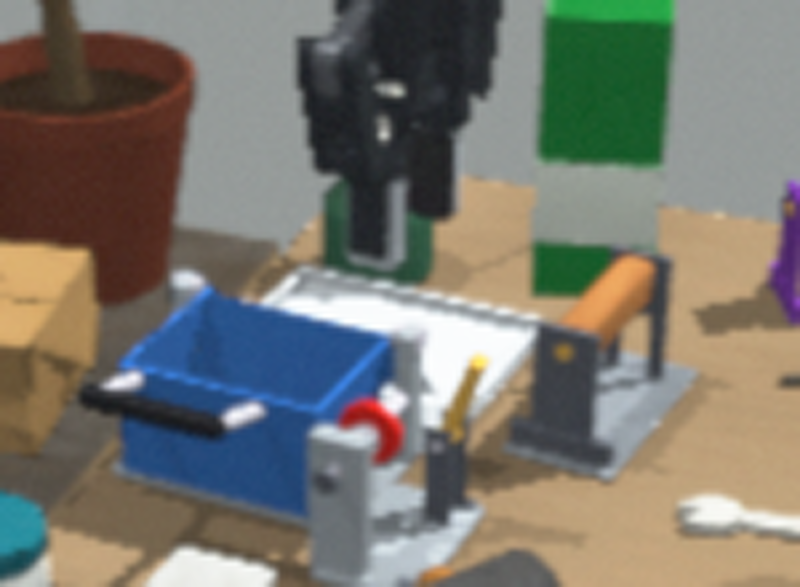

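```bash
python3 -c "
from plant import close_job; print(close_job())"
```

```text
the job is handed in; nothing more can be done
None
```

I finished the job and handed it in at about 107 s of the 210 s allowed; the hand-in gave no verdict.

**What I did**
- **Keeper:** I hooked the fork over the bare rod and drew the collar back until the brass keeper sprang open. Then I stood the fork back on its mat.
- **Pot:** I tipped the pot by its handle to about 2.25 rad, and all four wedges slid out. Then I set it upright again.
- **Wedges:** I put all four in the plywood box: two flat on the floor, one beside them and one on top.

**Last camera checks**
- The keeper is open and the pot is empty. Its handle sits within about 2 pixels of where it started.
- The fork stands upright on its mat, and the tray is empty.
- All four wedges are inside the box walls. In the very last top view the arm hid part of the box, but the side view just before it, after the fourth drop, was clear.
- The jar, tape and oil can look unmoved, and the robot was touching nothing at the end.

**Points that disagreed or stayed uncertain**
- The handle was about 3.5 mm from where my camera fit placed it, so I corrected for that before tipping.
- Pressing the pot down to its stop reached 43 N on the wrist reading, through the finger pads. I judged this clear of the 40 N limit, because that limit is for the arm and gripper body.
- I could not see the wedges clear of the lip while the pot was tipped. Afterwards I measured the two on the chute at about 32 mm past it, against the 15 mm needed.
- The arm passed through the space of an overhanging plant leaf, and the wrist showed no force.

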